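# Turn power modules over in the flip cradle

### The job

With the hook tool, catch the tray's pull loop and drag the tray right out from under the wire rack, then put the hook back on its rest. Turn every power module over in the flip cradle, one at a time (lay it in the opened blue leaf, swing the leaf fully shut over the nest, open it again), and lay each one flat on the blue mat with its green screw plate up. Turn modules over only in the cradle, leave its leaf fully open at the end, and leave the other things on the bench alone.

Things in the scene. Friction and masses are not known exactly. Their poses are not given: they have to be found in the camera images.
- hook_handle (a point): centre of the yellow handle of the loose hook tool (120 g). Handle 118 x 22 x 22 mm along the tool's x axis; from its front end a steel rod (8 mm thick) runs on along +x to x = 95 mm from the handle's centre, then bends straight down (-z) to the tip, 41 mm below the handle's centre. It starts lying level on its rest, bend pointing away from the robot
- hook_tip (a point): lower end of the hook tool's bent-down steel rod, 95 mm ahead of and 41 mm below the handle's centre
- rest: grey tool rest, fixed, 118 x 60 mm: two saddles 48 mm before and behind its centre, each 14 mm thick, 40 mm high, with sloping cheeks (to 55 mm) that centre the handle, about 25 mm apart at the bottom. Origin on the table under its centre, x along the tool. A handle lying home has its centre 51 mm above this origin. Between the saddles the space is free for fingers down to 10 mm above the table
- rack: open steel wire rack, fixed, 380 mm wide (y), 155 mm deep (x), 135 mm high, wires along its top, open in front. Origin on the table under the middle of its front edge; x points to the back, away from the robot. The tray of modules stands under it with only the loop sticking out in front
- loop (a point): middle of the opening of the orange pull loop on the tray's front (-x) wall: a flat, level loop of 8 mm bar, 16 mm above the table, opening 33 mm (x) by 36 mm (y), open from above. The front bar's centre lies 18.5 mm further to -x. The tray's origin lies 85.5 mm behind (+x) this point
- tray_floor (a point): centre of the tray's inner floor, 4 mm above the table. Black tray 134 (x) x 325 (y) mm, walls 20 mm high and 4 mm thick, 250 g without modules; it slides freely. Two ridges 8 mm high on its floor divide it into three places 100 mm apart in y, one module in each at most, lying along x
- nest (a point): place of a module's centre when it lies in the nest of the flip cradle. The nest is a white pad (116 mm along x, 72 mm along y) on the -y side of the hinge, its surface 27 mm above the table, 18 mm below this point; low stops (43 mm above the table) stand 42 mm from it on the outer (-y) side at both ends and (37 mm above the table) 71 mm from it in x, leaving the middle of the sides free for fingers
- hinge (a point): middle of the flip cradle's hinge axis, 48 mm above the table; the axis runs along this frame's x. The cradle (base plate 150 x 200 mm) is fixed; the nest lies to -y, the open leaf to +y. The nest's middle is 51.5 mm from the axis, and so is the leaf pocket's
- leaf (a joint): angle of the blue leaf of the flip cradle, rad: 0 = open, lying flat on the +y side, pocket up; 3.14 = closed flat over the nest. It turns up and over about the hinge; friction in the hinge (0.16 N m) holds the empty leaf (220 g) where it is left; loaded and let go it may sink. A module lying in the pocket is carried up with the leaf and, some 20 degrees past upright, tips out onto the nest pad other side up, ahead of the leaf; closing then pushes it square
- leaf_rod (a point): grip point on the red round rod of the leaf, 12 mm thick; it runs parallel to the hinge, sticks out 72 mm from the leaf's robot-side (-x) end, this point 28 mm from its free end. 84 mm from the hinge axis, level with it when the leaf is open or closed; fingers straddling it from above can carry it round the whole arc without turning, as it rolls between them
- leaf_pocket (a point): place of a module's centre in the leaf's pocket (turns with the leaf). Pocket 117 mm along x, 60 mm wide at its floor, 18 mm below this point; walls at the four corners, flared 2 to 4 mm wider at their tops, up to 28 mm tall on the hinge side, 14 mm on the outer side; 50 mm in the middle of both long sides is free for fingers
- mat_top (a point): centre of the top of the blue service mat, fixed, 280 (x) x 190 (y) x 3 mm
- module1_c (a point): centre of a power module (may be absent), 110 (x) x 54 (y) x 36 (z) mm block, 0.2 to 0.42 kg; +z side has silver cooling fins, -z side a green plate with four screws. Starts fins up in the tray, its underside 4 mm above the table
- module2_c (a point): centre of a power module (may be absent), 110 (x) x 54 (y) x 36 (z) mm block, 0.2 to 0.42 kg; +z side has silver cooling fins, -z side a green plate with four screws. Starts fins up in the tray, its underside 4 mm above the table
- module3_c (a point): centre of a power module (may be absent), 110 (x) x 54 (y) x 36 (z) mm block, 0.2 to 0.42 kg; +z side has silver cooling fins, -z side a green plate with four screws. Starts fins up in the tray, its underside 4 mm above the table
- dispenser: bystander: yellow flux dispenser bottle, 55 mm square, 110 mm tall; origin at its foot
- spool: bystander: copper-coloured spool, 60 mm across, 40 mm tall; origin at its foot
- driver: bystander: orange-handled screwdriver; origin at its foot
- partsbox: bystander: black compartment box, 120 x 130 x 30 mm; origin at its foot
- cup: bystander: green cup, 70 mm across, 80 mm tall; origin at its foot
Not all that is in view belongs to the job. Of the things shaped like the part that bears hook_handle, the yellow one is meant.

How it is judged:
By the outcome, as a careful person would: the job done as asked, in the order asked, and still so for the second after the job is handed in, with the robot touching nothing.
Of module1, module2, module3 only 2 to 3 are there at a start; the rules pass over those that are not, and their reading is None.
At some moment in a run one of module1, module2, module3 may be knocked a few centimetres aside while the robot is not near it.
It also fails if it takes over 210 s, if anything falls off the work surface, if the arm or the gripper's body presses on something with over 40 N, if the wrist force passes 120 N, or if a joint passes its speed limit or range.

### The arm

A 7-joint arm with a two-finger parallel gripper is mounted at the origin on the work surface. World frame = base frame: x ahead of the robot, y to its left, z up, the work surface at z = 0. Lengths are in m, angles in rad, forces in N, time in s.
With the tool pointing down it reaches from about 0.425 to 0.875 m from the base axis. Payload 4.7 kg.
Tool frame: the origin (TCP) lies on the centre line of the jaws, within the pads' length; the fingertips stand 8 mm ahead of it and the grasp point (between the pads) lies 11 mm behind it; z points along the fingers, y is the direction in which the jaws open and shut (so a half turn about z gives the same grasp; the last joint's range is limited). The gripper opens to 87 mm and grips with 3 to 60 N. Pads are 19 mm wide; open, the fingers measure 117 mm over their backs; the gripper's body (75 mm by 190 mm) begins 51 mm behind the grasp point.
Start: joints at [1.188, 0.321, -0.07, 1.45, 0.023, 1.371, -0.057], TCP at [0.251, -0.6, 0.231] pointing down, gripper open.
Joint ranges: [-2.86, 2.86], [-0.3, 2.09], [-1.38, 1.24], [0.06, 2.45], [-1.56, 4.7], [0.09, 2.05], [-2.69, 2.69]. Speed limits (rad/s): [2.57, 2.57, 3.14, 3.14, 3.14, 3.14, 3.14].

### API

Orientations are given as a rotation vector (axis times angle).
In Python, from bench import ctrl, cams, workorder gives the robot as it stands. The module is installed in compiled form; this text tells all that it offers.
- The arm moves only by the tool carry_out, never from a script. Its argument "rows" is a list of rows, each an object with "offset": the shift along the tool's x, y, z in m, a list of three; "rot": the turn, a rotation vector about the tool's x, y, z in degrees, a list of three; "gripper": the opening, from 0 (shut) to 1 (fully open). In form: [{"offset": [dx, dy, dz], "rot": [rx, ry, rz], "gripper": gripper}, ...]. A call has 1 to 10 rows; each row shifts and turns the commanded pose from where the row before left it, along the tool's axes as they then stand; what a row does not reach is not made up. A row lasts 1/8 s, in which the tool goes at most 62.5 mm and 10.7 degrees, less where a joint would pass 70% of its speed; a pose out of reach is approached as far as the arm can. A call is refused whole if a number of a shift passes 0.0625 or a number of a turn 10.7, either way. A call with a gripper value outside its range is refused whole. The fingers move at their own pace and stop on an object; "grip_force" is the grip in N (left out, the last holds). Time passes only in rows, so rows that do not move let the fingers close. It gives the time, the measured TCP pose, the force and the opening at its end, in the units of the state.
- ctrl.get_state(): the state, without advancing time (a new reading comes with each control period).
- cams.get_image(name): name is "scene" or "top" or "wrist"; returns a dict with "img" (400x640x3 uint8, red, green, blue), "vfov" (degrees; the focal length in pixels is half the picture's height over the tangent of half this angle, whatever the lens; pixels are square), "cx", "cy" (the principal point, pixels), "R" (3x3) and "t" (3): a world point X has camera coordinates R X + t. Camera axes: x right, y down, z forward; pixel columns grow to the right and rows downward; lengths in m; the calibration is good to about 2 mm. The wrist camera is an equidistant fisheye: a pixel r from the principal point sees the ray r / f radians off the axis. A picture is of the moment at which its call begins. There is no depth.
- workorder.close_job(): hands the job in, once; it reports no verdict.
The state is a dict: "time": time; "joint_positions": joint angles; "qd": joint speeds; "joint_torque": joint torques, N m; "position": TCP position; "tool_rot": TCP orientation; "ft_force": force on the tool from outside, world axes, zero at the start; "torque": the same for the moment, N m; "grip_width": opening from 0.0 (shut) to 1.0 (fully open).
Only numpy, scipy, OpenCV 4.12 (cv2) and the standard library are available. Lean on these libraries where they do the work, as an engineer would, in place of code of your own. Each camera call takes 0.05 s, during which the arm holds its last target.

## Working session

There is one attempt and no reset: what is moved stays moved. The work goes in short steps, Python scripts to look and compute and a tool call to move; the robot and the scene stay as the last step left them, time stands still between calls to the robot, and variables do not carry over. Pictures are saved under pics/ and viewed, and the job is handed in when it is done.

Besides the shell and the picture viewer there is one more tool, called after ">>>" as name([rows], argument=value, ...), one row to a line, values as JSON. carry_out: Moves the arm, as the interface text tells. Its arguments: {"type":"object","properties":{"rows":{"type":"array"},"grip_force":{"type":"number"}},"required":["rows"]}

```bash
mkdir -p pics; ls; cat > h.py <<'E'
import numpy as np, cv2
from bench import ctrl, cams, workorder
from scipy.spatial.transform import Rotation as Ro
def snap(n,f):
    d=cams.get_image(n); cv2.imwrite('pics/'+f,d['img'][:,:,::-1]); return d
def foc(d): return 200/np.tan(np.radians(d['vfov']/2))
def ray(d,u,v,fish=False):
    f=foc(d); x=(u-d['cx'])/f; y=(v-d['cy'])/f
    if fish:
        r=np.hypot(x,y); s=np.sin(r)/r if r>1e-9 else 1; c=np.array([x*s,y*s,np.cos(r)])
    else: c=np.array([x,y,1.])
    R=np.array(d['R']);t=np.array(d['t']); return -R.T@t, R.T@c
def onz(d,u,v,z,fish=False):
    o,r=ray(d,u,v,fish); return o+r*(z-o[2])/r[2]
def proj(d,X,fish=False):
    c=np.array(d['R'])@np.array(X)+np.array(d['t']); f=foc(d)
    if fish:
        r=np.hypot(c[0],c[1]); th=np.arctan2(r,c[2]); k=th/r if r>1e-9 else 0; return d['cx']+f*c[0]*k, d['cy']+f*c[1]*k
    return d['cx']+f*c[0]/c[2], d['cy']+f*c[1]/c[2]
def st():
    s=ctrl.get_state(); print('t',round(s['time'],2),'pos',np.round(s['position'],4),'rv',np.round(s['tool_rot'],3),'F',np.round(s['ft_force'],1),'g',round(s['grip_width'],3)); return s
def tr(a,b):
    # triangulate two (o,r)
    (o1,r1),(o2,r2)=a,b
    r1=r1/np.linalg.norm(r1); r2=r2/np.linalg.norm(r2)
    A=np.stack([r1,-r2],1); s=np.linalg.lstsq(A,o2-o1,rcond=None)[0]
    p=o1+r1*s[0];q=o2+r2*s[1]; return (p+q)/2,np.linalg.norm(p-q)
E
python3 - <<'E'
from h import *
s=st(); print(Ro.from_rotvec(s['tool_rot']).as_matrix().round(3), np.round(s['joint_positions'],3))
for n in ['scene','top','wrist']:
    d=snap(n,n+'0.png'); R=np.array(d['R']); print(n,d['vfov'],d['cx'],d['cy'],(-R.T@d['t']).round(3),R.round(2).tolist())
E
```

```text
pics
t 0.0 pos [ 0.2509 -0.599   0.2294] rv [-3.078e+00 -6.190e-01  1.000e-03] F [-1.   0.2  1. ] g 0.999
[[ 0.922  0.386 -0.001]
 [ 0.386 -0.922  0.002]
 [-0.    -0.002 -1.   ]] [ 1.188  0.322 -0.07   1.452  0.023  1.371 -0.057]
scene 54.934528593959136 319.1158281354329 197.20415739587347 [ 1.406 -0.323  0.808] [[0.46, 0.89, -0.02], [0.54, -0.29, -0.79], [-0.71, 0.35, -0.61]]
top 57.86967402475633 316.5435531714899 193.82899111272192 [0.425 0.077 0.987] [[0.03, -1.0, 0.01], [-0.99, -0.03, -0.11], [0.11, -0.01, -0.99]]
wrist 65.70646984690485 320.7062326128328 204.27045561686666 [ 0.323 -0.569  0.383] [[0.39, -0.92, -0.0], [-0.88, -0.37, 0.28], [-0.26, -0.11, -0.96]]
```

View pics/scene0.png

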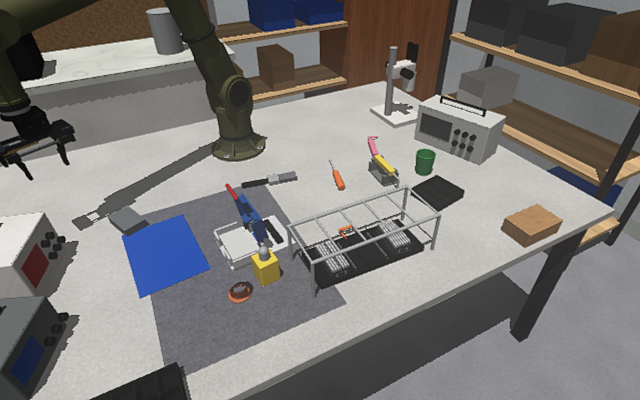

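View pics/top0.png

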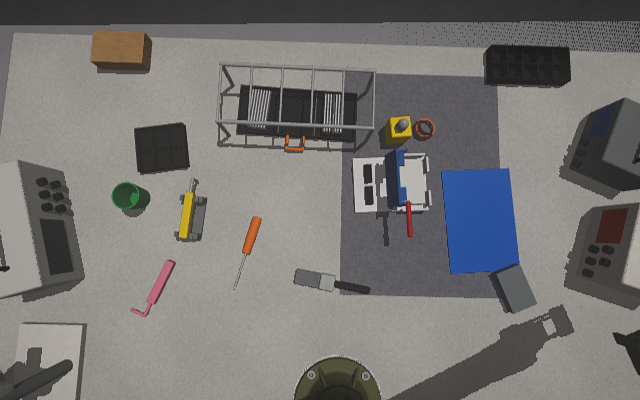

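View pics/wrist0.png

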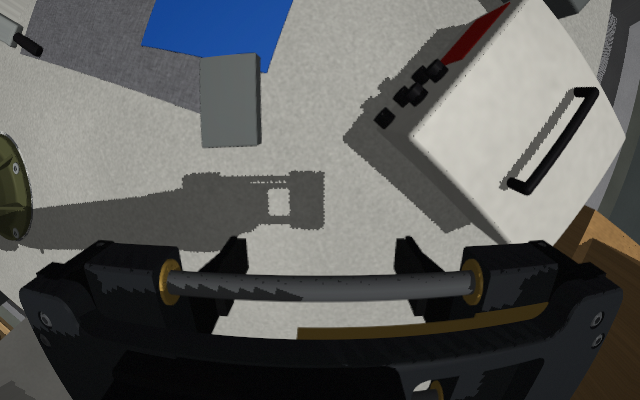

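```bash
python3 - <<'E'
import cv2
a=cv2.imread('pics/top0.png'); 
cv2.imwrite('pics/c1.png',cv2.resize(a[50:300,340:540],(640,800)[::1],interpolation=cv2.INTER_CUBIC)[:800:,:][0:600])
cv2.imwrite('pics/c2.png',cv2.resize(a[50:250,170:390],(792,720),interpolation=cv2.INTER_CUBIC)[:600])
b=cv2.imread('pics/scene0.png')
cv2.imwrite('pics/c3.png',cv2.resize(b[120:310,200:450],(789,600),interpolation=cv2.INTER_CUBIC))
E
```

```text
(no output)
```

View pics/c1.png

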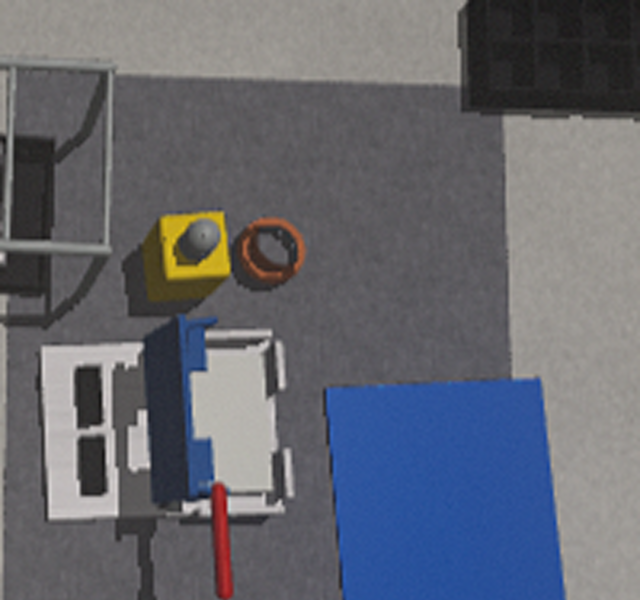

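View pics/c2.png

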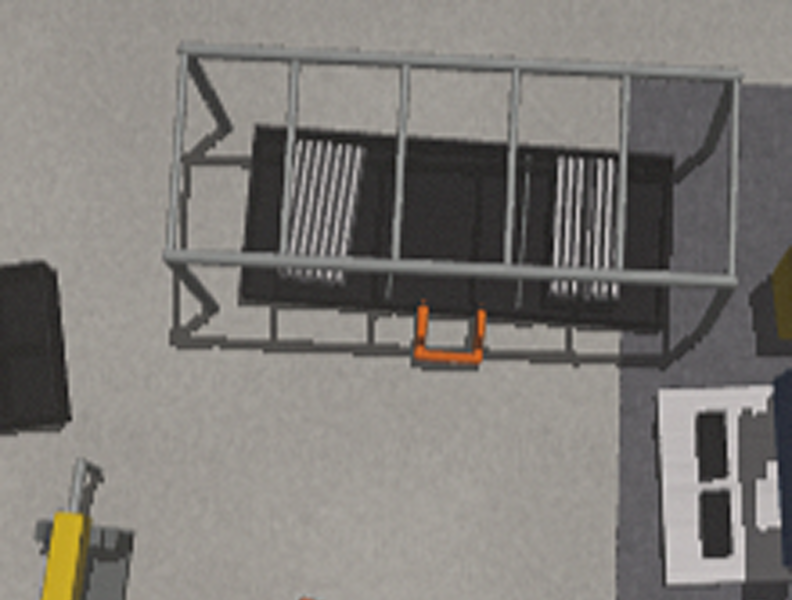

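View pics/c3.png

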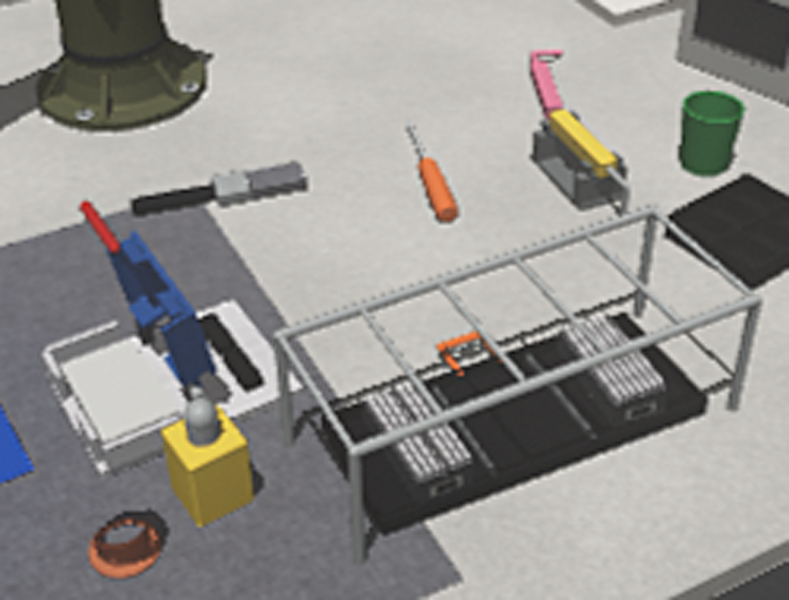

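```bash
cat > m.py <<'E'
from h import *
def mask(img,lo,hi,box):
    hsv=cv2.cvtColor(img,cv2.COLOR_RGB2HSV); m=cv2.inRange(hsv,lo,hi); o=np.zeros_like(m); x0,y0,x1,y1=box; o[y0:y1,x0:x1]=m[y0:y1,x0:x1]; return o
E
python3 - <<'E'
from m import *
d=cams.get_image('top'); im=d['img']
m=mask(im,(20,120,90),(35,255,255),(150,160,220,260))
c=max(cv2.findContours(m,0,2)[0],key=cv2.contourArea); r=cv2.minAreaRect(c); b=cv2.boxPoints(r); print('hook px',b.round(1).tolist())
P=np.array([onz(d,u,v,.062) for u,v in b]); print(P.round(4)); print('c',P.mean(0).round(4))
m=mask(im,(3,150,100),(18,255,255),(270,120,320,160))
c=max(cv2.findContours(m,0,2)[0],key=cv2.contourArea); r=cv2.minAreaRect(c); b=cv2.boxPoints(r); print('loop px',b.round(1).tolist())
P=np.array([onz(d,u,v,.020) for u,v in b]); print(P.round(4))
m=mask(im,(105,120,60),(125,255,255),(435,150,530,290))
c=max(cv2.findContours(m,0,2)[0],key=cv2.contourArea); r=cv2.minAreaRect(c); b=cv2.boxPoints(r); print('mat px',b.round(1).tolist())
P=np.array([onz(d,u,v,.003) for u,v in b]); print(P.round(4),P.mean(0).round(4))
# cradle plate corners from crop px
s=200/640
for n,(u,v),z in [('plateTL',(41,346),.01),('plateBL',(50,520),.01),('plateBR',(285,515),.04),('plateTR',(272,328),.04),('rodtip',(224,597),.12),('rodbase',(216,488),.12)]:
    U=340+u*200/640; V=50+v*250/800; print(n,U,V,onz(d,U,V,z).round(3))
for n,(u,v),z in [('trayTL',(255,125),.02),('trayBL',(240,302),.02),('trayTR',(674,155),.02),('trayBR',(668,330),.02),('rackFL',(168,257),.135),('rackFR',(735,282),.135),('rackBL',(182,48),.135),('rackBR',(740,74),.135)]:
    U=170+u*220/792; V=50+v*200/720; print(n,round(U,1),round(V,1),onz(d,U,V,z).round(3))
E
```

```text
hook px [[177.8000030517578, 237.10000610351562], [184.8000030517578, 190.89999389648438], [195.10000610351562, 192.5], [188.10000610351562, 238.60000610351562]]
[[0.4106 0.4155 0.062 ]
 [0.5284 0.4058 0.062 ]
 [0.5251 0.3792 0.062 ]
 [0.4074 0.3892 0.062 ]]
c [0.4679 0.3974 0.062 ]
loop px [[284.79998779296875, 149.39999389648438], [285.1000061035156, 145.89999389648438], [303.1000061035156, 147.0], [302.8999938964844, 150.60000610351562]]
[[0.6546 0.1571 0.02  ]
 [0.6644 0.1568 0.02  ]
 [0.6628 0.1075 0.02  ]
 [0.6529 0.1078 0.02  ]]
mat px [[441.0, 171.10000610351562], [510.1000061035156, 165.0], [519.2000122070312, 268.8999938964844], [450.20001220703125, 275.0]]
[[ 0.6103 -0.2758  0.003 ]
 [ 0.6331 -0.4689  0.003 ]
 [ 0.3492 -0.4842  0.003 ]
 [ 0.3283 -0.2971  0.003 ]] [ 0.4802 -0.3815  0.003 ]
plateTL 352.8125 158.125 [ 0.638 -0.03   0.01 ]
plateBL 355.625 212.5 [ 0.489 -0.04   0.01 ]
plateBR 429.0625 210.9375 [ 0.496 -0.23   0.04 ]
plateTR 425.0 152.5 [ 0.653 -0.22   0.04 ]
rodtip 410.0 236.5625 [ 0.427 -0.158  0.12 ]
rodbase 407.5 202.5 [ 0.509 -0.152  0.12 ]
trayTL 240.8 84.7 [0.834 0.286 0.02 ]
trayBL 236.7 133.9 [0.694 0.29  0.02 ]
trayTR 357.2 93.1 [ 0.821 -0.038  0.02 ]
trayBR 355.6 141.7 [ 0.682 -0.036  0.02 ]
rackFL 216.7 121.4 [0.692 0.315 0.135]
rackFR 374.2 128.3 [ 0.686 -0.067  0.135]
rackBL 220.6 63.3 [0.839 0.314 0.135]
rackBR 375.6 70.6 [ 0.833 -0.069  0.135]
```

```bash
cat > p.py <<'E'
from h import *
import json,sys
def yaw_of(s):
    M=Ro.from_rotvec(s['tool_rot']).as_matrix(); return np.degrees(np.arctan2(M[1,0],M[0,0])),M
def wrap(a): return (a+180)%360-180
def plan(ways,vmax=.055,rmax=10,start=None):
    """ways: list of (x,y,z,yawdeg). prints rows of tool offsets"""
    s=st(); yaw,M=yaw_of(s); p=np.array(s['position']); print('yaw',round(yaw,2),'zaxis',M[:,2].round(4))
    for w in ways:
        q=np.array(w[:3]); dy=wrap(w[3]-yaw); n=int(max(1,np.ceil(np.linalg.norm(q-p)/vmax),np.ceil(abs(dy)/rmax)))
        rows=[]
        for k in range(n):
            a=np.radians(yaw+dy*k/n); d=(q-p)/n
            R=np.array([[np.cos(a),np.sin(a),0],[np.sin(a),-np.cos(a),0],[0,0,-1]])
            o=R.T@d; rows.append((o.round(4).tolist(),round(-dy/n,2)))
        print(n,'rows ->',w)
        for o,r in rows: print('  ',o,'rz',r)
        p=q;yaw=yaw+dy
E
python3 - <<'E'
from p import *
plan([(0.50,-0.25,0.26,10),(0.50,0.2,0.26,-4.8),(0.46,0.40,0.20,-4.8)])
E
```

```text
t 0.2 pos [ 0.2511 -0.5992  0.2299] rv [-3.079 -0.619  0.   ] F [-0.   0.4  0.7] g 1.001
yaw 22.74 zaxis [-5.e-04  1.e-03 -1.e+00]
8 rows -> (0.5, -0.25, 0.26, 10)
   [0.0456, -0.0282, -0.0038] rz 1.59
   [0.0448, -0.0295, -0.0038] rz 1.59
   [0.0439, -0.0307, -0.0038] rz 1.59
   [0.0431, -0.0319, -0.0038] rz 1.59
   [0.0422, -0.0331, -0.0038] rz 1.59
   [0.0412, -0.0343, -0.0038] rz 1.59
   [0.0403, -0.0354, -0.0038] rz 1.59
   [0.0393, -0.0365, -0.0038] rz 1.59
9 rows -> (0.5, 0.2, 0.26, -4.8)
   [0.0087, -0.0492, 0.0] rz 1.64
   [0.0073, -0.0495, 0.0] rz 1.64
   [0.0058, -0.0497, 0.0] rz 1.64
   [0.0044, -0.0498, 0.0] rz 1.64
   [0.003, -0.0499, 0.0] rz 1.64
   [0.0016, -0.05, 0.0] rz 1.64
   [0.0001, -0.05, 0.0] rz 1.64
   [-0.0013, -0.05, 0.0] rz 1.64
   [-0.0028, -0.0499, 0.0] rz 1.64
4 rows -> (0.46, 0.4, 0.2, -4.8)
   [-0.0141, -0.049, 0.015] rz -0.0
   [-0.0141, -0.049, 0.015] rz -0.0
   [-0.0141, -0.049, 0.015] rz -0.0
   [-0.0141, -0.049, 0.015] rz -0.0
```

>>> carry_out([
  {"offset":[0.045,-0.03,-0.004],"rot":[0,0,1.6],"gripper":1},
  {"offset":[0.045,-0.03,-0.004],"rot":[0,0,1.6],"gripper":1},
  {"offset":[0.044,-0.031,-0.004],"rot":[0,0,1.6],"gripper":1},
  {"offset":[0.043,-0.032,-0.004],"rot":[0,0,1.6],"gripper":1},
  {"offset":[0.042,-0.033,-0.004],"rot":[0,0,1.6],"gripper":1},
  {"offset":[0.041,-0.034,-0.004],"rot":[0,0,1.6],"gripper":1},
  {"offset":[0.04,-0.035,-0.004],"rot":[0,0,1.6],"gripper":1},
  {"offset":[0.039,-0.036,-0.004],"rot":[0,0,1.6],"gripper":1},
])

```text
time: 1.2
position: [0.4991, -0.2481, 0.2627]
tool_rot: [3.13, 0.27, 0.0]
ft_force: [-0.0, 0.1, 0.9]
grip_width: 0.999
```

>>> carry_out([
  {"offset":[0.009,-0.049,0],"rot":[0,0,1.6],"gripper":1},
  {"offset":[0.007,-0.049,0],"rot":[0,0,1.6],"gripper":1},
  {"offset":[0.006,-0.05,0],"rot":[0,0,1.6],"gripper":1},
  {"offset":[0.004,-0.05,0],"rot":[0,0,1.6],"gripper":1},
  {"offset":[0.003,-0.05,0],"rot":[0,0,1.6],"gripper":1},
  {"offset":[0.002,-0.05,0],"rot":[0,0,1.6],"gripper":1},
  {"offset":[0,-0.05,0],"rot":[0,0,1.6],"gripper":1},
  {"offset":[-0.001,-0.05,0],"rot":[0,0,1.6],"gripper":1},
  {"offset":[-0.003,-0.05,0],"rot":[0,0,1.6],"gripper":1},
])

```text
time: 2.33
position: [0.4976, 0.2018, 0.2626]
tool_rot: [3.139, -0.125, 0.001]
ft_force: [0.6, -0.3, -0.4]
grip_width: 0.999
```

Moves track well. Wrist look from here, then on to the hook.

>>> carry_out([
  {"offset":[-0.02,-0.049,0.005],"rot":[0,0,0],"gripper":1},
  {"offset":[-0.02,-0.049,0.005],"rot":[0,0,0],"gripper":1},
  {"offset":[-0.018,-0.049,0.005],"rot":[0,0,0],"gripper":1},
  {"offset":[-0.015,-0.049,0.005],"rot":[0,0,0],"gripper":1},
  {"offset":[0,0,0],"rot":[0,0,0],"gripper":1},
])

```text
time: 2.95
position: [0.4365, 0.4061, 0.2419]
tool_rot: [-3.138, 0.109, 0.005]
ft_force: [-0.9, -0.9, -0.4]
grip_width: 1.003
```

```bash
python3 - <<'E'
from p import *
st(); d=snap('wrist','w1.png'); d=snap('top','t1.png')
E
```

```text
t 2.95 pos [0.4365 0.4061 0.2419] rv [-3.138  0.109  0.005] F [-0.9 -0.9 -0.4] g 1.003
```

View pics/w1.png

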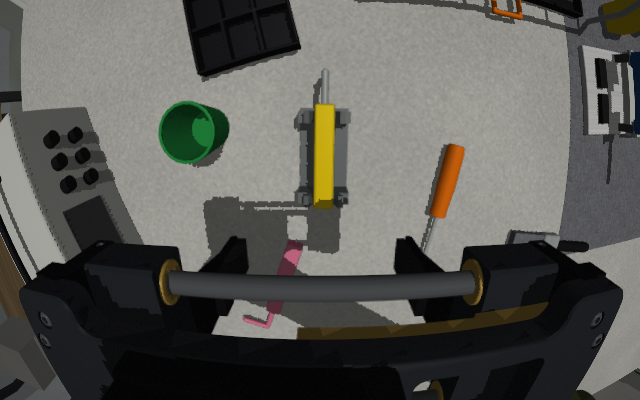

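```bash
python3 - <<'E'
from m import *
s=st(); d=cams.get_image('wrist')
m=mask(d['img'],(20,120,130),(35,255,255),(280,80,360,230))
ys,xs=np.where(m>0); print(xs.min(),xs.max(),ys.min(),ys.max())
for v in (106,120,140,160,180,195):
    x=xs[ys==v]; 
    if len(x): a=onz(d,x.min(),v,.062,True); b=onz(d,x.max()+1,v,.062,True); print(v,x.min(),x.max(),((a+b)/2).round(4),np.linalg.norm(a-b).round(4))
print(onz(d,324,ys.min(),.062,True).round(4),onz(d,324,ys.max(),.062,True).round(4))
for u,v in ((325,68),(325,100)): print(onz(d,u,v,.055,True).round(4))
cv2.imwrite('pics/w1c.png',cv2.resize(d['img'][60:240,260:400,::-1],(560,600) and (467,600),interpolation=cv2.INTER_CUBIC))
E
```

```text
t 3.05 pos [0.44   0.4015 0.2421] rv [ 3.138e+00 -1.200e-01 -1.000e-03] F [ 0.2 -0.3 -0.6] g 1.001
310 329 108 205
120 310 329 [0.5123 0.3973 0.062 ] 0.0213
140 310 329 [0.4907 0.399  0.062 ] 0.0214
160 310 328 [0.469  0.4012 0.062 ] 0.0206
180 310 328 [0.4469 0.4029 0.062 ] 0.0209
195 310 328 [0.4299 0.4042 0.062 ] 0.0211
[0.5248 0.3921 0.062 ] [0.4179 0.4001 0.062 ]
[0.5691 0.3876 0.055 ]
[0.5336 0.3903 0.055 ]
```

View pics/w1c.png

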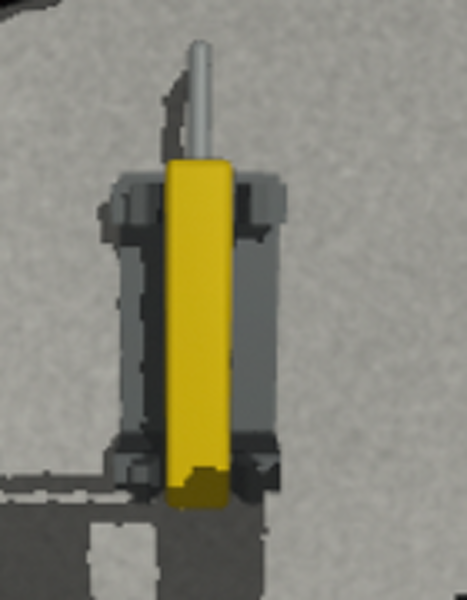

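```bash
python3 - <<'E'
from p import *
plan([(0.479,0.399,0.12,-4.8),(0.479,0.399,0.04,-4.8)],vmax=.05)
E
```

```text
t 3.1 pos [0.4409 0.4005 0.2422] rv [ 3.138 -0.124  0.   ] F [-0.2 -0.6 -0. ] g 1.004
yaw -4.52 zaxis [ 1.0e-04 -1.2e-03 -1.0e+00]
3 rows -> (0.479, 0.399, 0.12, -4.8)
   [0.0127, -0.0005, 0.0407] rz 0.09
   [0.0127, -0.0005, 0.0407] rz 0.09
   [0.0127, -0.0005, 0.0407] rz 0.09
2 rows -> (0.479, 0.399, 0.04, -4.8)
   [0.0, 0.0, 0.04] rz -0.0
   [0.0, 0.0, 0.04] rz -0.0
```

>>> carry_out([
  {"offset":[0.013,-0.0005,0.041],"rot":[0,0,0.1],"gripper":1},
  {"offset":[0.013,-0.0005,0.041],"rot":[0,0,0.1],"gripper":1},
  {"offset":[0.013,-0.0005,0.041],"rot":[0,0,0.1],"gripper":1},
  {"offset":[0,0,0.03],"rot":[0,0,0],"gripper":1},
  {"offset":[0,0,0.03],"rot":[0,0,0],"gripper":1},
  {"offset":[0,0,0.02],"rot":[0,0,0],"gripper":1},
  {"offset":[0,0,0],"rot":[0,0,0],"gripper":1},
  {"offset":[0,0,0],"rot":[0,0,0],"gripper":1},
], grip_force=45)

```text
time: 4.1
position: [0.4802, 0.4003, 0.0408]
tool_rot: [-3.138, 0.131, -0.002]
ft_force: [-0.2, 0.3, 1.0]
grip_width: 0.997
```

```bash
python3 - <<'E'
from p import *
plan([(0.479,0.399,0.04,-4.8)])
E
```

```text
t 4.1 pos [0.4802 0.4003 0.0408] rv [-3.138e+00  1.310e-01 -2.000e-03] F [-0.2  0.3  1. ] g 0.997
yaw -4.8 zaxis [ 0.0016  0.001  -1.    ]
1 rows -> (0.479, 0.399, 0.04, -4.8)
   [-0.0011, 0.0014, 0.0008] rz 0.0
```

Close, then lift.

>>> carry_out([
  {"offset":[0,0.001,0.001],"rot":[0,0,0],"gripper":0},
  {"offset":[0,0,0],"rot":[0,0,0],"gripper":0},
  {"offset":[0,0,0],"rot":[0,0,0],"gripper":0},
  {"offset":[0,0,0],"rot":[0,0,0],"gripper":0},
  {"offset":[0,0,0],"rot":[0,0,0],"gripper":0},
  {"offset":[0,0,0],"rot":[0,0,0],"gripper":0},
], grip_force=45)

```text
time: 4.85
position: [0.4792, 0.3989, 0.0385]
tool_rot: [3.139, -0.13, -0.0]
ft_force: [-0.4, -0.3, -0.0]
grip_width: 0.404
```

>>> carry_out([
  {"offset":[0,0,-0.02],"rot":[0,0,0],"gripper":0},
  {"offset":[0,0,-0.03],"rot":[0,0,0],"gripper":0},
  {"offset":[0,0,-0.03],"rot":[0,0,0],"gripper":0},
  {"offset":[0,0,0],"rot":[0,0,0],"gripper":0},
  {"offset":[0,0,0],"rot":[0,0,0],"gripper":0},
])

```text
time: 5.48
position: [0.479, 0.3985, 0.1182]
tool_rot: [3.138, -0.131, -0.0]
ft_force: [0.6, -0.7, -1.1]
grip_width: 0.242
```

```bash
python3 - <<'E'
from p import *
plan([(0.56,0.16,0.12,-3)])
snap('wrist','w2.png')
E
```

```text
t 5.47 pos [0.479  0.3985 0.1182] rv [ 3.138 -0.131 -0.   ] F [ 0.6 -0.7 -1.1] g 0.242
yaw -4.77 zaxis [-3.e-04 -8.e-04 -1.e+00]
5 rows -> (0.56, 0.16, 0.12, -3)
   [0.0201, 0.0462, -0.0004] rz -0.35
   [0.0198, 0.0463, -0.0004] rz -0.35
   [0.0195, 0.0464, -0.0004] rz -0.35
   [0.0193, 0.0465, -0.0004] rz -0.35
   [0.019, 0.0467, -0.0004] rz -0.35
```

View pics/w2.png

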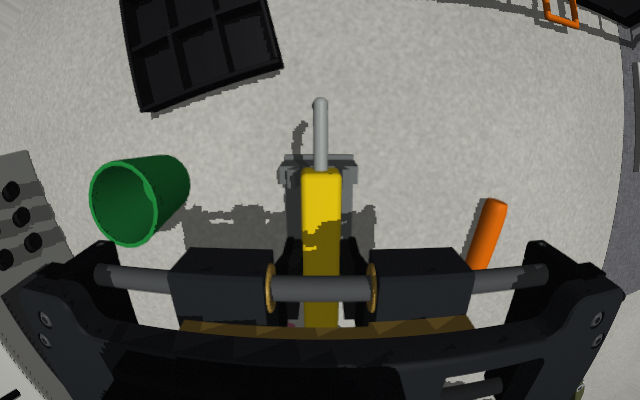

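```bash
python3 - <<'E'
from m import *
s=st()
d=snap('scene','s2.png')
cv2.imwrite('pics/s2c.png',cv2.resize(d['img'][90:230,300:480,::-1],(771,600),interpolation=cv2.INTER_CUBIC))
w=cams.get_image('wrist')
m=mask(w['img'],(20,120,60),(35,255,255),(280,150,360,240))
ys,xs=np.where(m>0)
for v in (172,180,190,200,230):
    x=xs[ys==v]; print(v,x.min(),x.max()+1)
    for z in (.10,.11,.12,.13,.14): a=onz(w,x.min(),v,z,True);b=onz(w,x.max()+1,v,z,True); print(z,np.linalg.norm(a-b).round(4),((a+b)/2).round(4))
E
```

```text
t 5.53 pos [0.4787 0.3982 0.1175] rv [ 3.137e+00 -1.310e-01 -2.000e-03] F [-0.2 -0.8 -1.5] g 0.243
172 301 340
0.1 0.0218 [0.5245 0.3949 0.1   ]
0.11 0.0205 [0.5264 0.3947 0.11  ]
0.12 0.0192 [0.5283 0.3946 0.12  ]
0.13 0.018 [0.5301 0.3944 0.13  ]
0.14 0.0167 [0.532  0.3943 0.14  ]
180 300 342
0.1 0.0236 [0.52  0.395 0.1  ]
0.11 0.0222 [0.5221 0.3948 0.11  ]
0.12 0.0208 [0.5242 0.3947 0.12  ]
0.13 0.0195 [0.5264 0.3945 0.13  ]
0.14 0.0181 [0.5285 0.3943 0.14  ]
190 301 342
0.1 0.0232 [0.5142 0.3952 0.1   ]
0.11 0.0219 [0.5166 0.395  0.11  ]
0.12 0.0205 [0.5191 0.3948 0.12  ]
0.13 0.0191 [0.5216 0.3947 0.13  ]
0.14 0.0178 [0.5241 0.3945 0.14  ]
200 301 342
0.1 0.0235 [0.5083 0.3957 0.1   ]
0.11 0.0221 [0.5111 0.3955 0.11  ]
0.12 0.0207 [0.5139 0.3953 0.12  ]
0.13 0.0193 [0.5167 0.3951 0.13  ]
0.14 0.0179 [0.5196 0.3949 0.14  ]
230 301 341
0.1 0.0236 [0.49   0.3975 0.1   ]
0.11 0.0222 [0.4939 0.3972 0.11  ]
0.12 0.0208 [0.4978 0.3969 0.12  ]
0.13 0.0194 [0.5017 0.3965 0.13  ]
0.14 0.0181 [0.5056 0.3962 0.14  ]
```

View pics/s2c.png

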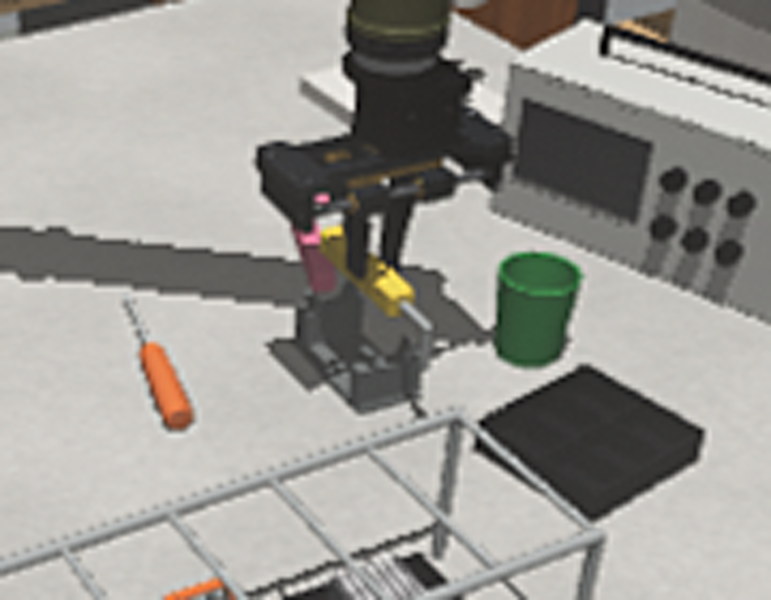

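>>> carry_out([
  {"offset":[0,0,0.025],"rot":[0,0,0],"gripper":0},
  {"offset":[0,0,0.015],"rot":[0,0,0],"gripper":0},
  {"offset":[0,0,0.006],"rot":[0,0,0],"gripper":0},
  {"offset":[0,0,0],"rot":[0,0,0],"gripper":0},
  {"offset":[0,0,0],"rot":[0,0,0],"gripper":0},
])

```text
time: 6.25
position: [0.4795, 0.3994, 0.0732]
tool_rot: [-3.138, 0.13, -0.001]
ft_force: [0.7, 0.1, -1.8]
grip_width: 0.239
```

```bash
python3 - <<'E'
from p import *
st()
snap('wrist','w3.png')
E
```

```text
t 6.25 pos [0.4795 0.3994 0.0732] rv [-3.138e+00  1.300e-01 -1.000e-03] F [ 0.7  0.1 -1.8] g 0.239
```

View pics/w3.png

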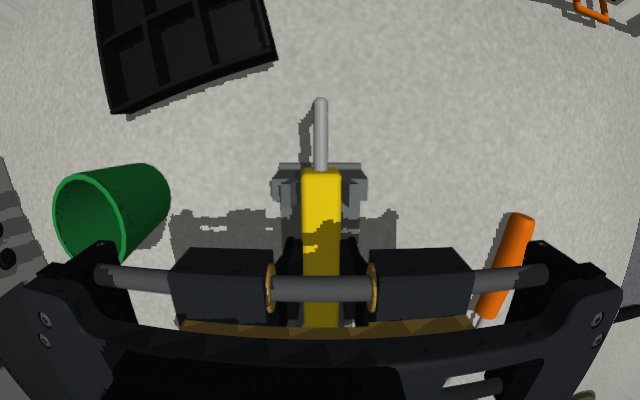

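>>> carry_out([
  {"offset":[0,0,0.002],"rot":[0,0,0],"gripper":0},
  {"offset":[0,0,0.002],"rot":[0,0,0],"gripper":0},
  {"offset":[0,0,0],"rot":[0,0,0],"gripper":0},
  {"offset":[0,0,0],"rot":[0,0,0],"gripper":0},
])

```text
time: 6.8
position: [0.4792, 0.3989, 0.0685]
tool_rot: [3.139, -0.131, -0.0]
ft_force: [1.0, -0.4, -2.0]
grip_width: 0.24
```

>>> carry_out([
  {"offset":[0,0,0.002],"rot":[0,0,0],"gripper":0},
  {"offset":[0,0,0.001],"rot":[0,0,0],"gripper":0},
  {"offset":[0,0,0],"rot":[0,0,0],"gripper":0},
  {"offset":[0,0,0],"rot":[0,0,0],"gripper":0},
])

```text
time: 7.3
position: [0.4793, 0.3991, 0.066]
tool_rot: [-3.139, 0.131, -0.001]
ft_force: [-1.6, -0.7, 6.0]
grip_width: 0.24
```

Contact with the rest (+6 N). Open, drop to full depth, close with enough time.

>>> carry_out([
  {"offset":[0,0,0],"rot":[0,0,0],"gripper":0.45},
  {"offset":[0,0,0],"rot":[0,0,0],"gripper":0.45},
  {"offset":[0,0,0],"rot":[0,0,0],"gripper":0.45},
  {"offset":[0,0,0.01],"rot":[0,0,0],"gripper":0.45},
  {"offset":[0,0,0.01],"rot":[0,0,0],"gripper":0.45},
  {"offset":[0,0,0.007],"rot":[0,0,0],"gripper":0.45},
  {"offset":[0,0,0],"rot":[0,0,0],"gripper":0.45},
])

```text
time: 8.18
position: [0.4787, 0.3985, 0.0374]
tool_rot: [3.138, -0.13, -0.002]
ft_force: [-0.7, 0.4, 0.8]
grip_width: 0.45
```

>>> carry_out([
  {"offset":[0,0,0],"rot":[0,0,0],"gripper":0},
  {"offset":[0,0,0],"rot":[0,0,0],"gripper":0},
  {"offset":[0,0,0],"rot":[0,0,0],"gripper":0},
  {"offset":[0,0,0],"rot":[0,0,0],"gripper":0},
  {"offset":[0,0,0],"rot":[0,0,0],"gripper":0},
  {"offset":[0,0,0],"rot":[0,0,0],"gripper":0},
])

```text
time: 8.93
position: [0.4794, 0.3992, 0.0389]
tool_rot: [-3.139, 0.131, -0.001]
ft_force: [0.4, 0.8, 2.2]
grip_width: 0.246
```

```bash
python3 - <<'E'
from p import *
st()
snap('wrist','w4.png')
E
```

```text
t 8.93 pos [0.4794 0.3992 0.0389] rv [-3.139e+00  1.310e-01 -1.000e-03] F [0.4 0.8 2.2] g 0.246
```

View pics/w4.png

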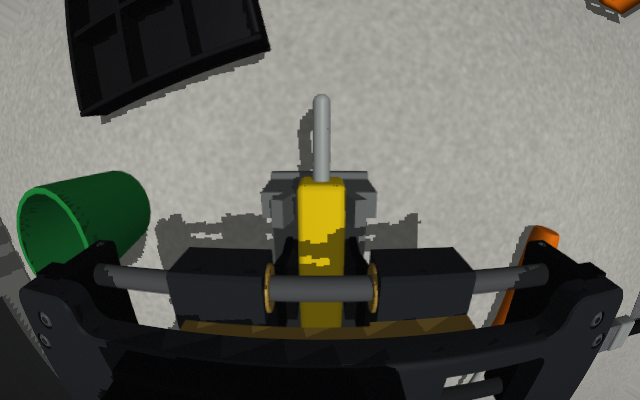

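```bash
python3 - <<'E'
from p import *
plan([(0.479,0.399,0.13,-4.8),(0.565,0.135,0.13,-2.4)])
E
```

```text
t 8.97 pos [0.4794 0.3992 0.0389] rv [-3.139e+00  1.310e-01 -1.000e-03] F [ 0.2 -0.2  3.3] g 0.251
yaw -4.76 zaxis [ 6.e-04  3.e-04 -1.e+00]
2 rows -> (0.479, 0.399, 0.13, -4.8)
   [-0.0002, 0.0001, -0.0455] rz 0.02
   [-0.0002, 0.0001, -0.0455] rz 0.02
6 rows -> (0.565, 0.135, 0.13, -2.4)
   [0.018, 0.0426, 0.0] rz -0.4
   [0.0177, 0.0428, 0.0] rz -0.4
   [0.0174, 0.0429, 0.0] rz -0.4
   [0.0171, 0.043, 0.0] rz -0.4
   [0.0168, 0.0431, 0.0] rz -0.4
   [0.0165, 0.0432, 0.0] rz -0.4
```

>>> carry_out([
  {"offset":[0,0,-0.03],"rot":[0,0,0],"gripper":0},
  {"offset":[0,0,-0.03],"rot":[0,0,0],"gripper":0},
  {"offset":[0,0,-0.03],"rot":[0,0,0],"gripper":0},
  {"offset":[0.017,0.044,0],"rot":[0,0,-0.4],"gripper":0},
  {"offset":[0.017,0.044,0],"rot":[0,0,-0.4],"gripper":0},
  {"offset":[0.018,0.044,0],"rot":[0,0,-0.4],"gripper":0},
  {"offset":[0.018,0.044,0],"rot":[0,0,-0.4],"gripper":0},
  {"offset":[0.019,0.044,0],"rot":[0,0,-0.4],"gripper":0},
  {"offset":[0.019,0.044,0],"rot":[0,0,-0.4],"gripper":0},
  {"offset":[0,0,0],"rot":[0,0,0],"gripper":0},
])

```text
time: 10.22
position: [0.5708, 0.122, 0.1274]
tool_rot: [3.137, -0.079, -0.002]
ft_force: [0.2, 0.4, -2.0]
grip_width: 0.248
```

>>> carry_out([
  {"offset":[0,0,0],"rot":[0,0,0],"gripper":0},
  {"offset":[0,0,0],"rot":[0,0,0],"gripper":0},
])

```text
time: 10.48
position: [0.5689, 0.1303, 0.1284]
tool_rot: [-3.14, 0.061, 0.001]
ft_force: [0.5, -0.5, -1.2]
grip_width: 0.244
```

```bash
python3 - <<'E'
from p import *
st()
snap('wrist','w5.png');snap('top','t5.png')
E
```

```text
t 10.47 pos [0.5689 0.1303 0.1284] rv [-3.14e+00  6.10e-02  1.00e-03] F [ 0.5 -0.5 -1.2] g 0.244
```

View pics/w5.png

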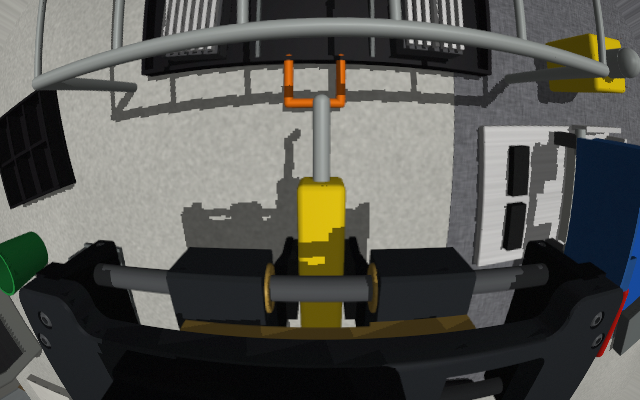

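View pics/t5.png

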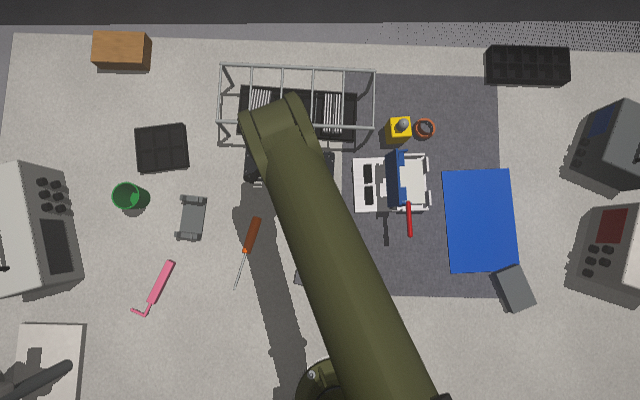

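```bash
python3 - <<'E'
from m import *
s=st(); d=cams.get_image('wrist')
for n,(u,v) in dict(Lfront=(288.5,101),L=(290,80),R=(341,80),Rfront=(341,101),Lb=(289,62),Rb=(341,62)).items(): print(n,onz(d,u,v,.018,True).round(4))
X=np.array(s['position']); 
from p import yaw_of
y,M=yaw_of(s)
for off in ([.083,0,.029],[.083,0,-.012]):
    P=X+M@np.array(off); print(P.round(4),np.round(proj(d,P,True),1))
cv2.imwrite('pics/w5c.png',cv2.resize(d['img'][30:200,240:400,::-1],(565,600),interpolation=cv2.INTER_CUBIC))
E
```

```text
t 10.57 pos [0.5691 0.1301 0.1285] rv [-3.141  0.061  0.   ] F [-0.  -0.  -1.3] g 0.247
Lfront [0.6601 0.1542 0.018 ]
L [0.6781 0.1522 0.018 ]
R [0.6762 0.1096 0.018 ]
Rfront [0.6582 0.1103 0.018 ]
Lb [0.6938 0.1524 0.018 ]
Rb [0.6919 0.109  0.018 ]
[0.652  0.1269 0.0995] [321.6 106.1]
[0.652  0.1269 0.1405] [321.7 103.5]
```

View pics/w5c.png

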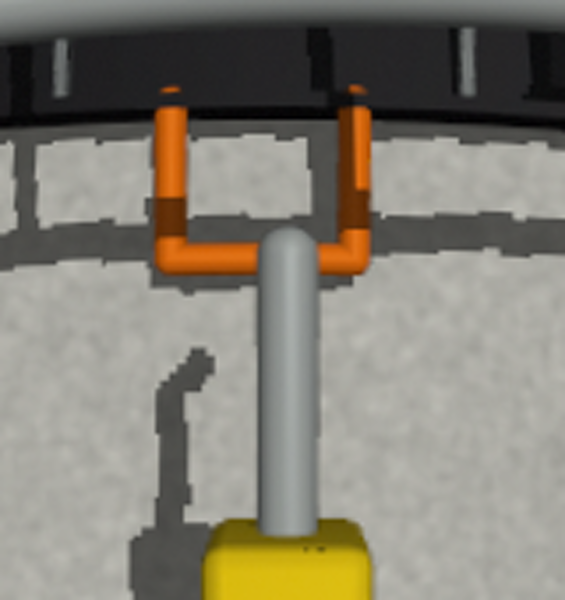

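>>> carry_out([
  {"offset":[0.022,-0.003,0],"rot":[0,0,0],"gripper":0},
  {"offset":[0,0,0.03],"rot":[0,0,0],"gripper":0},
  {"offset":[0,0,0.025],"rot":[0,0,0],"gripper":0},
  {"offset":[0,0,0],"rot":[0,0,0],"gripper":0},
  {"offset":[0,0,0],"rot":[0,0,0],"gripper":0},
])

```text
time: 11.25
position: [0.5923, 0.1312, 0.0745]
tool_rot: [-3.141, 0.064, -0.002]
ft_force: [0.1, 1.1, -2.3]
grip_width: 0.244
```

```bash
python3 - <<'E'
from m import *
st()
d=snap('wrist','w6.png')
cv2.imwrite('pics/w6c.png',cv2.resize(d['img'][30:200,240:400,::-1],(565,600),interpolation=cv2.INTER_CUBIC))
E
```

```text
t 11.25 pos [0.5923 0.1312 0.0745] rv [-3.141e+00  6.400e-02 -2.000e-03] F [ 0.1  1.1 -2.3] g 0.244
```

View pics/w6c.png

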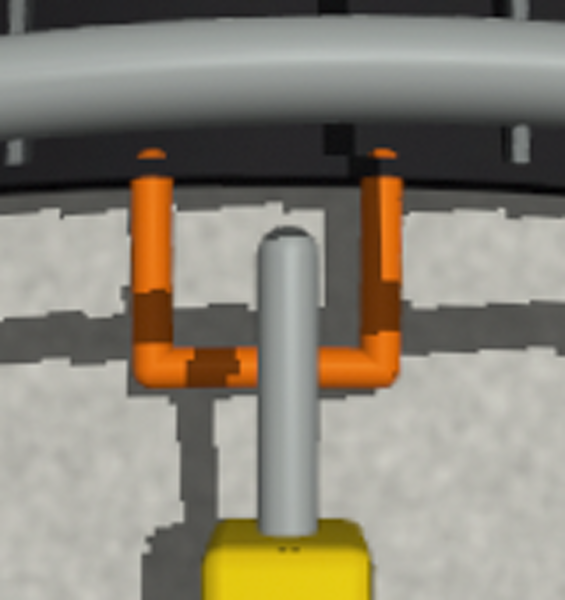

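>>> carry_out([
  {"offset":[0,-0.003,0.02],"rot":[0,0,0],"gripper":0},
  {"offset":[0,0,0.018],"rot":[0,0,0],"gripper":0},
  {"offset":[0,0,0],"rot":[0,0,0],"gripper":0},
  {"offset":[-0.01,0,0],"rot":[0,0,0],"gripper":0},
  {"offset":[-0.01,0,0],"rot":[0,0,0],"gripper":0},
  {"offset":[-0.01,0,0],"rot":[0,0,0],"gripper":0},
  {"offset":[-0.01,-0.002,0],"rot":[0,0,0],"gripper":0},
  {"offset":[-0.01,-0.002,0],"rot":[0,0,0],"gripper":0},
  {"offset":[0,0,0],"rot":[0,0,0],"gripper":0},
])

```text
time: 12.42
position: [0.5404, 0.1403, 0.0355]
tool_rot: [3.141, -0.063, -0.003]
ft_force: [-0.9, -0.0, -1.7]
grip_width: 0.248
```

```bash
python3 - <<'E'
from m import *
st()
d=snap('wrist','w7.png')
snap('scene','s7.png')
E
```

```text
t 12.43 pos [0.5404 0.1403 0.0355] rv [ 3.141e+00 -6.300e-02 -3.000e-03] F [-0.9 -0.  -1.7] g 0.248
```

View pics/w7.png

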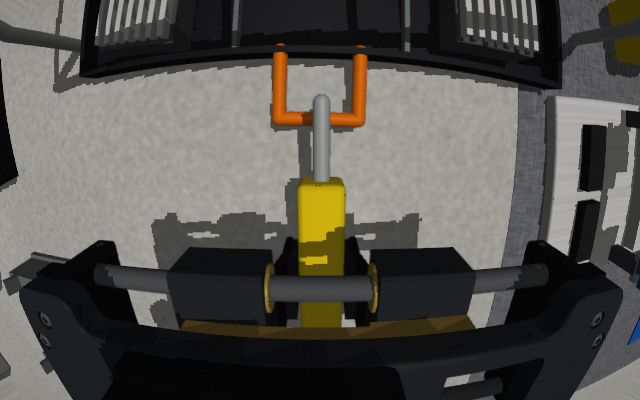

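View pics/s7.png

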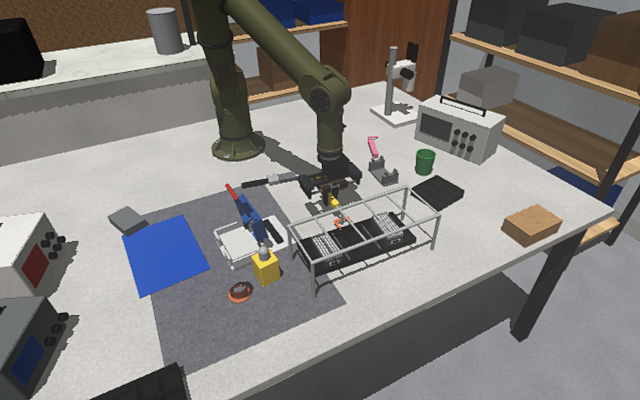

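```bash
python3 - <<'E'
from m import *
st()
d=cams.get_image('wrist')
for n,(u,v),z in [('tray FR',(559,87),.02),('tray FL',(81,75),.02),('plate TL',(555,97),.01),('loop f',(320,119),.02)]: print(n,onz(d,u,v,z,True).round(4))
d=cams.get_image('top')
cv2.imwrite('pics/t7c.png',cv2.resize(d['img'][50:180,190:390,::-1],(800,520),interpolation=cv2.INTER_CUBIC))
E
```

```text
t 12.53 pos [0.5408 0.1398 0.0352] rv [ 3.14  -0.064 -0.004] F [ 0.  -0.1 -1.3] g 0.246
tray FR [ 0.6433 -0.0218  0.02  ]
tray FL [0.6647 0.2949 0.02  ]
plate TL [ 0.637  -0.0269  0.01  ]
loop f [0.6163 0.1376 0.02  ]
```

View pics/t7c.png

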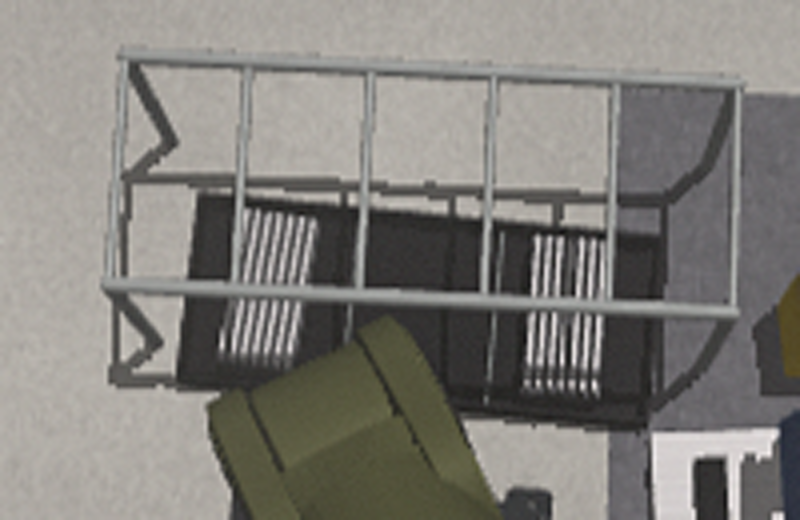

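>>> carry_out([
  {"offset":[-0.002,-0.008,0],"rot":[0,0,0],"gripper":0},
  {"offset":[-0.002,-0.008,0],"rot":[0,0,0],"gripper":0},
  {"offset":[-0.003,-0.008,0],"rot":[0,0,0],"gripper":0},
  {"offset":[-0.003,-0.006,0],"rot":[0,0,0],"gripper":0},
  {"offset":[0,0,0],"rot":[0,0,0],"gripper":0},
  {"offset":[0,0,0],"rot":[0,0,0],"gripper":0},
])

```text
time: 13.38
position: [0.5329, 0.1708, 0.0356]
tool_rot: [-3.14, 0.063, 0.001]
ft_force: [1.4, -0.4, -0.1]
grip_width: 0.249
```

```bash
python3 - <<'E'
from m import *
st()
d=snap('wrist','w8.png')
E
```

```text
t 13.38 pos [0.5329 0.1708 0.0356] rv [-3.14e+00  6.30e-02  1.00e-03] F [ 1.4 -0.4 -0.1] g 0.249
```

View pics/w8.png

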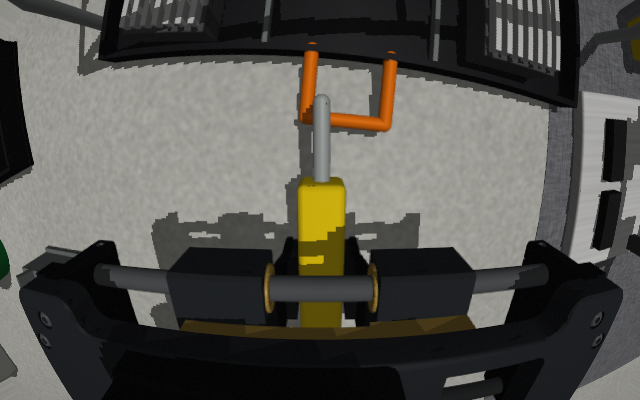

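```bash
python3 - <<'E'
from m import *
st()
d=cams.get_image('wrist')
for n,(u,v),z in [('tray FR',(577,106),.02),('tray FL',(100,59),.02),('plate TL',(584,92),.01),('loop f',(345,122),.02)]: print(n,onz(d,u,v,z,True).round(4))
d=cams.get_image('top')
for n,(u,v) in [('postL',(217,145)),('postR',(353,152))]: print(n,onz(d,u,v,0).round(3))
cv2.imwrite('pics/t8c.png',cv2.resize(d['img'][50:180,190:390,::-1],(800,520),interpolation=cv2.INTER_CUBIC))
E
```

```text
t 13.43 pos [0.5329 0.1707 0.0355] rv [-3.14e+00  6.40e-02  1.00e-03] F [ 1.2 -0.3 -0.8] g 0.246
tray FR [ 0.6247 -0.0103  0.02  ]
tray FL [0.6638 0.3081 0.02  ]
plate TL [ 0.6372 -0.0294  0.01  ]
loop f [0.6064 0.1551 0.02  ]
postL [0.666 0.347 0.   ]
postR [ 0.658 -0.031  0.   ]
```

View pics/t8c.png

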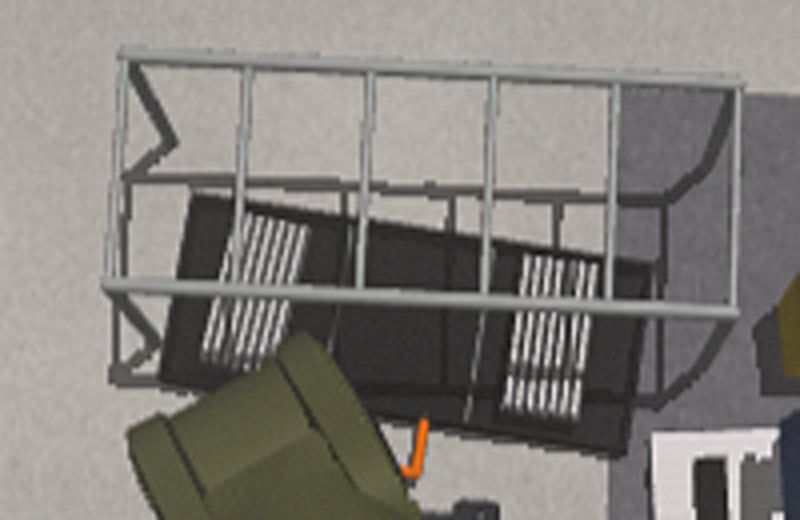

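>>> carry_out([
  {"offset":[-0.012,0.001,0],"rot":[0,0,0],"gripper":0},
  {"offset":[-0.012,0.001,0],"rot":[0,0,0],"gripper":0},
  {"offset":[-0.012,0.001,0],"rot":[0,0,0],"gripper":0},
  {"offset":[-0.012,0.001,0],"rot":[0,0,0],"gripper":0},
  {"offset":[-0.012,0.001,0],"rot":[0,0,0],"gripper":0},
  {"offset":[0,0,0],"rot":[0,0,0],"gripper":0},
  {"offset":[0,0,0],"rot":[0,0,0],"gripper":0},
])

```text
time: 14.4
position: [0.4717, 0.1674, 0.035]
tool_rot: [3.14, -0.064, -0.004]
ft_force: [-0.2, -0.7, -0.9]
grip_width: 0.246
```

```bash
python3 - <<'E'
from m import *
st()
d=snap('wrist','w9.png')
d=cams.get_image('top')
cv2.imwrite('pics/t9c.png',cv2.resize(d['img'][50:210,190:390,::-1],(750,600),interpolation=cv2.INTER_CUBIC))
E
```

```text
t 14.4 pos [0.4717 0.1674 0.035 ] rv [ 3.14  -0.064 -0.004] F [-0.2 -0.7 -0.9] g 0.246
```

View pics/w9.png

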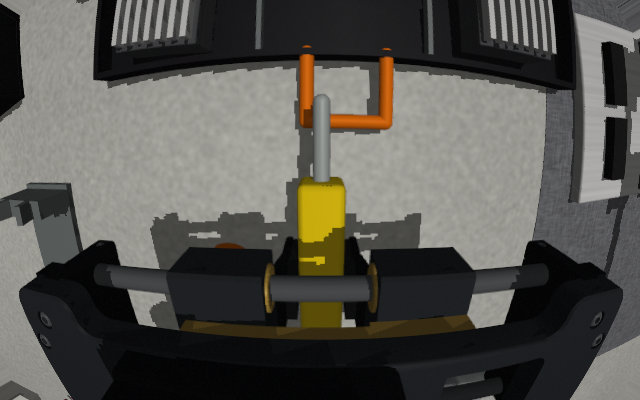

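View pics/t9c.png

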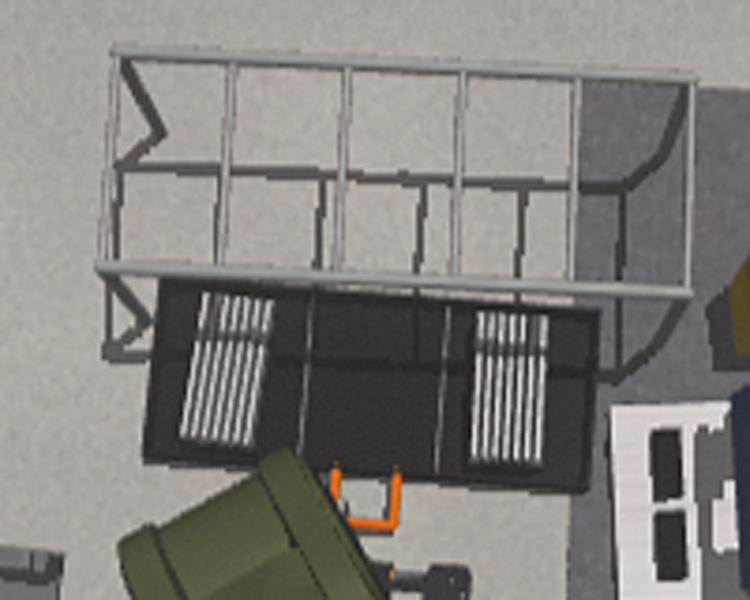

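```bash
python3 - <<'E'
from m import *
st()
d=cams.get_image('top')
for n,(u,v) in dict(RL=(163,278),RR=(598,310),FL=(145,463),FR=(588,492)).items(): print(n,onz(d,190+u*200/750,50+v*160/600,.02).round(4))
for n,(u,v),z in [('drv',(258,217),.01),('drv2',(245,253),.01),('drvtip',(235,289),.01)]: print(n,onz(d,u,v,z).round(3))
for n,(u,v),z in [('rackFL',(101,268),.135),('rackFR',(690,295),.135)]: print(n,onz(d,190+u*200/750,50+v*160/600,z).round(4))
E
```

```text
t 14.5 pos [0.4724 0.1675 0.0351] rv [ 3.141e+00 -6.500e-02 -3.000e-03] F [ 1.3  0.1 -1. ] g 0.249
RL [0.7211 0.3004 0.02  ]
RR [ 0.7068 -0.0185  0.02  ]
FL [0.5838 0.3061 0.02  ]
FR [ 0.5719 -0.0135  0.02  ]
drv [0.469 0.223 0.01 ]
drv2 [0.372 0.254 0.01 ]
drvtip [0.278 0.275 0.01 ]
rackFL [0.6913 0.314  0.135 ]
rackFR [ 0.6851 -0.0665  0.135 ]
```

>>> carry_out([
  {"offset":[-0.012,0,0],"rot":[0,0,0],"gripper":0},
  {"offset":[-0.012,0,0],"rot":[0,0,0],"gripper":0},
  {"offset":[-0.012,0,0],"rot":[0,0,0],"gripper":0},
  {"offset":[-0.011,0,0],"rot":[0,0,0],"gripper":0},
  {"offset":[-0.01,0,0],"rot":[0,0,0],"gripper":0},
  {"offset":[0,0,0],"rot":[0,0,0],"gripper":0},
  {"offset":[0.006,0,0],"rot":[0,0,0],"gripper":0},
  {"offset":[0,0,0],"rot":[0,0,0],"gripper":0},
])

```text
time: 15.55
position: [0.4226, 0.1696, 0.0354]
tool_rot: [-3.141, 0.066, 0.001]
ft_force: [0.8, 0.2, -1.4]
grip_width: 0.243
```

```bash
python3 - <<'E'
from m import *
st()
d=snap('wrist','w10.png')
d=cams.get_image('top')
cv2.imwrite('pics/t10c.png',cv2.resize(d['img'][50:210,190:390,::-1],(750,600),interpolation=cv2.INTER_CUBIC))
E
```

```text
t 15.55 pos [0.4226 0.1696 0.0354] rv [-3.141e+00  6.600e-02  1.000e-03] F [ 0.8  0.2 -1.4] g 0.243
```

View pics/w10.png

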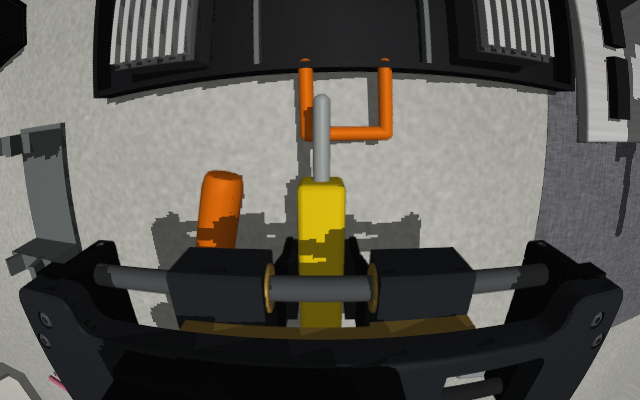

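View pics/t10c.png

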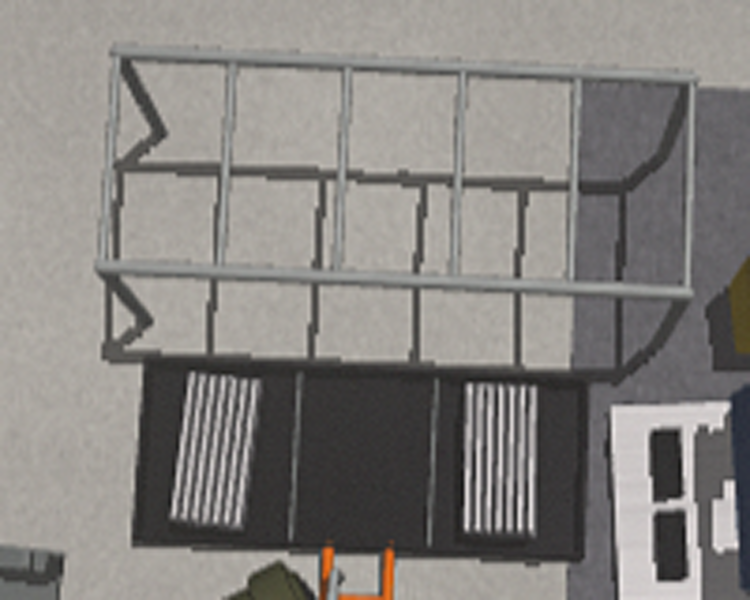

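```bash
python3 - <<'E'
from m import *
st()
d=cams.get_image('top')
for n,(u,v) in dict(RL=(145,362),RR=(587,382),FL=(133,545),FR=(580,560)).items(): print(n,onz(d,190+u*200/750,50+v*160/600,.02).round(4))
E
```

```text
t 15.65 pos [0.4221 0.1697 0.0353] rv [-3.141e+00  6.500e-02  2.000e-03] F [-0.6  0.  -1.2] g 0.246
RL [0.658  0.3101 0.02  ]
RR [ 0.6528 -0.0113  0.02  ]
FL [0.5243 0.3114 0.02  ]
FR [ 0.5225 -0.0086  0.02  ]
```

```bash
python3 - <<'E'
from p import *
plan([(0.424,0.17,0.125,-2.4),(0.4793,0.399,0.125,-4.77)])
E
```

```text
t 15.7 pos [0.422  0.1696 0.0353] rv [-3.141e+00  6.500e-02  2.000e-03] F [ 0.5 -0.2 -2.1] g 0.25
yaw -2.37 zaxis [-1.e-03  1.e-04 -1.e+00]
2 rows -> (0.424, 0.17, 0.125, -2.4)
   [0.001, -0.0002, -0.0448] rz 0.01
   [0.001, -0.0002, -0.0448] rz 0.01
5 rows -> (0.4793, 0.399, 0.125, -4.77)
   [0.0091, -0.0462, 0.0] rz 0.47
   [0.0087, -0.0463, 0.0] rz 0.47
   [0.0084, -0.0464, 0.0] rz 0.47
   [0.008, -0.0464, 0.0] rz 0.47
   [0.0076, -0.0465, 0.0] rz 0.47
```

>>> carry_out([
  {"offset":[0,0,-0.02],"rot":[0,0,0],"gripper":0},
  {"offset":[0,0,-0.035],"rot":[0,0,0],"gripper":0},
  {"offset":[0,0,-0.035],"rot":[0,0,0],"gripper":0},
  {"offset":[0,0,0],"rot":[0,0,0],"gripper":0},
  {"offset":[0,0,0],"rot":[0,0,0],"gripper":0},
])

```text
time: 16.32
position: [0.4216, 0.1693, 0.1247]
tool_rot: [3.14, -0.065, -0.002]
ft_force: [0.2, -0.1, -1.4]
grip_width: 0.249
```

```bash
python3 - <<'E'
from p import *
plan([(0.4793,0.399,0.125,-4.77)])
E
```

```text
t 16.32 pos [0.4216 0.1693 0.1247] rv [ 3.14e+00 -6.50e-02 -2.00e-03] F [ 0.2 -0.1 -1.4] g 0.249
yaw -2.37 zaxis [-1.3e-03 -7.0e-04 -1.0e+00]
5 rows -> (0.4793, 0.399, 0.125, -4.77)
   [0.0096, -0.0464, -0.0001] rz 0.48
   [0.0093, -0.0465, -0.0001] rz 0.48
   [0.0089, -0.0465, -0.0001] rz 0.48
   [0.0085, -0.0466, -0.0001] rz 0.48
   [0.0081, -0.0467, -0.0001] rz 0.48
```

>>> carry_out([
  {"offset":[0.0095,-0.0465,0],"rot":[0,0,0.48],"gripper":0},
  {"offset":[0.0093,-0.0465,0],"rot":[0,0,0.48],"gripper":0},
  {"offset":[0.0089,-0.0465,0],"rot":[0,0,0.48],"gripper":0},
  {"offset":[0.0085,-0.0465,0],"rot":[0,0,0.48],"gripper":0},
  {"offset":[0.008,-0.0467,0],"rot":[0,0,0.48],"gripper":0},
  {"offset":[0,0,0],"rot":[0,0,0],"gripper":0},
  {"offset":[0,0,0],"rot":[0,0,0],"gripper":0},
  {"offset":[0,0,0],"rot":[0,0,0],"gripper":0},
  {"offset":[0,0,0],"rot":[0,0,0],"gripper":0},
])

```text
time: 17.45
position: [0.4802, 0.3981, 0.1255]
tool_rot: [3.138, -0.133, 0.001]
ft_force: [0.7, 0.3, -1.7]
grip_width: 0.245
```

```bash
python3 - <<'E'
from p import *
plan([(0.4793,0.399,0.06,-4.77)])
d=snap('wrist','w11.png')
E
```

```text
t 17.45 pos [0.4802 0.3981 0.1255] rv [ 3.138e+00 -1.330e-01  1.000e-03] F [ 0.7  0.3 -1.7] g 0.245
yaw -4.85 zaxis [ 5.e-04 -9.e-04 -1.e+00]
2 rows -> (0.4793, 0.399, 0.06, -4.77)
   [-0.0005, -0.0004, 0.0328] rz -0.04
   [-0.0005, -0.0004, 0.0328] rz -0.04
```

View pics/w11.png

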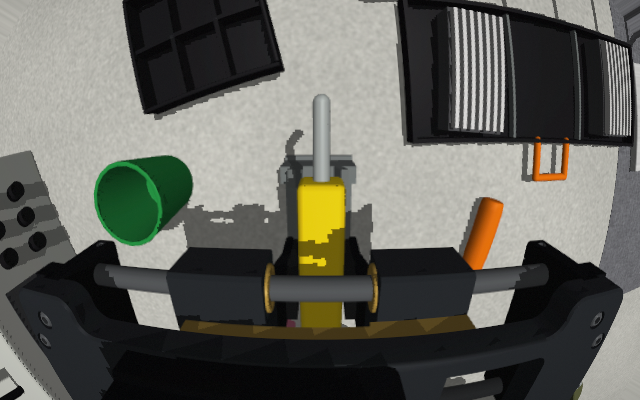

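Aligned. Lower to just above home, then touch down.

>>> carry_out([
  {"offset":[-0.0005,-0.0004,0.03],"rot":[0,0,0],"gripper":0},
  {"offset":[-0.0005,-0.0004,0.03],"rot":[0,0,0],"gripper":0},
  {"offset":[0,0,0.02],"rot":[0,0,0],"gripper":0},
  {"offset":[0,0,0.005],"rot":[0,0,0],"gripper":0},
  {"offset":[0,0,0.002],"rot":[0,0,0],"gripper":0},
  {"offset":[0,0,0],"rot":[0,0,0],"gripper":0},
  {"offset":[0,0,0],"rot":[0,0,0],"gripper":0},
])

```text
time: 18.38
position: [0.4794, 0.4007, 0.0394]
tool_rot: [-3.138, 0.131, -0.002]
ft_force: [0.5, -0.2, -1.2]
grip_width: 0.245
```

>>> carry_out([
  {"offset":[0,0.0005,0.001],"rot":[0,0,0],"gripper":0},
  {"offset":[0,0,0.001],"rot":[0,0,0],"gripper":0},
  {"offset":[0,0,0],"rot":[0,0,0],"gripper":0},
])

```text
time: 18.75
position: [0.4793, 0.4005, 0.0388]
tool_rot: [-3.138, 0.131, -0.003]
ft_force: [-3.1, -2.4, 9.7]
grip_width: 0.247
```

>>> carry_out([
  {"offset":[0,0,0],"rot":[0,0,0],"gripper":0.5},
  {"offset":[0,0,0],"rot":[0,0,0],"gripper":0.5},
  {"offset":[0,0,0],"rot":[0,0,0],"gripper":0.5},
  {"offset":[0,0,0],"rot":[0,0,0],"gripper":0.5},
  {"offset":[0,0,-0.03],"rot":[0,0,0],"gripper":0.6},
  {"offset":[0,0,-0.04],"rot":[0,0,0],"gripper":0.75},
  {"offset":[0,0,-0.05],"rot":[0,0,0],"gripper":0.75},
  {"offset":[-0.02,0,-0.05],"rot":[0,0,0],"gripper":0.75},
  {"offset":[0,0,0],"rot":[0,0,0],"gripper":0.75},
])

```text
time: 19.88
position: [0.4588, 0.4046, 0.2115]
tool_rot: [-3.133, 0.126, -0.01]
ft_force: [-0.1, 0.4, -0.5]
grip_width: 0.748
```

```bash
python3 - <<'E'
from p import *
st()
d=snap('wrist','w12.png')
E
```

```text
t 19.88 pos [0.4588 0.4046 0.2115] rv [-3.133  0.126 -0.01 ] F [-0.1  0.4 -0.5] g 0.748
```

View pics/w12.png

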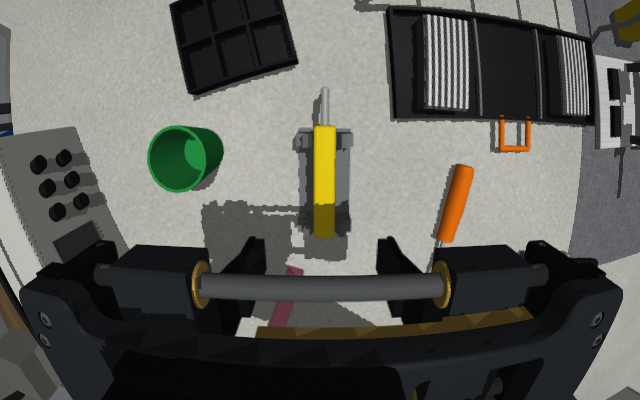

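```bash
python3 - <<'E'
from p import *
plan([(0.50,0.13,0.25,-2),(0.45,-0.13,0.25,4)])
E
```

```text
t 19.93 pos [0.459  0.4027 0.2087] rv [-3.137  0.129 -0.006] F [ 0.2 -0.1  0. ] g 0.744
yaw -4.69 zaxis [ 0.0036  0.0021 -1.    ]
6 rows -> (0.5, 0.13, 0.25, -2)
   [0.0105, 0.0447, -0.0069] rz -0.45
   [0.0102, 0.0448, -0.0069] rz -0.45
   [0.0098, 0.0449, -0.0069] rz -0.45
   [0.0095, 0.045, -0.0069] rz -0.45
   [0.0091, 0.045, -0.0069] rz -0.45
   [0.0088, 0.0451, -0.0069] rz -0.45
5 rows -> (0.45, -0.13, 0.25, 4)
   [-0.0082, 0.0523, 0.0] rz -1.2
   [-0.0093, 0.0521, 0.0] rz -1.2
   [-0.0104, 0.0519, 0.0] rz -1.2
   [-0.0114, 0.0517, 0.0] rz -1.2
   [-0.0125, 0.0514, 0.0] rz -1.2
```

>>> carry_out([
  {"offset":[0.0105,0.0447,-0.007],"rot":[0,0,-0.45],"gripper":0.75},
  {"offset":[0.01,0.0448,-0.007],"rot":[0,0,-0.45],"gripper":0.75},
  {"offset":[0.01,0.045,-0.007],"rot":[0,0,-0.45],"gripper":0.75},
  {"offset":[0.0095,0.045,-0.007],"rot":[0,0,-0.45],"gripper":0.75},
  {"offset":[0.009,0.045,-0.007],"rot":[0,0,-0.45],"gripper":0.75},
  {"offset":[0.009,0.045,-0.007],"rot":[0,0,-0.45],"gripper":0.75},
])

```text
time: 20.68
position: [0.4993, 0.1263, 0.247]
tool_rot: [3.14, -0.058, -0.004]
ft_force: [0.5, -0.4, 0.4]
grip_width: 0.753
```

>>> carry_out([
  {"offset":[-0.008,0.052,0],"rot":[0,0,-1.2],"gripper":0.75},
  {"offset":[-0.009,0.052,0],"rot":[0,0,-1.2],"gripper":0.75},
  {"offset":[-0.01,0.052,0],"rot":[0,0,-1.2],"gripper":0.75},
  {"offset":[-0.011,0.052,0],"rot":[0,0,-1.2],"gripper":0.75},
  {"offset":[-0.012,0.051,0],"rot":[0,0,-1.2],"gripper":0.75},
  {"offset":[0,0,0],"rot":[0,0,0],"gripper":0.5},
  {"offset":[0,0,0],"rot":[0,0,0],"gripper":0.5},
  {"offset":[0,0,0],"rot":[0,0,0],"gripper":0.5},
])

```text
time: 21.68
position: [0.4514, -0.1291, 0.248]
tool_rot: [-3.139, -0.112, 0.001]
ft_force: [-0.6, 0.4, -0.3]
grip_width: 0.532
```

```bash
python3 - <<'E'
from p import *
st()
d=snap('wrist','w13.png'); d=snap('scene','s13.png')
cv2.imwrite('pics/s13c.png',cv2.resize(d['img'][160:290,190:330,::-1],(646,600),interpolation=cv2.INTER_CUBIC))
E
```

```text
t 21.68 pos [ 0.4514 -0.1291  0.248 ] rv [-3.139e+00 -1.120e-01  1.000e-03] F [-0.6  0.4 -0.3] g 0.532
```

View pics/w13.png

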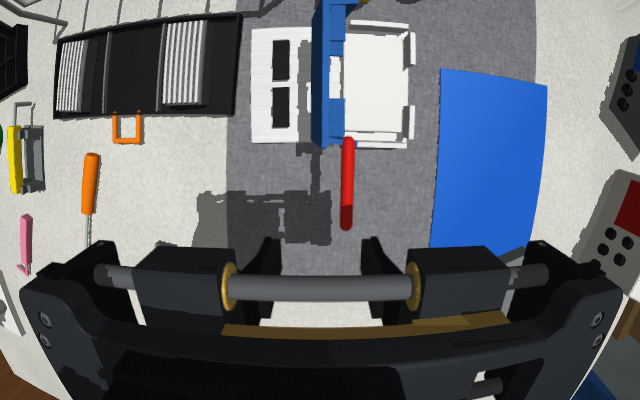

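View pics/s13c.png

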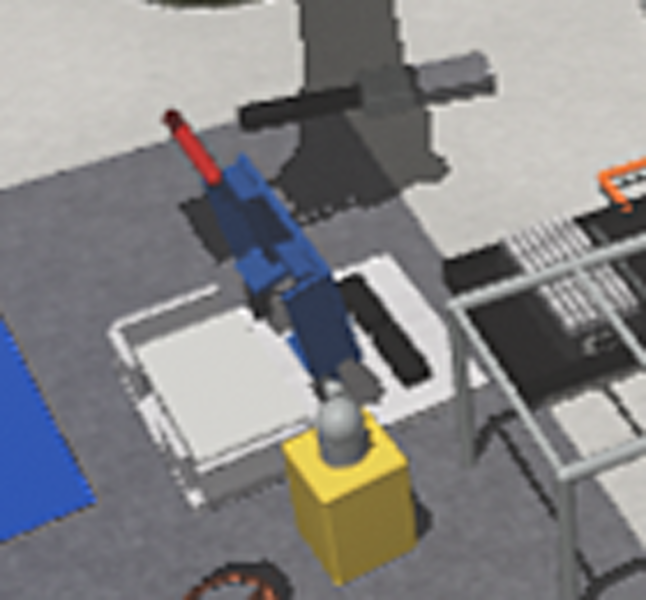

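```bash
python3 - <<'E'
from m import *
s=st()
w=cams.get_image('wrist');sc=cams.get_image('scene');tp=cams.get_image('top')
# red masks
def redm(d,box):
    hsv=cv2.cvtColor(d['img'],cv2.COLOR_RGB2HSV); m=cv2.inRange(hsv,(0,150,70),(4,255,255))|cv2.inRange(hsv,(174,150,70),(180,255,255)); o=np.zeros_like(m);x0,y0,x1,y1=box;o[y0:y1,x0:x1]=m[y0:y1,x0:x1];return o
t0=cv2.imread('pics/top0.png')[:,:,::-1].copy(); tp['img']=t0
L={}
for n,d,box,f in [('w',w,(320,120,370,240),True),('s',sc,(215,175,250,210),False),('t',tp,(395,190,425,245),False)]:
    m=redm(d,box); ys,xs=np.where(m>0); pts=np.stack([xs,ys],1).astype(float); c=pts.mean(0); U,S,V=np.linalg.svd(pts-c); ax=V[0]; 
    if (n=='s' and ax[1]>0) or (n!='s' and ax[1]<0): ax=-ax
    pr=(pts-c)@ax; e=c+ax*pr.max(); b=c+ax*pr.min(); print(n,len(xs),'end',e.round(1),'base',b.round(1),'width',np.ptp((pts-c)@V[1]).round(1)); L[n]=(d,e,b,f)
for a,b in [('w','s'),('w','t'),('s','t')]:
    for i in (1,2):
        print(a,b,'end base'.split()[i-1],*[np.round(q,4) for q in tr(ray(L[a][0],*L[a][i],L[a][3]),ray(L[b][0],*L[b][i],L[b][3]))])
# plate/nest features in wrist
E
```

```text
t 21.77 pos [ 0.4515 -0.1294  0.2483] rv [-3.14e+00 -1.12e-01  1.00e-03] F [0.4 0.2 0.4] g 0.509
w 1116 end [345.1 229.1] base [347.8 136.9] width 13.1
s 50 end [226. 184.] base [236.4 198.7] width 3.3
t 147 end [410.  236.1] base [407.9 201. ] width 4.4
w s end [ 0.4263 -0.1541  0.1311] 0.0017
w s base [ 0.5116 -0.1486  0.1309] 0.001
w t end [ 0.4287 -0.1529  0.1368] 0.0004
w t base [ 0.5116 -0.1481  0.1354] 0.0013
s t end [ 0.4284 -0.1548  0.1327] 0.0012
s t base [ 0.5116 -0.1494  0.1312] 0.0006
```

```bash
python3 - <<'E'
from m import *
w=cams.get_image('wrist')
cv2.imwrite('pics/w14c.png',cv2.resize(w['img'][0:160,240:440,::-1],(750,600),interpolation=cv2.INTER_CUBIC))
E
```

```text
(no output)
```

View pics/w14c.png

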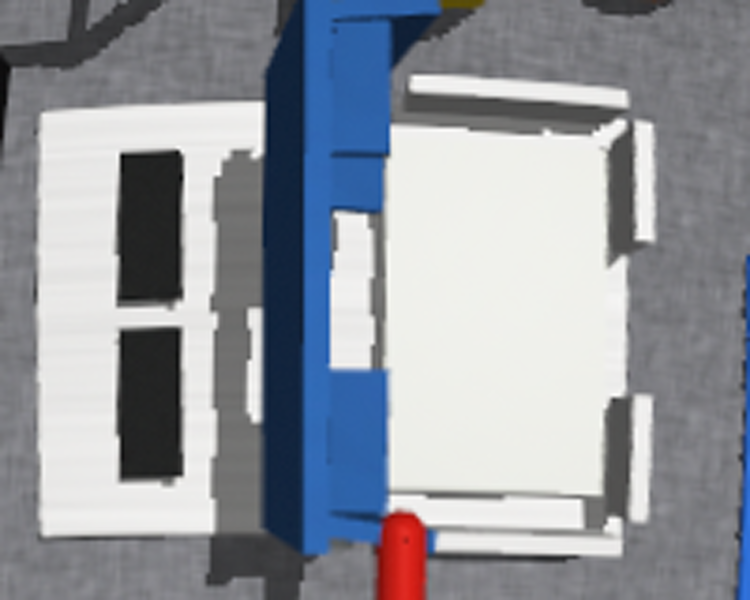

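```bash
python3 - <<'E'
from m import *
w=cams.get_image('wrist')
P=lambda u,v,z: onz(w,240+u/3.75,v/3.75,z,True)
a=P(645,180,.043);b=P(641,460,.043);c=P(520,92,.037);e=P(528,543,.037)
for n,q in dict(outA=a,outB=b,endF=c,endN=e,pl1=P(40,112,.01),pl2=P(42,536,.01),outTop=P(650,122,.043),outBot=P(642,521,.043),padTL=P(390,125,.027),padBR=P(603,495,.027),padTR=P(612,135,.027)).items(): print(n,q.round(4))
ax=(c-e);ax/=np.linalg.norm(ax); print('axis yaw',np.degrees(np.arctan2(ax[1],ax[0])),'len',np.linalg.norm(c-e)); 
ax2=a-b; print('axis2',np.degrees(np.arctan2(ax2[1],ax2[0])))
E
```

```text
outA [ 0.6205 -0.2246  0.043 ]
outB [ 0.5303 -0.2303  0.043 ]
endF [ 0.6458 -0.1841  0.037 ]
endN [ 0.4998 -0.1977  0.037 ]
pl1 [ 0.637  -0.0274  0.01  ]
pl2 [ 0.4888 -0.0374  0.01  ]
outTop [ 0.6404 -0.2252  0.043 ]
outBot [ 0.5111 -0.2328  0.043 ]
padTL [ 0.6323 -0.1446  0.027 ]
padBR [ 0.5174 -0.2233  0.027 ]
padTR [ 0.6385 -0.217   0.027 ]
axis yaw 5.332547701389166 len 0.14655449527806866
axis2 3.6635688789582277
```

```bash
cat >> p.py <<'E'
CY=3.7
def arc(a0,a1,n,zoff=-.011,ax=(0.4555,-0.1437),r=.084):
    """world TCP waypoints for rod angle a0..a1 (deg), 0=open(+y)"""
    yh=np.array([-np.sin(np.radians(CY)),np.cos(np.radians(CY))]); W=[]
    for k in range(n+1):
        a=np.radians(a0+(a1-a0)*k/n); xy=np.array(ax)+yh*r*np.cos(a); W.append((xy[0],xy[1],.048+r*np.sin(a)+zoff,CY))
    return W
def arcrows(a0,a1,n,**k):
    W=arc(a0,a1,n,**k); c,s_=np.cos(np.radians(CY)),np.sin(np.radians(CY))
    R=np.array([[c,s_,0],[s_,-c,0],[0,0,-1]])
    print('start',np.round(W[0],4),'end',np.round(W[-1],4))
    for i in range(n): print((R.T@(np.array(W[i+1][:3])-np.array(W[i][:3]))).round(4).tolist())
E
python3 - <<'E'
from p import *
plan([(0.456,-0.1515,0.18,3.7),(0.456,-0.1515,0.121,3.7)])
arcrows(95,-1,9)
E
```

```text
t 22.02 pos [ 0.4513 -0.1303  0.2486] rv [3.14  0.109 0.   ] F [-0.   0.8  0.2] g 0.499
yaw 3.98 zaxis [ 0.e+00 -2.e-04 -1.e+00]
2 rows -> (0.456, -0.1515, 0.18, 3.7)
   [0.0016, 0.0107, 0.0343] rz 0.14
   [0.0016, 0.0107, 0.0343] rz 0.14
2 rows -> (0.456, -0.1515, 0.121, 3.7)
   [0.0, 0.0, 0.0295] rz -0.0
   [0.0, 0.0, 0.0295] rz -0.0
start [ 0.456  -0.151   0.1207  3.7   ] end [ 0.4501 -0.0599  0.0355  3.7   ]
[0.0, -0.0156, 0.0001]
[-0.0, -0.0153, 0.003]
[0.0, -0.0145, 0.0058]
[0.0, -0.0132, 0.0084]
[0.0, -0.0114, 0.0106]
[-0.0, -0.0093, 0.0126]
[0.0, -0.0068, 0.0141]
[-0.0, -0.004, 0.0151]
[0.0, -0.0012, 0.0156]
```

>>> carry_out([
  {"offset":[0.002,0.011,0.034],"rot":[0,0,0.15],"gripper":0.5},
  {"offset":[0.002,0.011,0.034],"rot":[0,0,0.15],"gripper":0.5},
  {"offset":[0,0,0.03],"rot":[0,0,0],"gripper":0.5},
  {"offset":[0,0,0.029],"rot":[0,0,0],"gripper":0.5},
  {"offset":[0,0,0],"rot":[0,0,0],"gripper":0.1},
  {"offset":[0,0,0],"rot":[0,0,0],"gripper":0.1},
  {"offset":[0,0,0],"rot":[0,0,0],"gripper":0.1},
  {"offset":[0,0,0],"rot":[0,0,0],"gripper":0.1},
  {"offset":[0,0,0],"rot":[0,0,0],"gripper":0.1},
  {"offset":[0,0,0],"rot":[0,0,0],"gripper":0.1},
], grip_force=10)

```text
time: 23.28
position: [0.4573, -0.1523, 0.1224]
tool_rot: [3.14, 0.1, 0.002]
ft_force: [-1.0, 1.3, 5.0]
grip_width: 0.129
```

```bash
python3 - <<'E'
from p import *
st()
d=snap('wrist','w15.png')
E
```

```text
t 23.27 pos [ 0.4573 -0.1523  0.1224] rv [3.14e+00 1.00e-01 2.00e-03] F [-1.   1.3  5. ] g 0.129
```

View pics/w15.png

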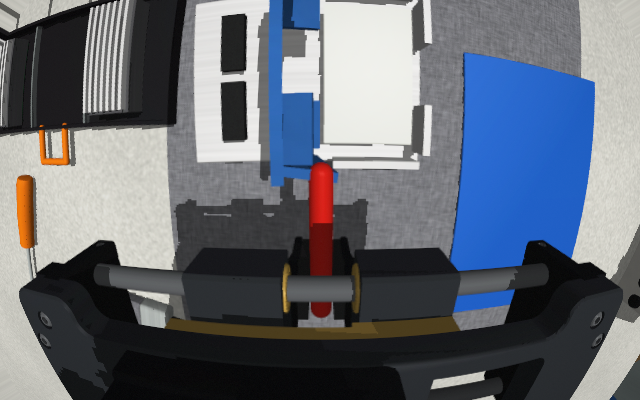

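>>> carry_out([
  {"offset":[0,-0.016,0.0],"rot":[0,0,0],"gripper":0.1},
  {"offset":[0,-0.015,0.003],"rot":[0,0,0],"gripper":0.1},
  {"offset":[0,-0.0145,0.006],"rot":[0,0,0],"gripper":0.1},
  {"offset":[0,-0.013,0.0085],"rot":[0,0,0],"gripper":0.1},
  {"offset":[0,0,0],"rot":[0,0,0],"gripper":0.1},
])

```text
time: 23.95
position: [0.4533, -0.0912, 0.1042]
tool_rot: [-3.137, -0.103, -0.001]
ft_force: [0.1, 6.4, 5.1]
grip_width: 0.126
```

```bash
python3 - <<'E'
from p import *
s=st(); p=s['position']; ax=np.array((0.4555,-0.1437)); yh=np.array([-np.sin(np.radians(CY)),np.cos(np.radians(CY))])
y=(np.array(p[:2])-ax)@yh; z=p[2]+.011-.048; print('r',np.hypot(y,z),'ang',np.degrees(np.arctan2(z,y)))
E
```

```text
t 23.95 pos [ 0.4533 -0.0912  0.1042] rv [-3.137e+00 -1.030e-01 -1.000e-03] F [0.1 6.4 5.1] g 0.126
r 0.08527499342202095 ang 52.01034171999501
```

```bash
python3 - <<'E'
from p import *
arcrows(52,-3,6)
E
```

```text
start [ 0.4522 -0.0921  0.1032  3.7   ] end [ 0.4501 -0.06    0.0326  3.7   ]
[-0.0, -0.0099, 0.0091]
[0.0, -0.0083, 0.0105]
[0.0, -0.0065, 0.0117]
[-0.0, -0.0046, 0.0126]
[0.0, -0.0025, 0.0132]
[-0.0, -0.0004, 0.0134]
```

>>> carry_out([
  {"offset":[0,-0.0095,0.009],"rot":[0,0,0],"gripper":0.1},
  {"offset":[0,-0.008,0.0105],"rot":[0,0,0],"gripper":0.1},
  {"offset":[0,-0.0065,0.012],"rot":[0,0,0],"gripper":0.1},
  {"offset":[0,-0.0045,0.013],"rot":[0,0,0],"gripper":0.1},
  {"offset":[0,-0.002,0.0133],"rot":[0,0,0],"gripper":0.1},
  {"offset":[0,0,0.011],"rot":[0,0,0],"gripper":0.1},
  {"offset":[0,0,0],"rot":[0,0,0],"gripper":0.1},
])

```text
time: 24.82
position: [0.4512, -0.0554, 0.034]
tool_rot: [-3.13, -0.106, 0.001]
ft_force: [2.0, 20.4, -1.5]
grip_width: 0.117
```

```bash
python3 - <<'E'
from p import *
s=st(); p=s['position']; ax=np.array((0.4555,-0.1437)); yh=np.array([-np.sin(np.radians(CY)),np.cos(np.radians(CY))])
y=(np.array(p[:2])-ax)@yh; z=p[2]+.011-.048; print('r',np.hypot(y,z),'ang',np.degrees(np.arctan2(z,y)))
E
```

```text
t 24.82 pos [ 0.4512 -0.0554  0.034 ] rv [-3.13e+00 -1.06e-01  1.00e-03] F [ 2.  20.4 -1.5] g 0.117
r 0.0884904993767637 ang -1.9110089691268244
```

>>> carry_out([
  {"offset":[0,0,0],"rot":[0,0,0],"gripper":0.5},
  {"offset":[0,0,0],"rot":[0,0,0],"gripper":0.5},
  {"offset":[0,0,0],"rot":[0,0,0],"gripper":0.5},
  {"offset":[0,0,0],"rot":[0,0,0],"gripper":0.5},
  {"offset":[0,0,-0.05],"rot":[0,0,0],"gripper":0.5},
  {"offset":[0,0,-0.06],"rot":[0,0,0],"gripper":0.75},
  {"offset":[0,0,-0.05],"rot":[0,0,0],"gripper":0.75},
  {"offset":[0,0,-0.05],"rot":[0,0,0],"gripper":0.75},
  {"offset":[0,0,0],"rot":[0,0,0],"gripper":0.75},
  {"offset":[0,0,0],"rot":[0,0,0],"gripper":0.75},
])

```text
time: 26.08
position: [0.4505, -0.064, 0.2447]
tool_rot: [3.14, 0.098, -0.001]
ft_force: [0.1, -0.3, -0.0]
grip_width: 0.747
```

```bash
python3 - <<'E'
from p import *
st()
d=snap('wrist','w16.png')
cv2.imwrite('pics/w16c.png',cv2.resize(d['img'][0:230,180:460,::-1],(730,600),interpolation=cv2.INTER_CUBIC))
snap('scene','s16.png')
E
```

```text
t 26.07 pos [ 0.4505 -0.064   0.2447] rv [ 3.14e+00  9.80e-02 -1.00e-03] F [ 0.1 -0.3 -0. ] g 0.747
```

View pics/w16.png

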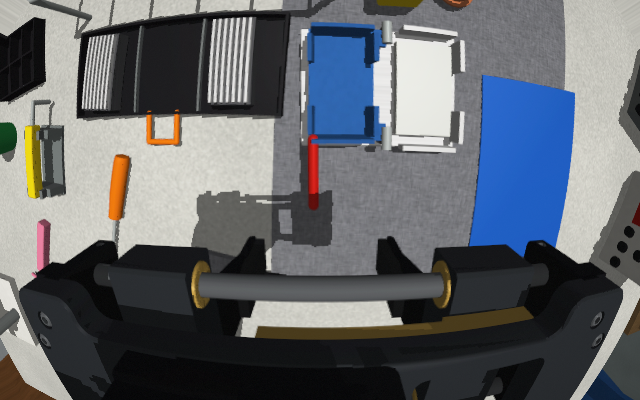

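View pics/w16c.png

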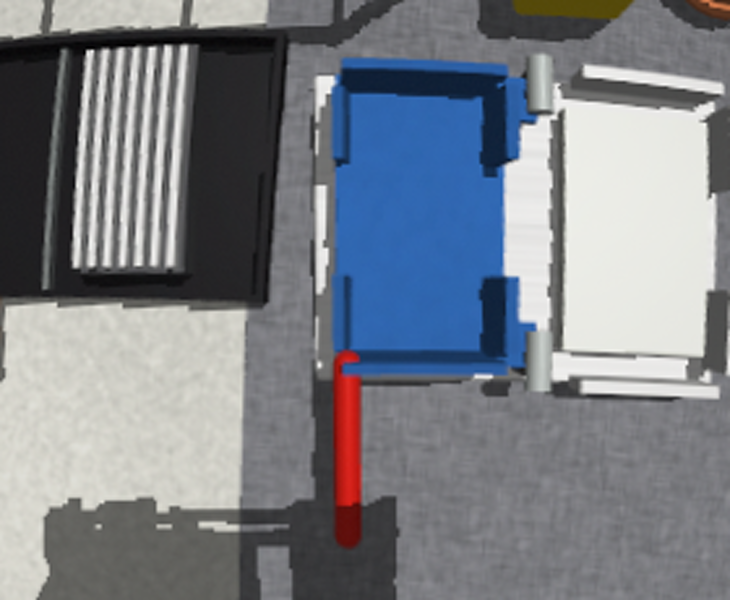

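```bash
python3 - <<'E'
from p import *
s=st(); w=cams.get_image('wrist')
k=280/730
P=lambda u,v,z: onz(w,180+u*k,v*k,z,True)
for n,u,v,z in [('kF',540,85,.052),('kN',539,360,.052),('rodend',347,545,.048),('rodmid',346,450,.05),('rodbase',346,365,.05),('pockFL',348,97,.033),('pockFR',483,97,.033),('pockNL',350,352,.033),('pockNR',483,352,.033),('floorL',338,220,.033),('floorR',502,220,.033),
 ('nestFin',565,100,.027),('nestNout',705,355,.027),('outS',713,235,.027)]: print(n,P(u,v,z).round(4))
# mat etc
E
```

```text
t 26.18 pos [ 0.45   -0.0637  0.2437] rv [-3.14  -0.099  0.004] F [ 0.1 -0.4 -0.4] g 0.747
kF [ 0.6285 -0.1255  0.052 ]
kN [ 0.5074 -0.1335  0.052 ]
rodend [ 0.4176 -0.0559  0.048 ]
rodmid [ 0.4615 -0.053   0.05  ]
rodbase [ 0.4987 -0.0508  0.05  ]
pockFL [ 0.6198 -0.0437  0.033 ]
pockFR [ 0.6249 -0.1036  0.033 ]
pockNL [ 0.5032 -0.0519  0.033 ]
pockNR [ 0.5076 -0.1116  0.033 ]
floorL [ 0.5624 -0.0429  0.033 ]
floorR [ 0.5683 -0.1156  0.033 ]
nestFin [ 0.6301 -0.1424  0.027 ]
nestNout [ 0.5173 -0.2219  0.027 ]
outS [ 0.576  -0.2202  0.027 ]
```

```bash
python3 - <<'E'
from p import *
s=st(); w=cams.get_image('wrist')
k=280/730
P=lambda u,v,z: onz(w,180+u*k,v*k,z,True)
q=[P(*a,.04) for a in [(87,46),(198,44),(184,270),(74,268)]]
print(np.round(q,4),np.mean(q,0).round(4))
plan([(0.47,0.04,0.2,2)])
E
```

```text
t 26.23 pos [ 0.4501 -0.0636  0.2436] rv [-3.139 -0.099  0.005] F [-0.2 -0.7 -0.2] g 0.746
[[0.6441 0.0772 0.04  ]
 [0.6424 0.0245 0.04  ]
 [0.5372 0.0237 0.04  ]
 [0.5381 0.076  0.04  ]] [0.5905 0.0504 0.04  ]
t 26.27 pos [ 0.4502 -0.0636  0.2438] rv [-3.139 -0.099  0.004] F [-0.5  0.2  0.5] g 0.753
yaw 3.63 zaxis [-2.7e-03  5.0e-04 -1.0e+00]
3 rows -> (0.47, 0.04, 0.2, 2)
   [0.0088, -0.034, 0.0146] rz 0.54
   [0.0085, -0.0341, 0.0146] rz 0.54
   [0.0081, -0.0342, 0.0146] rz 0.54
```

>>> carry_out([
  {"offset":[0.009,-0.036,0.015],"rot":[0,0,1],"gripper":0.8},
  {"offset":[0.009,-0.036,0.015],"rot":[0,0,1],"gripper":0.8},
  {"offset":[0.009,-0.036,0.015],"rot":[0,0,1],"gripper":0.8},
  {"offset":[0,0,0],"rot":[0,0,0],"gripper":0.8},
  {"offset":[0,0,0],"rot":[0,0,0],"gripper":0.8},
  {"offset":[0,0,0],"rot":[0,0,0],"gripper":0.8},
])

```text
time: 27.02
position: [0.4731, 0.0442, 0.2003]
tool_rot: [3.141, 0.014, 0.0]
ft_force: [0.3, -1.2, -0.7]
grip_width: 0.798
```

```bash
python3 - <<'E'
from p import *
st()
d=snap('wrist','w17.png')
cv2.imwrite('pics/w17c.png',cv2.resize(d['img'][0:240,180:460,::-1],(700,600),interpolation=cv2.INTER_CUBIC))
E
```

```text
t 27.02 pos [0.4731 0.0442 0.2003] rv [3.141 0.014 0.   ] F [ 0.3 -1.2 -0.7] g 0.798
```

View pics/w17c.png

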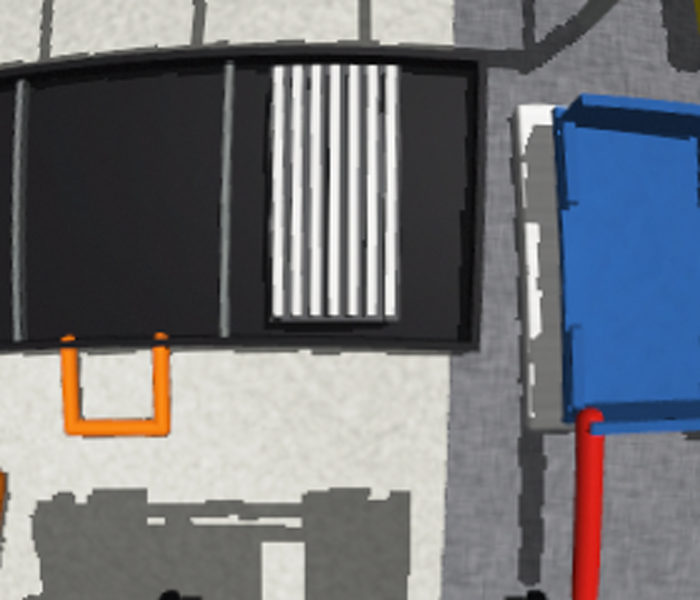

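```bash
python3 - <<'E'
from p import *
w=cams.get_image('wrist')
P=lambda u,v,z: onz(w,180+u/2.5,v/2.5,z,True)
q=[P(*a,.04) for a in [(272,65),(401,65),(399,320),(268,320)]]
c=np.mean(q,0);print(np.round(q,4),c.round(4)); f=(q[0]+q[1]-q[2]-q[3]); print('yaw',np.degrees(np.arctan2(f[1],f[0])))
yw=np.degrees(np.arctan2(f[1],f[0]))
plan([(c[0],c[1],.09,yw),(c[0],c[1],.021,yw)])
E
```

```text
[[0.6442 0.0786 0.04  ]
 [0.6442 0.0269 0.04  ]
 [0.5382 0.0266 0.04  ]
 [0.5379 0.0793 0.04  ]] [0.5911 0.0528 0.04  ]
yaw -0.13402381762012688
t 27.12 pos [0.4732 0.0445 0.2005] rv [3.141e+00 1.400e-02 1.000e-03] F [ 0.1  0.4 -0.1] g 0.799
yaw 0.53 zaxis [ 5.e-04 -4.e-04 -1.e+00]
3 rows -> (np.float64(0.5911177676589412), np.float64(0.05284634760113911), 0.09, np.float64(-0.13402381762012688))
   [0.0393, -0.0024, 0.0368] rz 0.22
   [0.0393, -0.0026, 0.0368] rz 0.22
   [0.0393, -0.0027, 0.0368] rz 0.22
2 rows -> (np.float64(0.5911177676589412), np.float64(0.05284634760113911), 0.021, np.float64(-0.13402381762012688))
   [0.0, 0.0, 0.0345] rz -0.0
   [0.0, 0.0, 0.0345] rz -0.0
```

>>> carry_out([
  {"offset":[0.0393,-0.0026,0.037],"rot":[0,0,0.2],"gripper":0.73},
  {"offset":[0.0393,-0.0026,0.037],"rot":[0,0,0.2],"gripper":0.73},
  {"offset":[0.0393,-0.0026,0.037],"rot":[0,0,0.2],"gripper":0.73},
  {"offset":[0,0,0],"rot":[0,0,0],"gripper":0.73},
  {"offset":[0,0,0],"rot":[0,0,0],"gripper":0.73},
  {"offset":[0,0,0],"rot":[0,0,0],"gripper":0.73},
])

```text
time: 27.88
position: [0.5913, 0.0542, 0.0915]
tool_rot: [3.141, 0.001, 0.005]
ft_force: [-0.0, -0.6, 0.3]
grip_width: 0.731
```

```bash
python3 - <<'E'
from p import *
plan([(.5911,.0528,.022,-.13)])
snap('wrist','w18.png')
E
```

```text
t 27.88 pos [0.5913 0.0542 0.0915] rv [3.141e+00 1.000e-03 5.000e-03] F [-0.  -0.6  0.3] g 0.731
yaw 0.03 zaxis [ 0.0035 -0.001  -1.    ]
2 rows -> (0.5911, 0.0528, 0.022, -0.13)
   [-0.0001, 0.0007, 0.0348] rz 0.08
   [-0.0001, 0.0007, 0.0348] rz 0.08
```

View pics/w18.png

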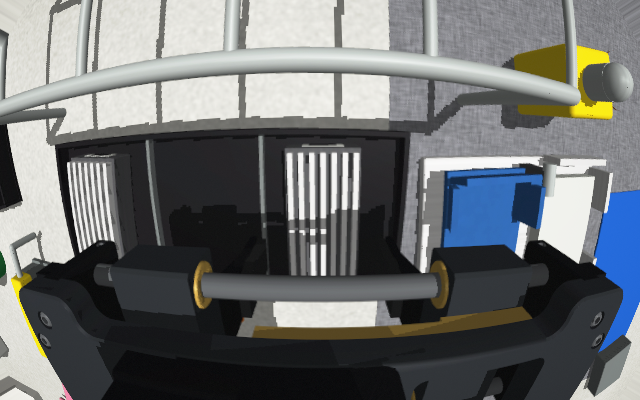

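>>> carry_out([
  {"offset":[0,0.0007,0.035],"rot":[0,0,0.1],"gripper":0.73},
  {"offset":[0,0.0006,0.0345],"rot":[0,0,0],"gripper":0.73},
  {"offset":[0,0,0],"rot":[0,0,0],"gripper":0.73},
  {"offset":[0,0,0],"rot":[0,0,0],"gripper":0.4},
  {"offset":[0,0,0],"rot":[0,0,0],"gripper":0.4},
  {"offset":[0,0,0],"rot":[0,0,0],"gripper":0.4},
  {"offset":[0,0,0],"rot":[0,0,0],"gripper":0.4},
  {"offset":[0,0,0],"rot":[0,0,0],"gripper":0.4},
], grip_force=30)

```text
time: 28.92
position: [0.5925, 0.0531, 0.0222]
tool_rot: [3.141, -0.002, 0.005]
ft_force: [-0.9, -1.5, 6.2]
grip_width: 0.62
```

>>> carry_out([
  {"offset":[0,0,-0.02],"rot":[0,0,0],"gripper":0.4},
  {"offset":[0,0,-0.04],"rot":[0,0,0],"gripper":0.4},
  {"offset":[0,0,-0.04],"rot":[0,0,0],"gripper":0.4},
  {"offset":[0,0,0],"rot":[0,0,0],"gripper":0.4},
  {"offset":[0,0,0],"rot":[0,0,0],"gripper":0.4},
  {"offset":[0,0,0],"rot":[0,0,0],"gripper":0.4},
])

```text
time: 29.68
position: [0.5896, 0.0528, 0.1182]
tool_rot: [3.141, -0.002, -0.005]
ft_force: [0.2, 0.1, -2.3]
grip_width: 0.621
```

```bash
python3 - <<'E'
from p import *
plan([(.5643,-.078,.12,3.9)])
snap('wrist','w19.png')
E
```

```text
t 29.68 pos [0.5896 0.0528 0.1182] rv [ 3.141e+00 -2.000e-03 -5.000e-03] F [ 0.2  0.1 -2.3] g 0.621
yaw -0.06 zaxis [-3.e-03 -3.e-04 -1.e+00]
3 rows -> (0.5643, -0.078, 0.12, 3.9)
   [-0.0084, 0.0436, -0.0006] rz -1.32
   [-0.0094, 0.0434, -0.0006] rz -1.32
   [-0.0104, 0.0432, -0.0006] rz -1.32
```

View pics/w19.png

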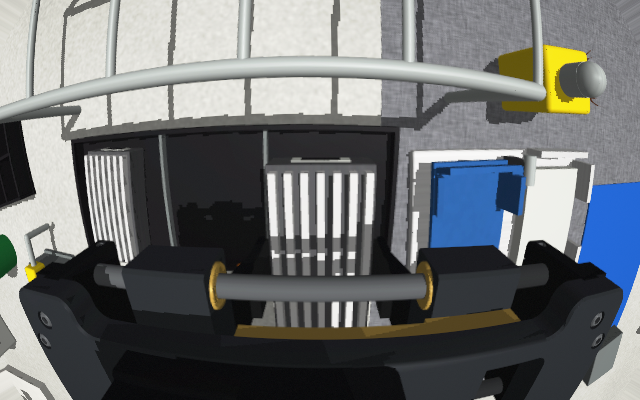

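>>> carry_out([
  {"offset":[-0.008,0.0435,0],"rot":[0,0,-1.3],"gripper":0.4},
  {"offset":[-0.009,0.0435,0],"rot":[0,0,-1.3],"gripper":0.4},
  {"offset":[-0.01,0.0435,0],"rot":[0,0,-1.3],"gripper":0.4},
  {"offset":[0,0,0],"rot":[0,0,0],"gripper":0.4},
  {"offset":[0,0,0],"rot":[0,0,0],"gripper":0.4},
  {"offset":[0,0,0],"rot":[0,0,0],"gripper":0.4},
])

```text
time: 30.48
position: [0.5667, -0.0762, 0.1194]
tool_rot: [-3.139, -0.109, 0.001]
ft_force: [-0.5, 0.3, -3.4]
grip_width: 0.621
```

```bash
python3 - <<'E'
from p import *
plan([(.5643,-.078,.052,3.9)])
d=snap('wrist','w20.png')
E
```

```text
t 30.48 pos [ 0.5667 -0.0762  0.1194] rv [-3.139e+00 -1.090e-01  1.000e-03] F [-0.5  0.3 -3.4] g 0.621
yaw 3.98 zaxis [-5.e-04  9.e-04 -1.e+00]
2 rows -> (0.5643, -0.078, 0.052, 3.9)
   [-0.0013, 0.0008, 0.0337] rz 0.04
   [-0.0013, 0.0008, 0.0337] rz 0.04
```

View pics/w20.png

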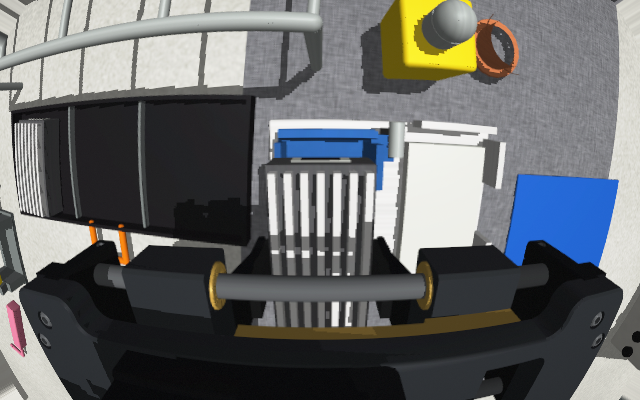

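```bash
python3 - <<'E'
from p import *
s=st(); y,M=yaw_of(s)
d=cams.get_image('wrist')
cv2.imwrite('pics/w20c.png',cv2.resize(d['img'][110:250,240:440,::-1],(800,560),interpolation=cv2.INTER_CUBIC))
for u,v in [(265,165),(320,164),(376,166)]:
    P=onz(d,u,v,s['position'][2]+.019,True); print((M.T@(P-s['position'])).round(4))
E
```

```text
t 30.52 pos [ 0.5668 -0.0763  0.1195] rv [-3.139 -0.109  0.   ] F [-0.6  0.9 -1.3] g 0.618
[ 0.0562 -0.0252 -0.019 ]
[ 0.0564 -0.0008 -0.019 ]
[ 0.0557  0.0239 -0.019 ]
```

View pics/w20c.png

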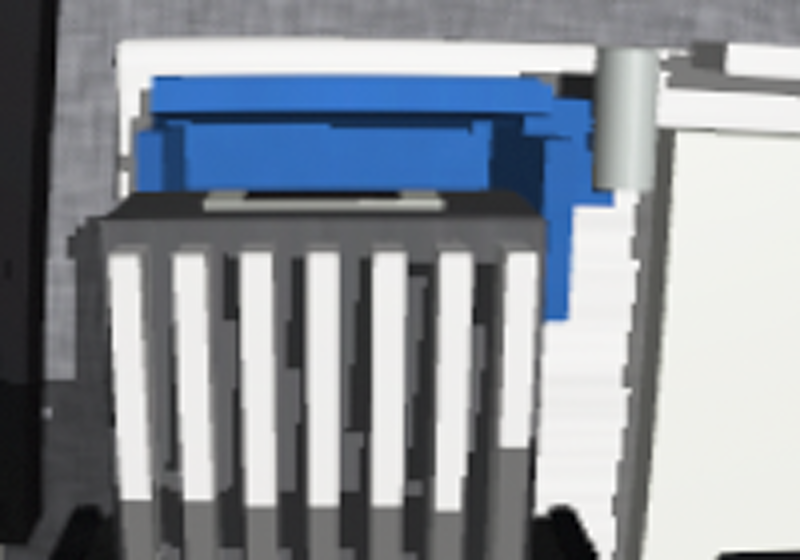

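>>> carry_out([
  {"offset":[-0.0026,0.0016,0.03],"rot":[0,0,0.05],"gripper":0.4},
  {"offset":[0,0,0],"rot":[0,0,0],"gripper":0.4},
  {"offset":[0,0,0.015],"rot":[0,0,0],"gripper":0.4},
  {"offset":[0,0,0.01],"rot":[0,0,0],"gripper":0.4},
  {"offset":[0,0,0],"rot":[0,0,0],"gripper":0.4},
  {"offset":[0,0,0],"rot":[0,0,0],"gripper":0.4},
])

```text
time: 31.32
position: [0.5646, -0.0798, 0.0651]
tool_rot: [3.14, 0.104, 0.001]
ft_force: [-0.2, 0.9, -1.2]
grip_width: 0.616
```

```bash
python3 - <<'E'
from p import *
plan([(.5643,-.078,.052,3.9)])
d=snap('wrist','w21.png')
E
```

```text
t 31.32 pos [ 0.5646 -0.0798  0.0651] rv [3.14e+00 1.04e-01 1.00e-03] F [-0.2  0.9 -1.2] g 0.616
yaw 3.79 zaxis [ 6.e-04 -1.e-04 -1.e+00]
1 rows -> (0.5643, -0.078, 0.052, 3.9)
   [-0.0001, -0.0018, 0.0131] rz -0.11
```

View pics/w21.png

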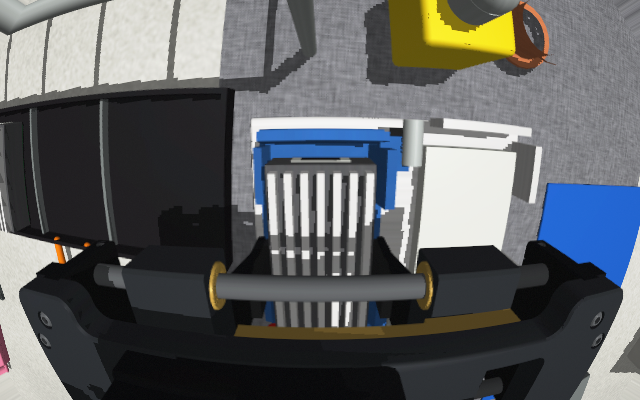

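>>> carry_out([
  {"offset":[0,-0.0015,0.004],"rot":[0,0,0],"gripper":0.4},
  {"offset":[0,0,0.005],"rot":[0,0,0],"gripper":0.4},
  {"offset":[0,0,0.004],"rot":[0,0,0],"gripper":0.4},
  {"offset":[0,0,0],"rot":[0,0,0],"gripper":0.4},
  {"offset":[0,0,0],"rot":[0,0,0],"gripper":0.4},
])

```text
time: 32.0
position: [0.5641, -0.0783, 0.0517]
tool_rot: [-3.14, -0.104, 0.0]
ft_force: [0.4, -0.4, -3.3]
grip_width: 0.614
```

Still carrying; a bit lower to touch.

>>> carry_out([
  {"offset":[0,0,0.002],"rot":[0,0,0],"gripper":0.4},
  {"offset":[0,0,0],"rot":[0,0,0],"gripper":0.4},
  {"offset":[0,0,0],"rot":[0,0,0],"gripper":0.4},
])

```text
time: 32.38
position: [0.5641, -0.0783, 0.0497]
tool_rot: [3.14, 0.104, -0.0]
ft_force: [0.6, 0.5, -2.8]
grip_width: 0.624
```

>>> carry_out([
  {"offset":[0,0,0.002],"rot":[0,0,0],"gripper":0.4},
  {"offset":[0,0,0],"rot":[0,0,0],"gripper":0.4},
  {"offset":[0,0,0],"rot":[0,0,0],"gripper":0.4},
])

```text
time: 32.75
position: [0.5643, -0.0784, 0.0481]
tool_rot: [3.139, 0.104, 0.001]
ft_force: [-2.1, -0.0, 1.7]
grip_width: 0.617
```

Contact. Release and lift.

>>> carry_out([
  {"offset":[0,0,0],"rot":[0,0,0],"gripper":0.74},
  {"offset":[0,0,0],"rot":[0,0,0],"gripper":0.74},
  {"offset":[0,0,0],"rot":[0,0,0],"gripper":0.74},
  {"offset":[0,0,-0.02],"rot":[0,0,0],"gripper":0.74},
  {"offset":[0,0,-0.04],"rot":[0,0,0],"gripper":0.74},
  {"offset":[-0.02,0,-0.05],"rot":[0,0,0],"gripper":0.74},
  {"offset":[-0.05,0,-0.05],"rot":[0,0,0],"gripper":0.5},
  {"offset":[-0.045,0,-0.04],"rot":[0,0,0],"gripper":0.5},
  {"offset":[0,0,0],"rot":[0,0,0],"gripper":0.5},
])

```text
time: 33.88
position: [0.4554, -0.0862, 0.2473]
tool_rot: [3.134, 0.101, 0.013]
ft_force: [0.0, 0.9, -0.3]
grip_width: 0.533
```

```bash
python3 - <<'E'
from p import *
st()
d=snap('wrist','w22.png')
cv2.imwrite('pics/w22c.png',cv2.resize(d['img'][0:230,180:460,::-1],(730,600),interpolation=cv2.INTER_CUBIC))
E
```

```text
t 33.88 pos [ 0.4554 -0.0862  0.2473] rv [3.134 0.101 0.013] F [ 0.   0.9 -0.3] g 0.533
```

View pics/w22c.png

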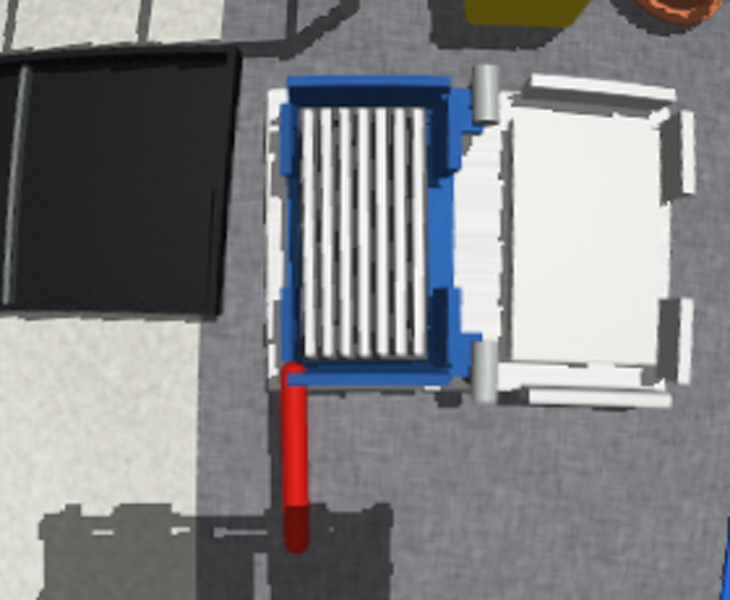

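```bash
sed -i 's/ax=(0.4555,-0.1437)/ax=(0.4555,-0.1370)/; s/^CY=3.7/CY=3.9/' p.py; python3 - <<'E'
from p import *
W=arc(0,90,1); w=W[0]
plan([(w[0],w[1],.1,CY),(w[0],w[1],.037,CY)])
arcrows(0,180,18)
E
```

```text
t 33.92 pos [ 0.4557 -0.0859  0.2451] rv [3.136 0.102 0.009] F [ 0.3 -0.6 -0.1] g 0.517
yaw 3.74 zaxis [ 0.0057 -0.0035 -1.    ]
3 rows -> (np.float64(0.44978671558411915), np.float64(-0.05319452057780916), 0.1, 3.9)
   [-0.0013, -0.011, 0.0484] rz -0.05
   [-0.0012, -0.011, 0.0484] rz -0.05
   [-0.0012, -0.011, 0.0484] rz -0.05
2 rows -> (np.float64(0.44978671558411915), np.float64(-0.05319452057780916), 0.037, 3.9)
   [0.0, 0.0, 0.0315] rz -0.0
   [0.0, 0.0, 0.0315] rz -0.0
start [ 0.4498 -0.0532  0.037   3.9   ] end [ 0.4612 -0.2208  0.037   3.9   ]
[0.0, 0.0013, -0.0146]
[-0.0, 0.0038, -0.0141]
[0.0, 0.0062, -0.0133]
[0.0, 0.0084, -0.012]
[-0.0, 0.0104, -0.0104]
[0.0, 0.012, -0.0084]
[0.0, 0.0133, -0.0062]
[-0.0, 0.0141, -0.0038]
[0.0, 0.0146, -0.0013]
[0.0, 0.0146, 0.0013]
[-0.0, 0.0141, 0.0038]
[0.0, 0.0133, 0.0062]
[0.0, 0.012, 0.0084]
[-0.0, 0.0104, 0.0104]
[0.0, 0.0084, 0.012]
[0.0, 0.0062, 0.0133]
[-0.0, 0.0038, 0.0141]
[0.0, 0.0013, 0.0146]
```

>>> carry_out([
  {"offset":[-0.0012,-0.011,0.048],"rot":[0,0,0],"gripper":0.5},
  {"offset":[-0.0012,-0.011,0.048],"rot":[0,0,0],"gripper":0.5},
  {"offset":[-0.0012,-0.011,0.048],"rot":[0,0,0],"gripper":0.5},
  {"offset":[0,0,0.031],"rot":[0,0,0],"gripper":0.5},
  {"offset":[0,0,0.03],"rot":[0,0,0],"gripper":0.5},
  {"offset":[0,0,0],"rot":[0,0,0],"gripper":0.5},
  {"offset":[0,0,0],"rot":[0,0,0],"gripper":0.5},
], grip_force=20)

```text
time: 34.8
position: [0.4501, -0.0524, 0.0374]
tool_rot: [-3.139, -0.105, -0.001]
ft_force: [-0.9, -0.7, -0.5]
grip_width: 0.499
```

```bash
python3 - <<'E'
from p import *
st()
d=snap('wrist','w23.png')
E
```

```text
t 34.8 pos [ 0.4501 -0.0524  0.0374] rv [-3.139e+00 -1.050e-01 -1.000e-03] F [-0.9 -0.7 -0.5] g 0.499
```

View pics/w23.png

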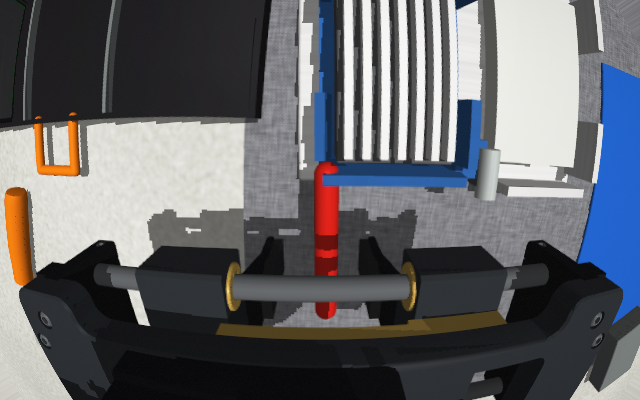

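>>> carry_out([
  {"offset":[0,0.001,0],"rot":[0,0,0],"gripper":0.1},
  {"offset":[0,0,0],"rot":[0,0,0],"gripper":0.1},
  {"offset":[0,0,0],"rot":[0,0,0],"gripper":0.1},
  {"offset":[0,0,0],"rot":[0,0,0],"gripper":0.1},
  {"offset":[0,0,0],"rot":[0,0,0],"gripper":0.1},
  {"offset":[0,0,0],"rot":[0,0,0],"gripper":0.1},
])

```text
time: 35.6
position: [0.4496, -0.0549, 0.0371]
tool_rot: [3.139, 0.103, 0.001]
ft_force: [-0.0, -5.2, 0.7]
grip_width: 0.132
```

>>> carry_out([
  {"offset":[0,0.0013,-0.0146],"rot":[0,0,0],"gripper":0.1},
  {"offset":[0,0.0038,-0.014],"rot":[0,0,0],"gripper":0.1},
  {"offset":[0,0.0062,-0.0133],"rot":[0,0,0],"gripper":0.1},
  {"offset":[0,0.0084,-0.012],"rot":[0,0,0],"gripper":0.1},
  {"offset":[0,0.0104,-0.0104],"rot":[0,0,0],"gripper":0.1},
  {"offset":[0,0.012,-0.0084],"rot":[0,0,0],"gripper":0.1},
  {"offset":[0,0.0133,-0.0062],"rot":[0,0,0],"gripper":0.1},
  {"offset":[0,0.014,-0.0038],"rot":[0,0,0],"gripper":0.1},
  {"offset":[0,0,0],"rot":[0,0,0],"gripper":0.1},
])

```text
time: 36.72
position: [0.4541, -0.1229, 0.1224]
tool_rot: [-3.139, -0.103, 0.001]
ft_force: [-5.3, 4.2, 12.8]
grip_width: 0.132
```

```bash
cat >> p.py <<'E'
def ang():
    s=st(); p=s['position']; ax=np.array((0.4555,-0.1370)); yh=np.array([-np.sin(np.radians(CY)),np.cos(np.radians(CY))])
    y=(np.array(p[:2])-ax)@yh; z=p[2]+.011-.048; print('r',np.hypot(y,z),'ang',np.degrees(np.arctan2(z,y)))
E
python3 -c "
from p import *
ang(); snap('scene','s24.png')"
```

```text
t 36.73 pos [ 0.4541 -0.1229  0.1224] rv [-3.139e+00 -1.030e-01  1.000e-03] F [-5.3  4.2 12.8] g 0.132
r 0.08655131115998646 ang 80.55329541977397
```

View pics/s24.png

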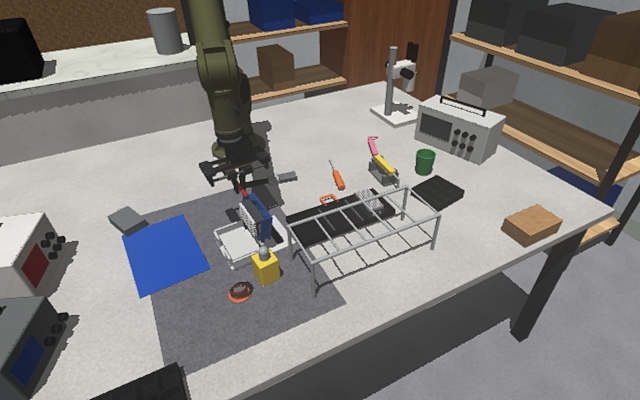

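>>> carry_out([
  {"offset":[0,0.0146,0.0],"rot":[0,0,0],"gripper":0.1},
  {"offset":[0,0.0146,0.002],"rot":[0,0,0],"gripper":0.1},
  {"offset":[0,0.014,0.004],"rot":[0,0,0],"gripper":0.1},
  {"offset":[0,0.0133,0.0062],"rot":[0,0,0],"gripper":0.1},
  {"offset":[0,0.012,0.0084],"rot":[0,0,0],"gripper":0.1},
  {"offset":[0,0,0],"rot":[0,0,0],"gripper":0.1},
  {"offset":[0,0,0],"rot":[0,0,0],"gripper":0.1},
])

```text
time: 37.65
position: [0.4586, -0.1926, 0.0993]
tool_rot: [3.138, 0.103, 0.0]
ft_force: [-0.5, -3.5, 1.0]
grip_width: 0.128
```

```bash
python3 -c "
from p import *
ang(); d=snap('scene','s25.png'); cv2.imwrite('pics/s25c.png',cv2.resize(d['img'][160:290,190:330,::-1],(646,600),interpolation=cv2.INTER_CUBIC))"
```

```text
t 37.65 pos [ 0.4586 -0.1926  0.0993] rv [3.138 0.103 0.   ] F [-0.5 -3.5  1. ] g 0.128
r 0.08360968982215423 ang 131.78189576751075
```

View pics/s25c.png

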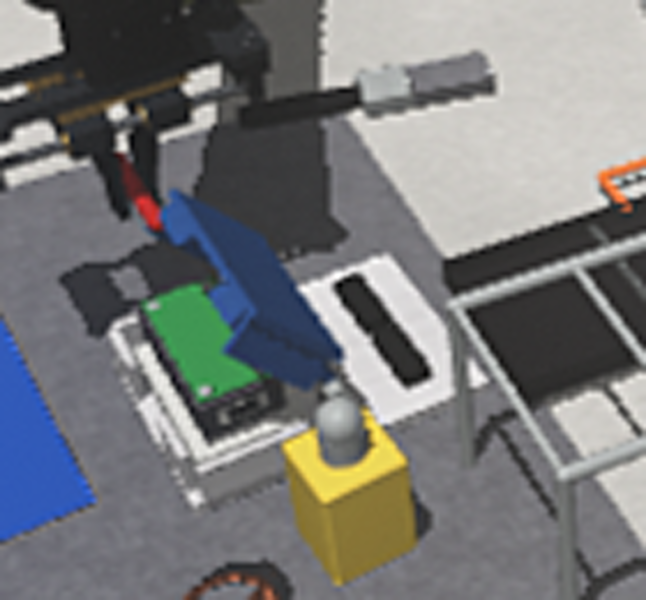

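Tipped out green side up. Close fully.

```bash
python3 -c "
from p import *
arcrows(132,182,5)"
```

```text
start [ 0.4593 -0.1931  0.0994  3.9   ] end [ 0.4612 -0.2208  0.0341  3.9   ]
[0.0, 0.01, 0.0107]
[0.0, 0.008, 0.0123]
[-0.0, 0.0057, 0.0135]
[0.0, 0.0033, 0.0143]
[0.0, 0.0008, 0.0146]
```

>>> carry_out([
  {"offset":[0,0.0105,0.01],"rot":[0,0,0],"gripper":0.1},
  {"offset":[0,0.0085,0.012],"rot":[0,0,0],"gripper":0.1},
  {"offset":[0,0.006,0.0133],"rot":[0,0,0],"gripper":0.1},
  {"offset":[0,0.0035,0.014],"rot":[0,0,0],"gripper":0.1},
  {"offset":[0,0,0.013],"rot":[0,0,0],"gripper":0.1},
  {"offset":[0,0,0],"rot":[0,0,0],"gripper":0.1},
  {"offset":[0,0,0],"rot":[0,0,0],"gripper":0.1},
])

```text
time: 38.58
position: [0.4605, -0.2224, 0.0357]
tool_rot: [3.137, 0.102, 0.002]
ft_force: [1.3, -8.8, -3.5]
grip_width: 0.12
```

```bash
python3 -c "
from p import *
ang(); d=snap('scene','s26.png'); cv2.imwrite('pics/s26c.png',cv2.resize(d['img'][160:290,190:330,::-1],(646,600),interpolation=cv2.INTER_CUBIC))"
```

```text
t 38.58 pos [ 0.4605 -0.2224  0.0357] rv [3.137e+00 1.020e-01 2.000e-03] F [ 1.3 -8.8 -3.5] g 0.12
r 0.0855306905514801 ang -179.10135252522568
```

View pics/s26c.png

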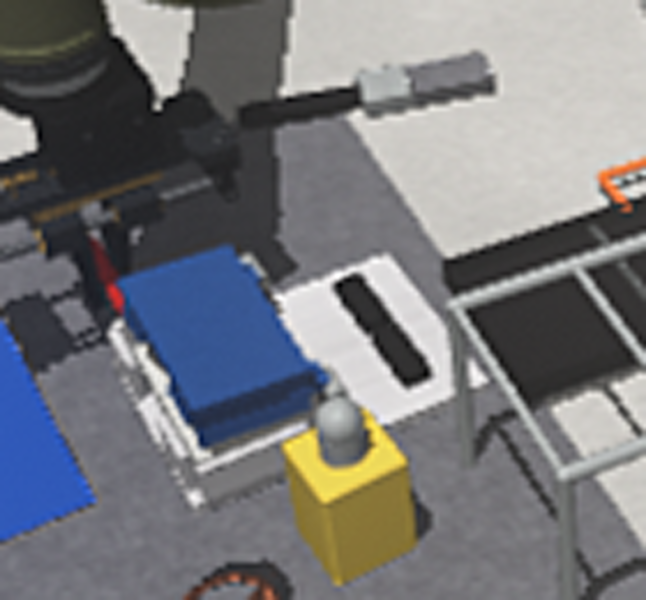

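>>> carry_out([
  {"offset":[0,0,0.003],"rot":[0,0,0],"gripper":0.1},
  {"offset":[0,0,0.003],"rot":[0,0,0],"gripper":0.1},
  {"offset":[0,0,0],"rot":[0,0,0],"gripper":0.1},
  {"offset":[0,0,0],"rot":[0,0,0],"gripper":0.1},
])

```text
time: 39.12
position: [0.4606, -0.2226, 0.0301]
tool_rot: [3.137, 0.102, 0.002]
ft_force: [0.1, -9.4, -1.1]
grip_width: 0.119
```

```bash
python3 -c "
from p import *
ang(); d=snap('wrist','w27.png'); d=snap('scene','s27.png'); cv2.imwrite('pics/s27c.png',cv2.resize(d['img'][160:290,190:330,::-1],(646,600),interpolation=cv2.INTER_CUBIC))"
```

```text
t 39.12 pos [ 0.4606 -0.2226  0.0301] rv [3.137e+00 1.020e-01 2.000e-03] F [ 0.1 -9.4 -1.1] g 0.119
r 0.08600994830063304 ang -175.37136019908147
```

View pics/w27.png

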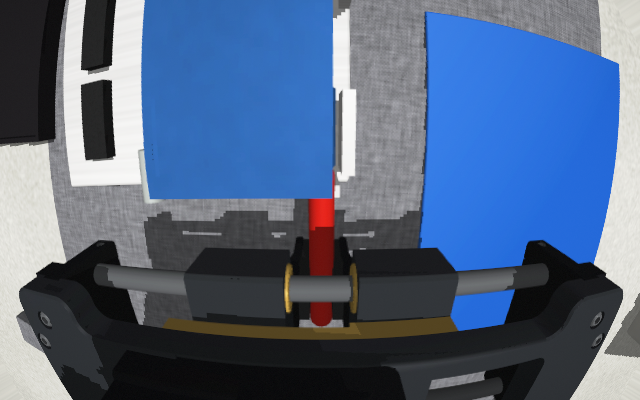

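View pics/s27c.png

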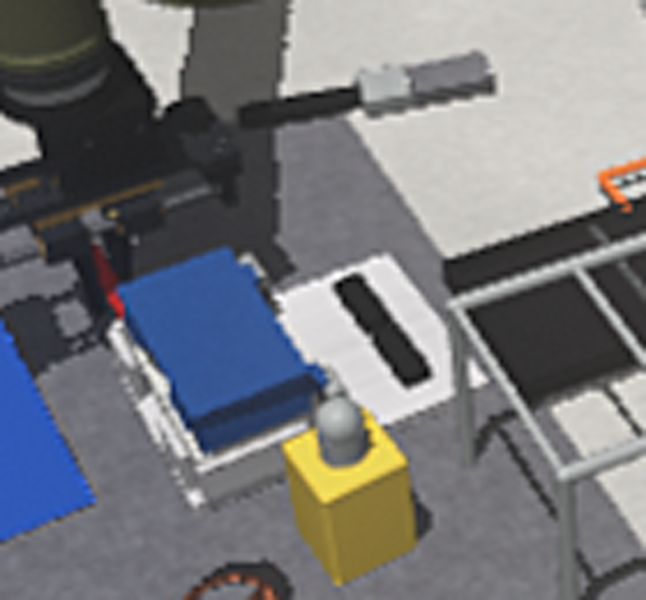

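>>> carry_out([
  {"offset":[0,-0.001,0.002],"rot":[0,0,0],"gripper":0.1},
  {"offset":[0,-0.001,0.002],"rot":[0,0,0],"gripper":0.1},
  {"offset":[0,0,0],"rot":[0,0,0],"gripper":0.1},
  {"offset":[0,0,0],"rot":[0,0,0],"gripper":0.1},
])

```text
time: 39.72
position: [0.461, -0.2226, 0.0287]
tool_rot: [3.133, 0.1, 0.003]
ft_force: [-6.0, -8.7, 15.4]
grip_width: 0.113
```

>>> carry_out([
  {"offset":[0,0,0.003],"rot":[0,0,0],"gripper":0.1},
  {"offset":[0,0,0],"rot":[0,0,0],"gripper":0.1},
  {"offset":[0,0,0],"rot":[0,0,0],"gripper":0.1},
])

```text
time: 40.1
position: [0.4619, -0.2226, 0.0264]
tool_rot: [3.133, 0.101, 0.006]
ft_force: [-5.2, -8.1, 19.8]
grip_width: 0.111
```

```bash
python3 -c "
from p import *
ang(); d=snap('scene','s28.png'); cv2.imwrite('pics/s28c.png',cv2.resize(d['img'][160:290,190:330,::-1],(646,600),interpolation=cv2.INTER_CUBIC))"
```

```text
t 40.1 pos [ 0.4619 -0.2226  0.0264] rv [3.133 0.101 0.006] F [-5.2 -8.1 19.8] g 0.111
r 0.08649412615704465 ang -172.9768332171077
```

View pics/s28c.png

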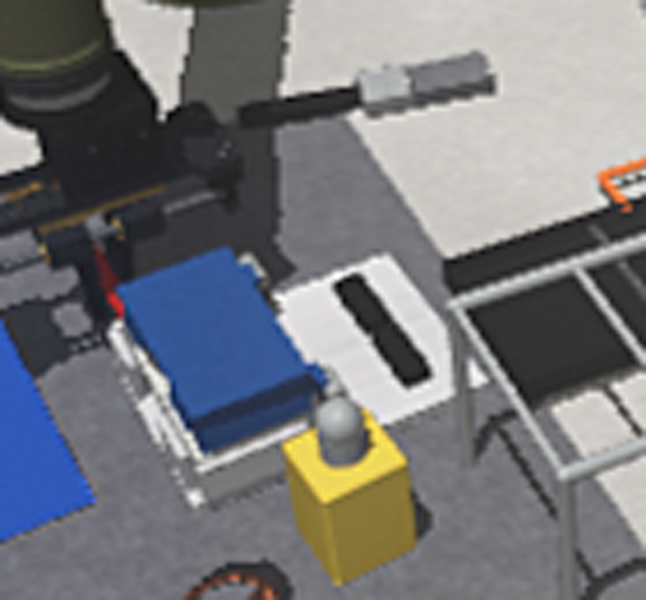

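>>> carry_out([
  {"offset":[0,0,0],"rot":[0,0,0],"gripper":0.35},
  {"offset":[0,0,0],"rot":[0,0,0],"gripper":0.35},
  {"offset":[0,0,0],"rot":[0,0,0],"gripper":0.35},
  {"offset":[0,0,-0.011],"rot":[0,0,0],"gripper":0.35},
  {"offset":[0,0,0],"rot":[0,0,0],"gripper":0.35},
])

```text
time: 40.78
position: [0.4611, -0.2177, 0.0355]
tool_rot: [3.139, 0.105, 0.002]
ft_force: [-0.2, 0.2, -0.5]
grip_width: 0.348
```

```bash
python3 -c "
from p import *
ang(); plan([(.4612,-.2208,.037,3.9)])"
```

```text
t 40.77 pos [ 0.4611 -0.2177  0.0355] rv [3.139e+00 1.050e-01 2.000e-03] F [-0.2  0.2 -0.5] g 0.348
r 0.08092872916953746 ang -178.95723774501175
t 40.77 pos [ 0.4611 -0.2177  0.0355] rv [3.139e+00 1.050e-01 2.000e-03] F [-0.2  0.2 -0.5] g 0.348
yaw 3.82 zaxis [ 1.4e-03 -5.0e-04 -1.0e+00]
1 rows -> (0.4612, -0.2208, 0.037, 3.9)
   [-0.0001, 0.0031, -0.0015] rz -0.08
```

>>> carry_out([
  {"offset":[0,0.005,-0.0015],"rot":[0,0,0],"gripper":0.1},
  {"offset":[0,0,0],"rot":[0,0,0],"gripper":0.1},
  {"offset":[0,0,0],"rot":[0,0,0],"gripper":0.1},
  {"offset":[0,0,0],"rot":[0,0,0],"gripper":0.1},
  {"offset":[0,-0.0013,-0.0146],"rot":[0,0,0],"gripper":0.1},
  {"offset":[0,-0.0038,-0.014],"rot":[0,0,0],"gripper":0.1},
  {"offset":[0,-0.0062,-0.0133],"rot":[0,0,0],"gripper":0.1},
  {"offset":[0,-0.0084,-0.012],"rot":[0,0,0],"gripper":0.1},
  {"offset":[0,-0.0104,-0.0104],"rot":[0,0,0],"gripper":0.1},
  {"offset":[0,0,0],"rot":[0,0,0],"gripper":0.1},
])

```text
time: 42.02
position: [0.4587, -0.1945, 0.1035]
tool_rot: [3.135, 0.103, 0.002]
ft_force: [-1.8, -5.3, 5.5]
grip_width: 0.131
```

```bash
python3 -c "
from p import *
ang(); d=snap('scene','s29.png'); cv2.imwrite('pics/s29c.png',cv2.resize(d['img'][160:290,190:330,::-1],(646,600),interpolation=cv2.INTER_CUBIC))"
```

```text
t 42.02 pos [ 0.4587 -0.1945  0.1035] rv [3.135e+00 1.030e-01 2.000e-03] F [-1.8 -5.3  5.5] g 0.131
r 0.0880185746253526 ang 130.90255197147462
```

View pics/s29c.png

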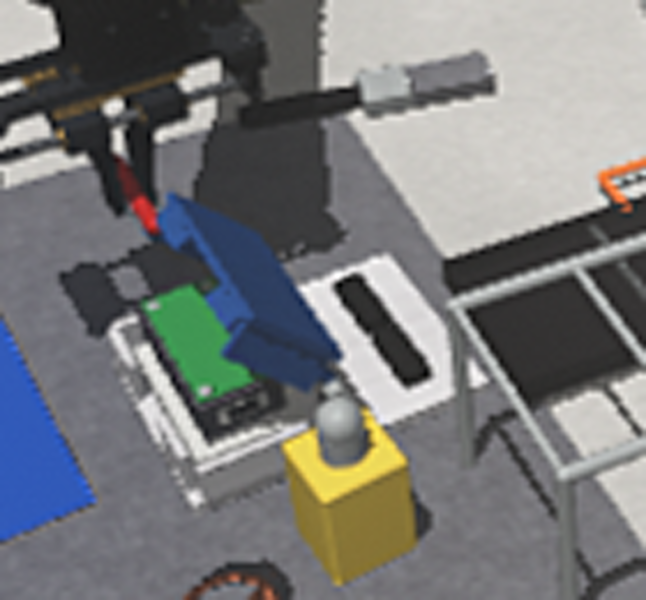

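>>> carry_out([
  {"offset":[0,-0.012,-0.007],"rot":[0,0,0],"gripper":0.1},
  {"offset":[0,-0.0133,-0.006],"rot":[0,0,0],"gripper":0.1},
  {"offset":[0,-0.014,-0.0035],"rot":[0,0,0],"gripper":0.1},
  {"offset":[0,-0.0146,-0.001],"rot":[0,0,0],"gripper":0.1},
  {"offset":[0,-0.0146,0.0013],"rot":[0,0,0],"gripper":0.1},
  {"offset":[0,-0.014,0.0038],"rot":[0,0,0],"gripper":0.1},
  {"offset":[0,-0.0133,0.0062],"rot":[0,0,0],"gripper":0.1},
  {"offset":[0,-0.012,0.0084],"rot":[0,0,0],"gripper":0.1},
  {"offset":[0,0,0],"rot":[0,0,0],"gripper":0.1},
])

```text
time: 43.2
position: [0.4517, -0.0835, 0.0976]
tool_rot: [-3.138, -0.107, -0.001]
ft_force: [2.4, 0.8, -1.4]
grip_width: 0.125
```

```bash
python3 -c "
from p import *
ang()
arcrows(53,0,5)"
```

```text
t 43.2 pos [ 0.4517 -0.0835  0.0976] rv [-3.138e+00 -1.070e-01 -1.000e-03] F [ 2.4  0.8 -1.4] g 0.125
r 0.08094575932619008 ang 48.48717413859244
start [ 0.4521 -0.0866  0.1041  3.9   ] end [ 0.4498 -0.0532  0.037   3.9   ]
[-0.0, -0.0115, 0.0104]
[-0.0, -0.0094, 0.0124]
[0.0, -0.0069, 0.0139]
[-0.0, -0.0043, 0.0149]
[-0.0, -0.0014, 0.0155]
```

>>> carry_out([
  {"offset":[0,-0.0105,0.009],"rot":[0,0,0],"gripper":0.1},
  {"offset":[0,-0.0085,0.0115],"rot":[0,0,0],"gripper":0.1},
  {"offset":[0,-0.0062,0.0135],"rot":[0,0,0],"gripper":0.1},
  {"offset":[0,-0.004,0.014],"rot":[0,0,0],"gripper":0.1},
  {"offset":[0,-0.0013,0.013],"rot":[0,0,0],"gripper":0.1},
  {"offset":[0,0,0.006],"rot":[0,0,0],"gripper":0.1},
  {"offset":[0,0,0],"rot":[0,0,0],"gripper":0.1},
  {"offset":[0,0,0],"rot":[0,0,0],"gripper":0.1},
])

```text
time: 44.2
position: [0.4498, -0.0549, 0.0307]
tool_rot: [-3.14, -0.103, -0.001]
ft_force: [4.6, -4.6, -1.7]
grip_width: 0.119
```

```bash
python3 -c "
from p import *
ang()"
```

```text
t 44.2 pos [ 0.4498 -0.0549  0.0307] rv [-3.14e+00 -1.03e-01 -1.00e-03] F [ 4.6 -4.6 -1.7] g 0.119
r 0.08251190230277734 ang -4.390952044324153
```

>>> carry_out([
  {"offset":[0,0,0.003],"rot":[0,0,0],"gripper":0.1},
  {"offset":[0,0,0.002],"rot":[0,0,0],"gripper":0.1},
  {"offset":[0,0,0],"rot":[0,0,0],"gripper":0.1},
])

```text
time: 44.58
position: [0.4503, -0.0549, 0.0278]
tool_rot: [3.139, 0.103, 0.001]
ft_force: [-2.9, -3.0, 16.6]
grip_width: 0.111
```

Stop reached. Release, rise, look.

>>> carry_out([
  {"offset":[0,0,0],"rot":[0,0,0],"gripper":0.5},
  {"offset":[0,0,0],"rot":[0,0,0],"gripper":0.5},
  {"offset":[0,0,0],"rot":[0,0,0],"gripper":0.5},
  {"offset":[0,0,-0.04],"rot":[0,0,0],"gripper":0.6},
  {"offset":[0,0.02,-0.06],"rot":[0,0,0],"gripper":0.75},
  {"offset":[0,0.04,-0.05],"rot":[0,0,0],"gripper":0.75},
  {"offset":[0,0.04,-0.03],"rot":[0,0,0],"gripper":0.75},
  {"offset":[0,0,0],"rot":[0,0,0],"gripper":0.75},
  {"offset":[0,0,0],"rot":[0,0,0],"gripper":0.75},
  {"offset":[0,0,0],"rot":[0,0,0],"gripper":0.75},
])

```text
time: 45.82
position: [0.4554, -0.1517, 0.2031]
tool_rot: [-3.138, -0.107, 0.004]
ft_force: [-0.8, -0.5, -0.6]
grip_width: 0.75
```

```bash
python3 - <<'E'
from p import *
st()
d=snap('wrist','w30.png')
cv2.imwrite('pics/w30c.png',cv2.resize(d['img'][0:240,180:460,::-1],(700,600),interpolation=cv2.INTER_CUBIC))
E
```

```text
t 45.83 pos [ 0.4554 -0.1517  0.2031] rv [-3.138 -0.107  0.004] F [-0.8 -0.5 -0.6] g 0.75
```

View pics/w30c.png

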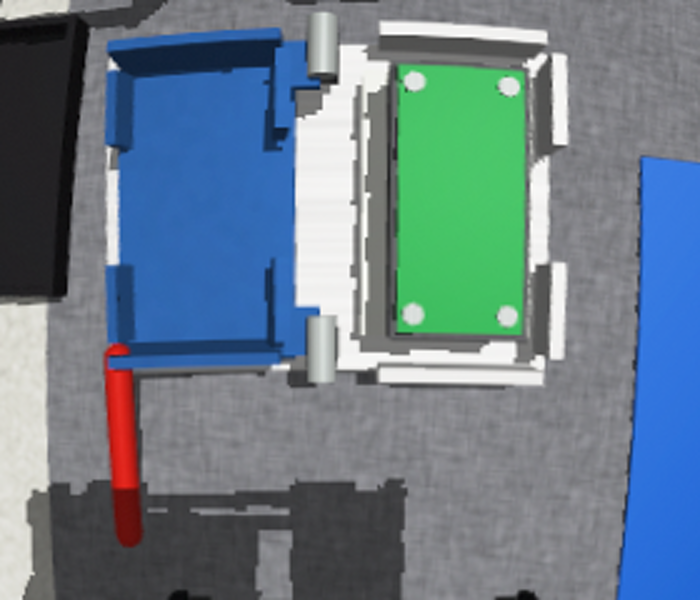

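```bash
python3 - <<'E'
from p import *
w=cams.get_image('wrist')
hsv=cv2.cvtColor(w['img'],cv2.COLOR_RGB2HSV); m=cv2.inRange(hsv,(50,120,60),(75,255,255)); m[:,:300]=0; m[200:]=0
c=max(cv2.findContours(m,0,2)[0],key=cv2.contourArea); 
q=[]
P=lambda u,v,z: onz(w,180+u/2.5,v/2.5,z,True)
q=[P(*a,.063) for a in [(398,64),(526,69),(526,336),(395,336)]]
c=np.mean(q,0);f=(q[0]+q[1]-q[2]-q[3]); yw=np.degrees(np.arctan2(f[1],f[0])); print(np.round(q,4),c.round(4),yw)
plan([(c[0],c[1],.12,yw),(c[0],c[1],.045,yw)])
E
```

```text
[[ 0.6211 -0.157   0.063 ]
 [ 0.625  -0.2056  0.063 ]
 [ 0.5202 -0.2133  0.063 ]
 [ 0.5157 -0.1632  0.063 ]] [ 0.5705 -0.1848  0.063 ] 3.804800243366146
t 45.92 pos [ 0.4556 -0.1521  0.2034] rv [-3.139e+00 -1.070e-01  3.000e-03] F [ 0.1 -1.1  0.4] g 0.751
yaw 3.9 zaxis [-1.8e-03  8.0e-04 -1.0e+00]
3 rows -> (np.float64(0.5705093687068561), np.float64(-0.18478876923012352), 0.12, np.float64(3.804800243366146))
   [0.0375, 0.0135, 0.0278] rz 0.03
   [0.0375, 0.0134, 0.0278] rz 0.03
   [0.0375, 0.0134, 0.0278] rz 0.03
2 rows -> (np.float64(0.5705093687068561), np.float64(-0.18478876923012352), 0.045, np.float64(3.804800243366146))
   [0.0, 0.0, 0.0375] rz -0.0
   [0.0, 0.0, 0.0375] rz -0.0
```

>>> carry_out([
  {"offset":[0.0375,0.0135,0.028],"rot":[0,0,0],"gripper":0.74},
  {"offset":[0.0375,0.0135,0.028],"rot":[0,0,0],"gripper":0.74},
  {"offset":[0.0375,0.0135,0.027],"rot":[0,0,0],"gripper":0.74},
  {"offset":[0,0,0],"rot":[0,0,0],"gripper":0.74},
  {"offset":[0,0,0],"rot":[0,0,0],"gripper":0.74},
  {"offset":[0,0,0],"rot":[0,0,0],"gripper":0.74},
])

```text
time: 46.68
position: [0.5709, -0.1862, 0.1229]
tool_rot: [3.138, 0.104, 0.002]
ft_force: [0.1, -0.5, 0.6]
grip_width: 0.74
```

```bash
python3 - <<'E'
from p import *
plan([(.5705,-.1848,.045,3.8)])
d=snap('wrist','w31.png')
E
```

```text
t 46.67 pos [ 0.5709 -0.1862  0.1229] rv [3.138e+00 1.040e-01 2.000e-03] F [ 0.1 -0.5  0.6] g 0.74
yaw 3.81 zaxis [ 0.0016 -0.0013 -1.    ]
2 rows -> (0.5705, -0.1848, 0.045, 3.8)
   [-0.0001, -0.0007, 0.039] rz 0.0
   [-0.0001, -0.0007, 0.039] rz 0.0
```

View pics/w31.png

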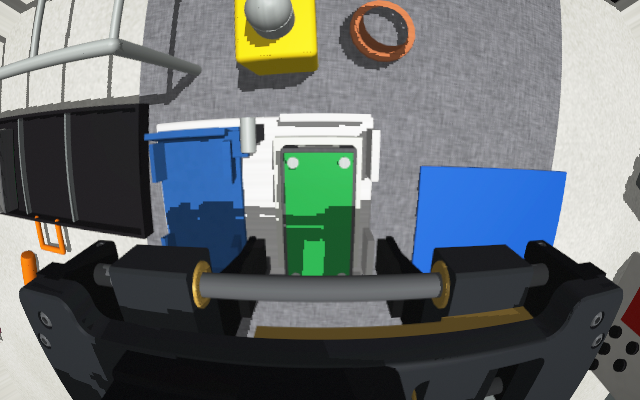

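>>> carry_out([
  {"offset":[0,-0.0007,0.039],"rot":[0,0,0],"gripper":0.74},
  {"offset":[0,-0.0007,0.039],"rot":[0,0,0],"gripper":0.74},
  {"offset":[0,0,0],"rot":[0,0,0],"gripper":0.74},
  {"offset":[0,0,0],"rot":[0,0,0],"gripper":0.4},
  {"offset":[0,0,0],"rot":[0,0,0],"gripper":0.4},
  {"offset":[0,0,0],"rot":[0,0,0],"gripper":0.4},
  {"offset":[0,0,0],"rot":[0,0,0],"gripper":0.4},
  {"offset":[0,0,0],"rot":[0,0,0],"gripper":0.4},
], grip_force=30)

```text
time: 47.72
position: [0.5725, -0.1854, 0.046]
tool_rot: [3.138, 0.103, 0.005]
ft_force: [-2.1, 0.1, 8.0]
grip_width: 0.616
```

>>> carry_out([
  {"offset":[0,0,-0.02],"rot":[0,0,0],"gripper":0.4},
  {"offset":[0,0,-0.04],"rot":[0,0,0],"gripper":0.4},
  {"offset":[0,0,-0.04],"rot":[0,0,0],"gripper":0.4},
  {"offset":[0,0,0],"rot":[0,0,0],"gripper":0.4},
  {"offset":[0,0,0],"rot":[0,0,0],"gripper":0.4},
])

```text
time: 48.35
position: [0.5702, -0.185, 0.1431]
tool_rot: [3.14, 0.104, -0.002]
ft_force: [-0.5, -0.9, -3.0]
grip_width: 0.62
```

```bash
python3 - <<'E'
from p import *
plan([(.503,-.425,.12,4)])
d=snap('wrist','w32.png')
E
```

```text
t 48.35 pos [ 0.5702 -0.185   0.1431] rv [ 3.14e+00  1.04e-01 -2.00e-03] F [-0.5 -0.9 -3. ] g 0.62
yaw 3.78 zaxis [-1.e-03 -1.e-04 -1.e+00]
5 rows -> (0.503, -0.425, 0.12, 4)
   [-0.0166, 0.047, 0.0046] rz -0.04
   [-0.0166, 0.047, 0.0046] rz -0.04
   [-0.0166, 0.047, 0.0046] rz -0.04
   [-0.0167, 0.047, 0.0046] rz -0.04
   [-0.0167, 0.047, 0.0046] rz -0.04
```

View pics/w32.png

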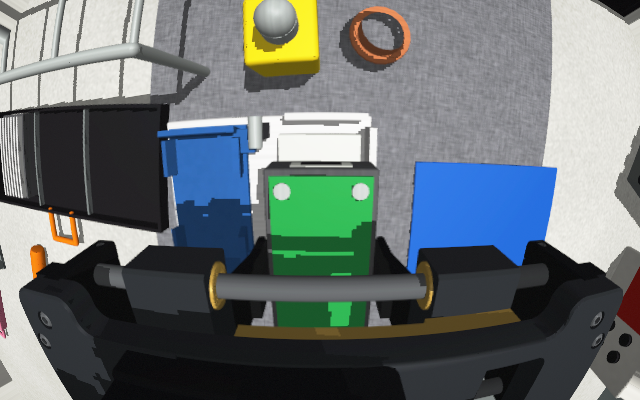

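>>> carry_out([
  {"offset":[-0.0166,0.047,0],"rot":[0,0,0],"gripper":0.4},
  {"offset":[-0.0166,0.047,0],"rot":[0,0,0],"gripper":0.4},
  {"offset":[-0.0166,0.047,0.01],"rot":[0,0,0],"gripper":0.4},
  {"offset":[-0.0166,0.047,0.01],"rot":[0,0,0],"gripper":0.4},
  {"offset":[-0.0166,0.047,0.01],"rot":[0,0,0],"gripper":0.4},
  {"offset":[0,0,0.03],"rot":[0,0,0],"gripper":0.4},
  {"offset":[0,0,0.03],"rot":[0,0,0],"gripper":0.4},
  {"offset":[0,0,0],"rot":[0,0,0],"gripper":0.4},
  {"offset":[0,0,0],"rot":[0,0,0],"gripper":0.4},
  {"offset":[0,0,0],"rot":[0,0,0],"gripper":0.4},
])

```text
time: 49.65
position: [0.5045, -0.4254, 0.055]
tool_rot: [3.138, 0.104, 0.003]
ft_force: [0.3, 0.5, -2.3]
grip_width: 0.625
```

```bash
python3 - <<'E'
from p import *
plan([(.503,-.425,.022,4)])
d=snap('wrist','w33.png')
E
```

```text
t 49.65 pos [ 0.5045 -0.4254  0.055 ] rv [3.138e+00 1.040e-01 3.000e-03] F [ 0.3  0.5 -2.3] g 0.625
yaw 3.81 zaxis [ 0.0018 -0.0017 -1.    ]
1 rows -> (0.503, -0.425, 0.022, 4)
   [-0.0015, -0.0005, 0.033] rz -0.19
```

View pics/w33.png

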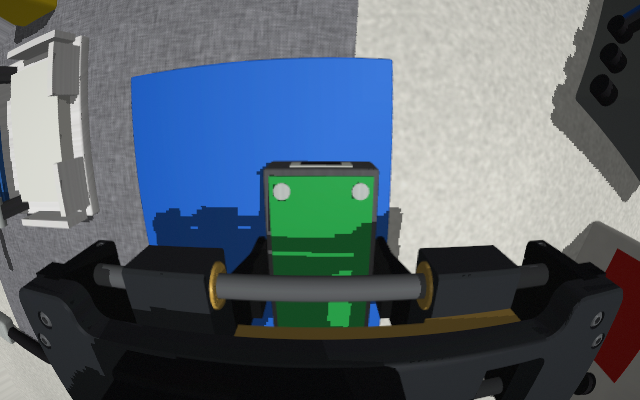

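```bash
python3 - <<'E'
from p import *
w=cams.get_image('wrist')
for u,v in [(391,60),(393,130),(392,180),(132,78),(152,220)]: print(onz(w,u,v,.003,True).round(4))
E
```

```text
[ 0.6237 -0.4636  0.003 ]
[ 0.5764 -0.4687  0.003 ]
[ 0.5422 -0.4717  0.003 ]
[ 0.6093 -0.2782  0.003 ]
[ 0.5    -0.2931  0.003 ]
```

>>> carry_out([
  {"offset":[-0.001,-0.006,0.015],"rot":[0,0,0],"gripper":0.4},
  {"offset":[0,0,0.012],"rot":[0,0,0],"gripper":0.4},
  {"offset":[0,0,0.004],"rot":[0,0,0],"gripper":0.4},
  {"offset":[0,0,0],"rot":[0,0,0],"gripper":0.4},
  {"offset":[0,0,0],"rot":[0,0,0],"gripper":0.4},
])

```text
time: 50.38
position: [0.5021, -0.4191, 0.0221]
tool_rot: [-3.14, -0.104, 0.0]
ft_force: [0.4, 0.1, -2.0]
grip_width: 0.617
```

>>> carry_out([
  {"offset":[0,0,0.002],"rot":[0,0,0],"gripper":0.4},
  {"offset":[0,0,0],"rot":[0,0,0],"gripper":0.4},
  {"offset":[0,0,0],"rot":[0,0,0],"gripper":0.4},
])

```text
time: 50.75
position: [0.5022, -0.4192, 0.022]
tool_rot: [3.14, 0.103, -0.0]
ft_force: [-3.7, 3.0, 6.9]
grip_width: 0.618
```

Touched down. Release and go back over the tray for the second module.

>>> carry_out([
  {"offset":[0,0,0],"rot":[0,0,0],"gripper":0.74},
  {"offset":[0,0,0],"rot":[0,0,0],"gripper":0.74},
  {"offset":[0,0,0],"rot":[0,0,0],"gripper":0.74},
  {"offset":[0,0,-0.03],"rot":[0,0,0],"gripper":0.74},
  {"offset":[0,0,-0.05],"rot":[0,0,0],"gripper":0.74},
  {"offset":[0,0,-0.06],"rot":[0,0,0],"gripper":0.74},
  {"offset":[-0.03,-0.02,-0.05],"rot":[0,0,0],"gripper":0.74},
  {"offset":[-0.04,-0.04,-0.02],"rot":[0,0,0],"gripper":0.74},
])

```text
time: 51.75
position: [0.4293, -0.3651, 0.2339]
tool_rot: [3.136, 0.102, 0.007]
ft_force: [0.3, -0.3, -0.0]
grip_width: 0.733
```

```bash
python3 - <<'E'
from p import *
plan([(.47,-.1,.23,0),(.46,.235,.2,-5)],vmax=.058)
d=snap('wrist','w34.png')
snap('top','t34.png')
E
```

```text
t 51.75 pos [ 0.4293 -0.3651  0.2339] rv [3.136 0.102 0.007] F [ 0.3 -0.3 -0. ] g 0.733
yaw 3.73 zaxis [ 0.0048 -0.0039 -1.    ]
5 rows -> (0.47, -0.1, 0.23, 0)
   [0.0116, -0.0524, 0.0008] rz 0.75
   [0.0109, -0.0525, 0.0008] rz 0.75
   [0.0102, -0.0527, 0.0008] rz 0.75
   [0.0095, -0.0528, 0.0008] rz 0.75
   [0.0088, -0.0529, 0.0008] rz 0.75
6 rows -> (0.46, 0.235, 0.2, -5)
   [-0.0017, -0.0558, 0.005] rz 0.83
   [-0.0025, -0.0558, 0.005] rz 0.83
   [-0.0033, -0.0558, 0.005] rz 0.83
   [-0.0041, -0.0557, 0.005] rz 0.83
   [-0.0049, -0.0556, 0.005] rz 0.83
   [-0.0057, -0.0556, 0.005] rz 0.83
```

View pics/w34.png

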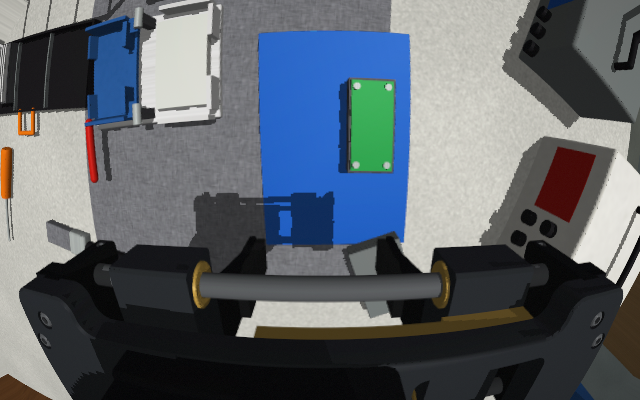

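View pics/t34.png

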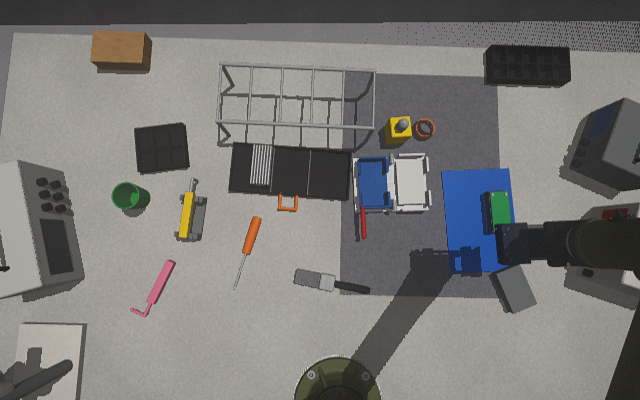

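Module A lies on the mat, green up (about (371,125) in the wrist view). Hook is home. On to the second.

>>> carry_out([
  {"offset":[0.0116,-0.0525,0],"rot":[0,0,0.75],"gripper":0.74},
  {"offset":[0.011,-0.0525,0],"rot":[0,0,0.75],"gripper":0.74},
  {"offset":[0.01,-0.0525,0],"rot":[0,0,0.75],"gripper":0.74},
  {"offset":[0.0095,-0.053,0],"rot":[0,0,0.75],"gripper":0.74},
  {"offset":[0.009,-0.053,0],"rot":[0,0,0.75],"gripper":0.74},
  {"offset":[-0.002,-0.056,0.005],"rot":[0,0,0.83],"gripper":0.74},
  {"offset":[-0.0025,-0.056,0.005],"rot":[0,0,0.83],"gripper":0.74},
  {"offset":[-0.003,-0.056,0.005],"rot":[0,0,0.83],"gripper":0.74},
  {"offset":[-0.004,-0.056,0.005],"rot":[0,0,0.83],"gripper":0.74},
  {"offset":[-0.005,-0.055,0.005],"rot":[0,0,0.83],"gripper":0.74},
])

```text
time: 53.1
position: [0.4604, 0.1827, 0.2053]
tool_rot: [-3.139, 0.114, -0.002]
ft_force: [1.1, -0.2, -0.1]
grip_width: 0.736
```

>>> carry_out([
  {"offset":[-0.006,-0.055,0.005],"rot":[0,0,0.83],"gripper":0.74},
  {"offset":[0,0,0],"rot":[0,0,0],"gripper":0.74},
  {"offset":[0,0,0],"rot":[0,0,0],"gripper":0.74},
  {"offset":[0,0,0],"rot":[0,0,0],"gripper":0.74},
])

```text
time: 53.6
position: [0.459, 0.2345, 0.2003]
tool_rot: [3.138, -0.14, 0.0]
ft_force: [-0.2, -0.1, -0.4]
grip_width: 0.738
```

```bash
python3 - <<'E'
from p import *
st()
d=snap('wrist','w35.png')
cv2.imwrite('pics/w35c.png',cv2.resize(d['img'][0:240,180:460,::-1],(700,600),interpolation=cv2.INTER_CUBIC))
E
```

```text
t 53.6 pos [0.459  0.2345 0.2003] rv [ 3.138 -0.14   0.   ] F [-0.2 -0.1 -0.4] g 0.738
```

View pics/w35c.png

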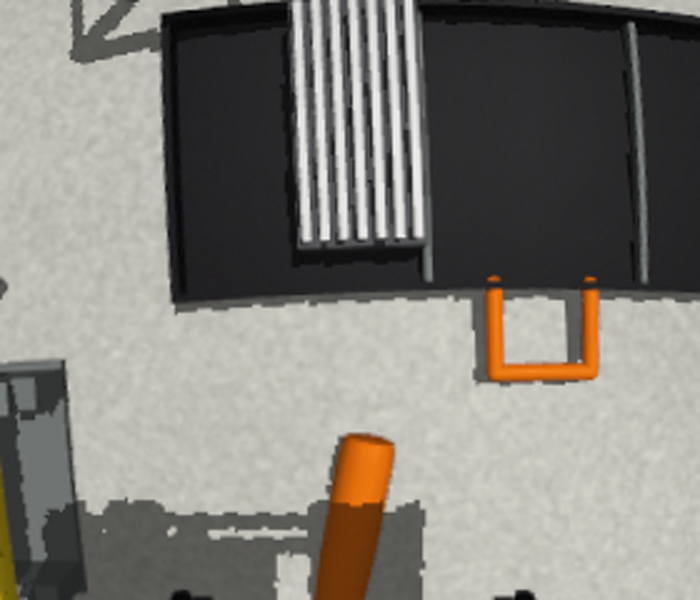

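```bash
python3 - <<'E'
from p import *
st()
d=snap('scene','s36.png')
cv2.imwrite('pics/s36c.png',cv2.resize(d['img'][170:280,280:440,::-1],(800,550),interpolation=cv2.INTER_CUBIC))
E
```

```text
t 53.65 pos [0.459  0.2345 0.2004] rv [ 3.138e+00 -1.400e-01  1.000e-03] F [0.  0.4 0.1] g 0.74
```

View pics/w35.png

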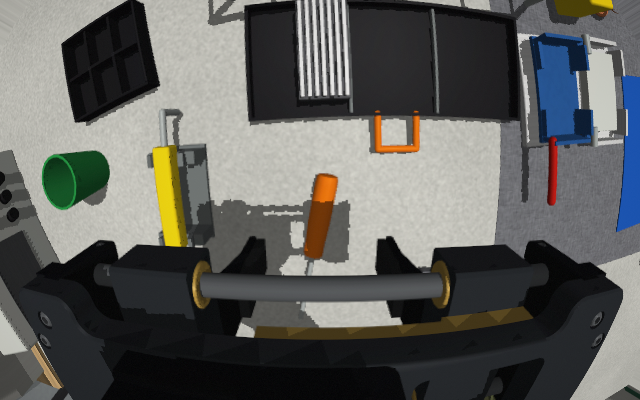

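View pics/s36c.png

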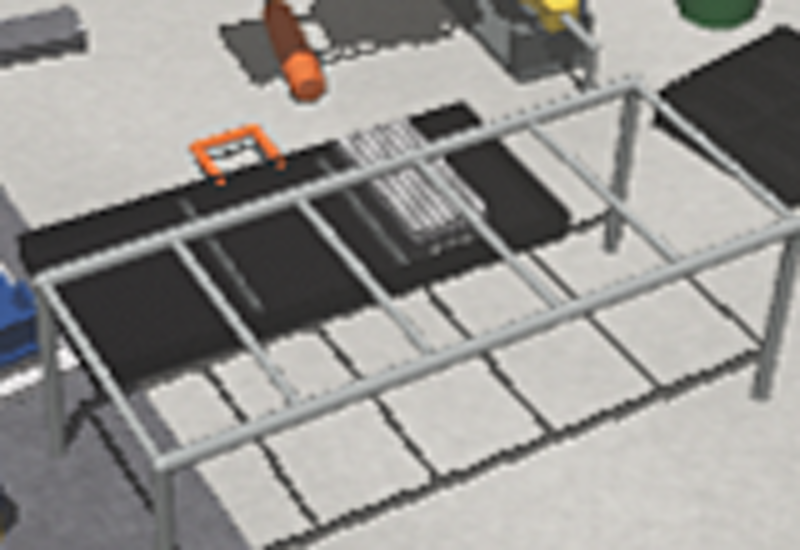

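>>> carry_out([
  {"offset":[0.03,0.01,0],"rot":[0,0,0],"gripper":0.74},
  {"offset":[0.03,0.01,0],"rot":[0,0,0],"gripper":0.74},
  {"offset":[0,0,0],"rot":[0,0,0],"gripper":0.74},
  {"offset":[0,0,0],"rot":[0,0,0],"gripper":0.74},
])

```text
time: 54.2
position: [0.5159, 0.211, 0.2003]
tool_rot: [-3.139, 0.136, 0.001]
ft_force: [-1.5, 0.1, 0.2]
grip_width: 0.743
```

```bash
python3 - <<'E'
from p import *
st()
d=snap('wrist','w36.png')
cv2.imwrite('pics/w36c.png',cv2.resize(d['img'][20:220,200:440,::-1],(720,600),interpolation=cv2.INTER_CUBIC))
E
```

```text
t 54.2 pos [0.5159 0.211  0.2003] rv [-3.139e+00  1.360e-01  1.000e-03] F [-1.5  0.1  0.2] g 0.743
```

View pics/w36c.png

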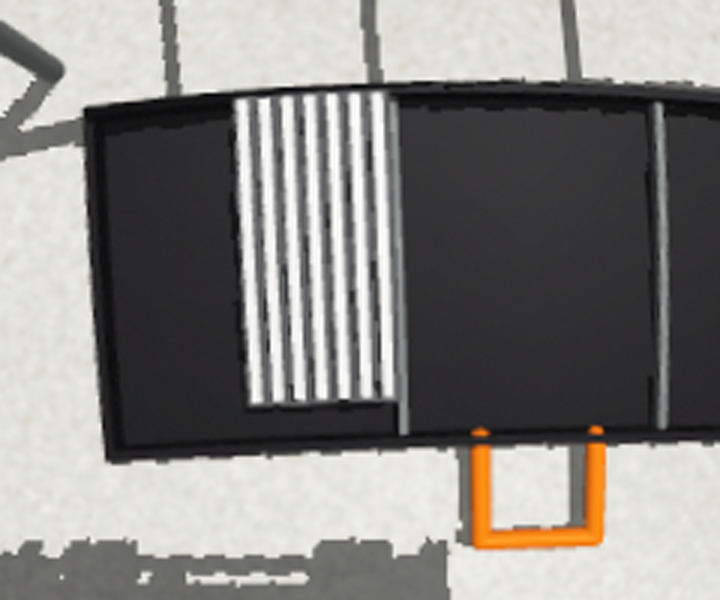

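```bash
python3 - <<'E'
from p import *
w=cams.get_image('wrist')
P=lambda u,v,z: onz(w,200+u/3,20+v/3,z,True)
q=[P(*a,.04) for a in [(234,98),(387,94),(398,402),(248,406)]]
c=np.mean(q,0);f=(q[0]+q[1]-q[2]-q[3]); yw=np.degrees(np.arctan2(f[1],f[0])); print(np.round(q,4),c.round(4),yw)
plan([(c[0],c[1],.09,yw),(c[0],c[1],.022,yw)])
E
```

```text
[[0.6615 0.2423 0.04  ]
 [0.6576 0.1916 0.04  ]
 [0.5526 0.1967 0.04  ]
 [0.5558 0.2476 0.04  ]] [0.6069 0.2196 0.04  ] -2.8101077240544106
t 54.3 pos [0.5156 0.2116 0.2006] rv [ 3.138 -0.134  0.   ] F [-0.1 -0.6  0.4] g 0.737
yaw -4.9 zaxis [ 1.e-04 -4.e-04 -1.e+00]
3 rows -> (np.float64(0.6068976076954574), np.float64(0.21955225458774752), 0.09, np.float64(-2.8101077240544106))
   [0.0301, -0.0053, 0.0369] rz -0.7
   [0.0302, -0.0049, 0.0369] rz -0.7
   [0.0302, -0.0045, 0.0369] rz -0.7
2 rows -> (np.float64(0.6068976076954574), np.float64(0.21955225458774752), 0.022, np.float64(-2.8101077240544106))
   [0.0, 0.0, 0.034] rz -0.0
   [0.0, 0.0, 0.034] rz -0.0
```

>>> carry_out([
  {"offset":[0.0275,-0.0053,0.037],"rot":[0,0,-0.7],"gripper":0.74},
  {"offset":[0.0275,-0.005,0.037],"rot":[0,0,-0.7],"gripper":0.74},
  {"offset":[0.0275,-0.0045,0.037],"rot":[0,0,-0.7],"gripper":0.74},
  {"offset":[0,0,0],"rot":[0,0,0],"gripper":0.74},
  {"offset":[0,0,0],"rot":[0,0,0],"gripper":0.74},
  {"offset":[0,0,0],"rot":[0,0,0],"gripper":0.74},
])

```text
time: 55.05
position: [0.5998, 0.2207, 0.0916]
tool_rot: [-3.14, 0.076, -0.005]
ft_force: [1.3, 0.2, 0.3]
grip_width: 0.74
```

```bash
python3 - <<'E'
from p import *
plan([(.5989,.2200,.023,-2.8)])
d=snap('wrist','w37.png')
E
```

```text
t 55.05 pos [0.5998 0.2207 0.0916] rv [-3.14   0.076 -0.005] F [1.3 0.2 0.3] g 0.74
yaw -2.79 zaxis [ 3.e-03  3.e-04 -1.e+00]
2 rows -> (0.5989, 0.22, 0.023, -2.8)
   [-0.0004, 0.0004, 0.0343] rz 0.01
   [-0.0004, 0.0004, 0.0343] rz 0.01
```

View pics/w37.png

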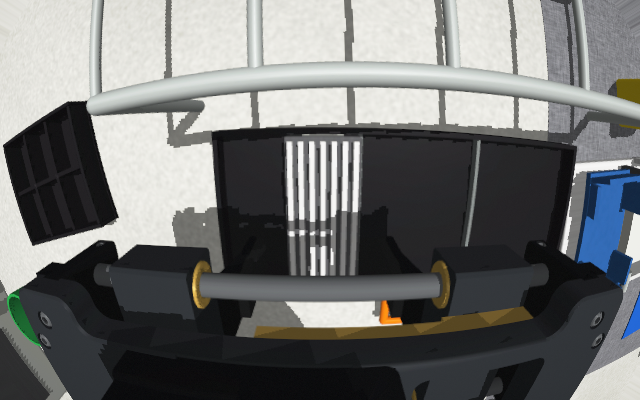

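>>> carry_out([
  {"offset":[-0.0004,0.0006,0.03],"rot":[0,0,0],"gripper":0.74},
  {"offset":[0,0.0006,0.02],"rot":[0,0,0],"gripper":0.74},
  {"offset":[0,0,0.01],"rot":[0,0,0],"gripper":0.74},
  {"offset":[0,0,0.0085],"rot":[0,0,0],"gripper":0.74},
  {"offset":[0,0,0],"rot":[0,0,0],"gripper":0.74},
])

```text
time: 55.72
position: [0.5991, 0.2186, 0.0206]
tool_rot: [3.14, -0.078, -0.001]
ft_force: [-0.3, 0.4, 0.3]
grip_width: 0.744
```

>>> carry_out([
  {"offset":[0,0,0],"rot":[0,0,0],"gripper":0.4},
  {"offset":[0,0,0],"rot":[0,0,0],"gripper":0.4},
  {"offset":[0,0,0],"rot":[0,0,0],"gripper":0.4},
  {"offset":[0,0,0],"rot":[0,0,0],"gripper":0.4},
  {"offset":[0,0,0],"rot":[0,0,0],"gripper":0.4},
], grip_force=30)

```text
time: 56.35
position: [0.5997, 0.2191, 0.0216]
tool_rot: [-3.14, 0.078, -0.002]
ft_force: [0.2, 0.7, 3.7]
grip_width: 0.622
```

>>> carry_out([
  {"offset":[0,0,-0.015],"rot":[0,0,0],"gripper":0.4},
  {"offset":[0,0,-0.04],"rot":[0,0,0],"gripper":0.4},
  {"offset":[0,0,-0.045],"rot":[0,0,0],"gripper":0.4},
  {"offset":[0,0,0],"rot":[0,0,0],"gripper":0.4},
  {"offset":[0,0,0],"rot":[0,0,0],"gripper":0.4},
])

```text
time: 56.98
position: [0.5983, 0.2176, 0.1197]
tool_rot: [3.139, -0.078, -0.003]
ft_force: [0.5, -0.7, -3.8]
grip_width: 0.618
```

```bash
python3 - <<'E'
from p import *
s=st(); y,M=yaw_of(s)
d=snap('wrist','w38.png')
plan([(.5643-.008,-.0785,.12,3.9)])
E
```

```text
t 56.98 pos [0.5983 0.2176 0.1197] rv [ 3.139e+00 -7.800e-02 -3.000e-03] F [ 0.5 -0.7 -3.8] g 0.618
t 57.02 pos [0.5979 0.2174 0.119 ] rv [ 3.139 -0.078 -0.005] F [-0.5 -0.4 -3.6] g 0.62
yaw -2.86 zaxis [-0.0034 -0.002  -1.    ]
6 rows -> (0.5563, -0.0785, 0.12, 3.9)
   [-0.0045, 0.0496, -0.0002] rz -1.13
   [-0.0054, 0.0495, -0.0002] rz -1.13
   [-0.0064, 0.0494, -0.0002] rz -1.13
   [-0.0074, 0.0493, -0.0002] rz -1.13
   [-0.0084, 0.0491, -0.0002] rz -1.13
   [-0.0093, 0.0489, -0.0002] rz -1.13
```

View pics/w38.png

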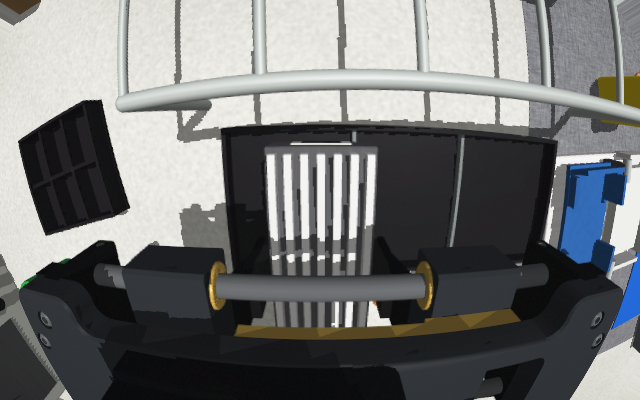

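```bash
python3 - <<'E'
from p import *
s=st(); y,M=yaw_of(s)
d=cams.get_image('wrist')
for v in (153,172): 
    P=onz(d,320,v,s['position'][2]+.018,True); print((M.T@(P-s['position'])).round(4))
E
```

```text
t 57.02 pos [0.5979 0.2174 0.119 ] rv [ 3.139 -0.078 -0.005] F [-0.5 -0.4 -3.6] g 0.62
[ 0.0611 -0.0008 -0.0182]
[ 0.0526 -0.0008 -0.0182]
```

>>> carry_out([
  {"offset":[-0.0045,0.0495,0],"rot":[0,0,-1.13],"gripper":0.4},
  {"offset":[-0.0055,0.0495,0],"rot":[0,0,-1.13],"gripper":0.4},
  {"offset":[-0.0065,0.0495,0],"rot":[0,0,-1.13],"gripper":0.4},
  {"offset":[-0.0075,0.0493,0],"rot":[0,0,-1.13],"gripper":0.4},
  {"offset":[-0.0085,0.049,0],"rot":[0,0,-1.13],"gripper":0.4},
  {"offset":[-0.0093,0.049,0],"rot":[0,0,-1.13],"gripper":0.4},
  {"offset":[0,0,0],"rot":[0,0,0],"gripper":0.4},
  {"offset":[0,0,0],"rot":[0,0,0],"gripper":0.4},
  {"offset":[0,0,0],"rot":[0,0,0],"gripper":0.4},
])

```text
time: 58.2
position: [0.5571, -0.0754, 0.1205]
tool_rot: [-3.139, -0.112, 0.001]
ft_force: [0.3, 0.6, -4.4]
grip_width: 0.616
```

```bash
python3 - <<'E'
from p import *
plan([(.5543,-.0785,.065,3.9)])
d=snap('wrist','w39.png')
E
```

```text
t 58.2 pos [ 0.5571 -0.0754  0.1205] rv [-3.139e+00 -1.120e-01  1.000e-03] F [ 0.3  0.6 -4.4] g 0.616
yaw 4.09 zaxis [-8.e-04  9.e-04 -1.e+00]
2 rows -> (0.5543, -0.0785, 0.065, 3.9)
   [-0.0015, 0.0014, 0.0277] rz 0.1
   [-0.0015, 0.0014, 0.0277] rz 0.1
```

View pics/w39.png

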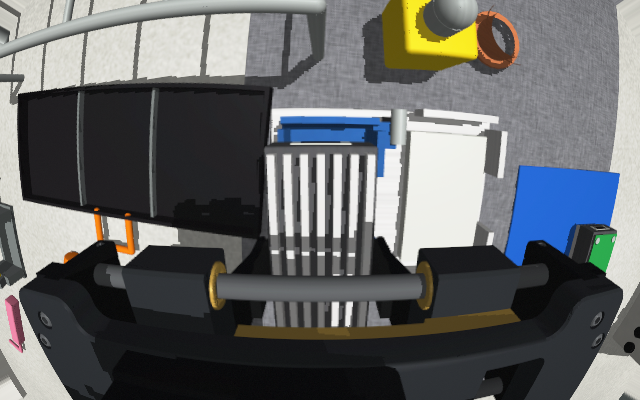

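>>> carry_out([
  {"offset":[-0.002,0.003,0.025],"rot":[0,0,0.1],"gripper":0.4},
  {"offset":[0,0,0.02],"rot":[0,0,0],"gripper":0.4},
  {"offset":[0,0,0.008],"rot":[0,0,0],"gripper":0.4},
  {"offset":[0,0,0],"rot":[0,0,0],"gripper":0.4},
  {"offset":[0,0,0],"rot":[0,0,0],"gripper":0.4},
])

```text
time: 58.88
position: [0.5563, -0.0802, 0.0687]
tool_rot: [3.14, 0.106, 0.002]
ft_force: [-0.3, 0.3, -3.0]
grip_width: 0.621
```

```bash
python3 - <<'E'
from p import *
plan([(.5553,-.0786,.05,3.9)])
d=snap('wrist','w40.png')
cv2.imwrite('pics/w40c.png',cv2.resize(d['img'][110:250,240:440,::-1],(800,560),interpolation=cv2.INTER_CUBIC))
E
```

```text
t 58.88 pos [ 0.5563 -0.0802  0.0687] rv [3.14e+00 1.06e-01 2.00e-03] F [-0.3  0.3 -3. ] g 0.621
yaw 3.86 zaxis [ 1.3e-03 -2.0e-04 -1.0e+00]
1 rows -> (0.5553, -0.0786, 0.05, 3.9)
   [-0.0009, -0.0017, 0.0187] rz -0.04
```

View pics/w40c.png

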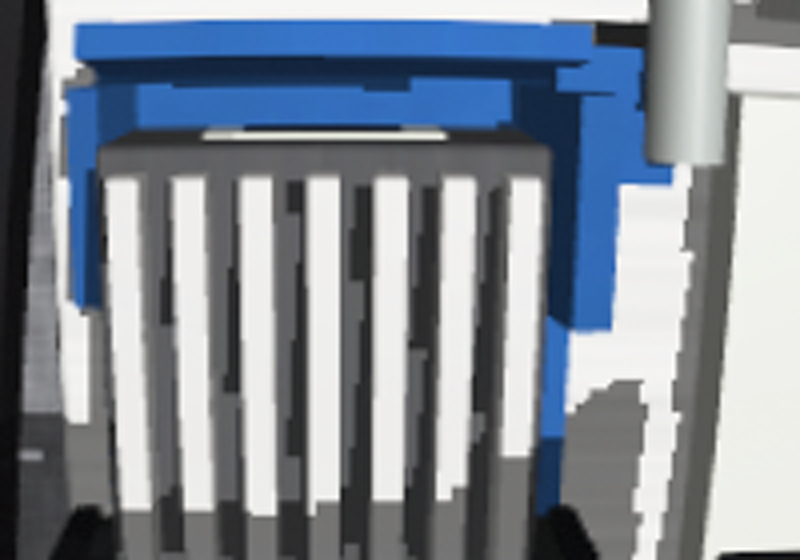

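>>> carry_out([
  {"offset":[-0.0008,-0.0013,0.006],"rot":[0,0,0],"gripper":0.4},
  {"offset":[0,0,0.006],"rot":[0,0,0],"gripper":0.4},
  {"offset":[0,0,0.005],"rot":[0,0,0],"gripper":0.4},
  {"offset":[0,0,0],"rot":[0,0,0],"gripper":0.4},
  {"offset":[0,0,0],"rot":[0,0,0],"gripper":0.4},
])

```text
time: 59.55
position: [0.5548, -0.0792, 0.051]
tool_rot: [3.14, 0.105, 0.0]
ft_force: [0.3, 0.4, -3.8]
grip_width: 0.619
```

>>> carry_out([
  {"offset":[0,0,0.002],"rot":[0,0,0],"gripper":0.4},
  {"offset":[0,0,0],"rot":[0,0,0],"gripper":0.4},
  {"offset":[0,0,0],"rot":[0,0,0],"gripper":0.4},
])

```text
time: 59.92
position: [0.5547, -0.0793, 0.049]
tool_rot: [3.14, 0.105, 0.0]
ft_force: [-0.2, 0.2, -3.8]
grip_width: 0.619
```

>>> carry_out([
  {"offset":[0,0,0.002],"rot":[0,0,0],"gripper":0.4},
  {"offset":[0,0,0],"rot":[0,0,0],"gripper":0.4},
  {"offset":[0,0,0],"rot":[0,0,0],"gripper":0.4},
])

```text
time: 60.3
position: [0.5549, -0.0793, 0.0475]
tool_rot: [3.139, 0.105, 0.001]
ft_force: [-1.7, -0.5, 4.4]
grip_width: 0.615
```

Seated. Release and go to the rod.

>>> carry_out([
  {"offset":[0,0,0],"rot":[0,0,0],"gripper":0.74},
  {"offset":[0,0,0],"rot":[0,0,0],"gripper":0.74},
  {"offset":[0,0,0],"rot":[0,0,0],"gripper":0.74},
  {"offset":[0,0,-0.02],"rot":[0,0,0],"gripper":0.74},
  {"offset":[0,0,-0.04],"rot":[0,0,0],"gripper":0.74},
  {"offset":[-0.02,0,-0.05],"rot":[0,0,0],"gripper":0.74},
  {"offset":[-0.045,0,-0.05],"rot":[0,0,0],"gripper":0.5},
  {"offset":[-0.04,0,-0.04],"rot":[0,0,0],"gripper":0.5},
  {"offset":[0,0,0],"rot":[0,0,0],"gripper":0.5},
])

```text
time: 61.42
position: [0.4536, -0.0865, 0.2484]
tool_rot: [3.13, 0.102, 0.01]
ft_force: [0.4, -1.1, 0.4]
grip_width: 0.535
```

```bash
python3 - <<'E'
from p import *
plan([(.4498,-.0532,.1,3.9),(.4498,-.0532,.036,3.9)])
d=snap('wrist','w41.png')
cv2.imwrite('pics/w41c.png',cv2.resize(d['img'][0:230,180:460,::-1],(730,600),interpolation=cv2.INTER_CUBIC))
E
```

```text
t 61.42 pos [ 0.4536 -0.0865  0.2484] rv [3.13  0.102 0.01 ] F [ 0.4 -1.1  0.4] g 0.535
yaw 3.75 zaxis [ 0.0069 -0.0097 -0.9999]
3 rows -> (0.4498, -0.0532, 0.1, 3.9)
   [-0.0005, -0.0112, 0.0495] rz -0.05
   [-0.0005, -0.0112, 0.0495] rz -0.05
   [-0.0005, -0.0112, 0.0495] rz -0.05
2 rows -> (0.4498, -0.0532, 0.036, 3.9)
   [0.0, 0.0, 0.032] rz -0.0
   [0.0, 0.0, 0.032] rz -0.0
```

View pics/w41c.png

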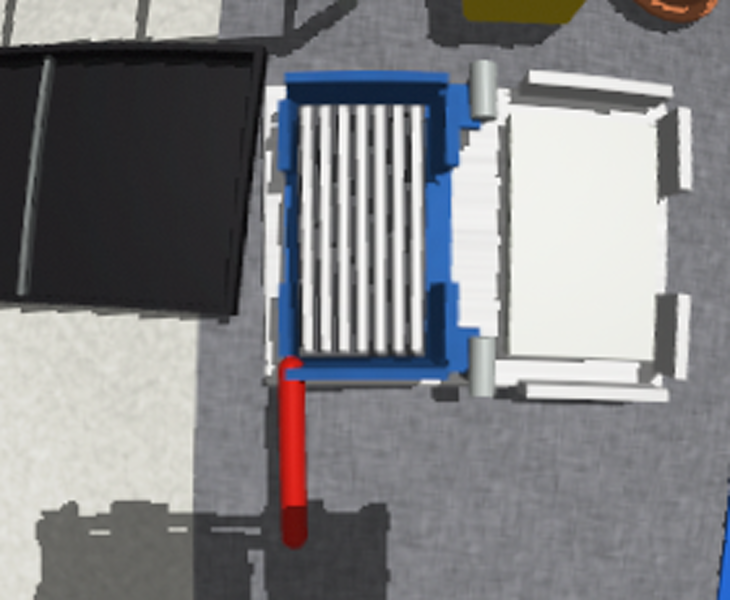

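>>> carry_out([
  {"offset":[-0.001,-0.011,0.048],"rot":[0,0,0],"gripper":0.5},
  {"offset":[-0.001,-0.011,0.048],"rot":[0,0,0],"gripper":0.5},
  {"offset":[-0.001,-0.011,0.048],"rot":[0,0,0],"gripper":0.5},
  {"offset":[0,0,0.033],"rot":[0,0,0],"gripper":0.5},
  {"offset":[0,0,0.032],"rot":[0,0,0],"gripper":0.5},
  {"offset":[0,0,0],"rot":[0,0,0],"gripper":0.5},
  {"offset":[0,0,0],"rot":[0,0,0],"gripper":0.5},
], grip_force=20)

```text
time: 62.35
position: [0.4486, -0.0525, 0.0348]
tool_rot: [-3.138, -0.107, -0.001]
ft_force: [1.9, 0.8, 0.3]
grip_width: 0.499
```

```bash
python3 - <<'E'
from p import *
plan([(.4498,-.0542,.0365,3.9)])
E
```

```text
t 62.35 pos [ 0.4486 -0.0525  0.0348] rv [-3.138e+00 -1.070e-01 -1.000e-03] F [1.9 0.8 0.3] g 0.499
yaw 3.89 zaxis [ 4.0e-04  1.5e-03 -1.0e+00]
1 rows -> (0.4498, -0.0542, 0.0365, 3.9)
   [0.0011, 0.0018, -0.0017] rz -0.01
```

>>> carry_out([
  {"offset":[0.001,0.001,-0.002],"rot":[0,0,0],"gripper":0.1},
  {"offset":[0,0,0],"rot":[0,0,0],"gripper":0.1},
  {"offset":[0,0,0],"rot":[0,0,0],"gripper":0.1},
  {"offset":[0,0,0],"rot":[0,0,0],"gripper":0.1},
  {"offset":[0,0,0],"rot":[0,0,0],"gripper":0.1},
  {"offset":[0,0,0],"rot":[0,0,0],"gripper":0.1},
])

```text
time: 63.1
position: [0.4491, -0.055, 0.0366]
tool_rot: [3.139, 0.104, 0.0]
ft_force: [-0.4, -4.0, 2.3]
grip_width: 0.13
```

>>> carry_out([
  {"offset":[0,0.0013,-0.0146],"rot":[0,0,0],"gripper":0.1},
  {"offset":[0,0.0038,-0.014],"rot":[0,0,0],"gripper":0.1},
  {"offset":[0,0.0062,-0.0133],"rot":[0,0,0],"gripper":0.1},
  {"offset":[0,0.0084,-0.012],"rot":[0,0,0],"gripper":0.1},
  {"offset":[0,0.0104,-0.0104],"rot":[0,0,0],"gripper":0.1},
  {"offset":[0,0.012,-0.0084],"rot":[0,0,0],"gripper":0.1},
  {"offset":[0,0.0133,-0.0062],"rot":[0,0,0],"gripper":0.1},
  {"offset":[0,0.014,-0.0038],"rot":[0,0,0],"gripper":0.1},
  {"offset":[0,0,0],"rot":[0,0,0],"gripper":0.1},
])

```text
time: 64.22
position: [0.4535, -0.123, 0.1218]
tool_rot: [-3.139, -0.105, 0.003]
ft_force: [-6.8, 4.0, 16.9]
grip_width: 0.131
```

>>> carry_out([
  {"offset":[0,0.0146,0.0],"rot":[0,0,0],"gripper":0.1},
  {"offset":[0,0.0146,0.002],"rot":[0,0,0],"gripper":0.1},
  {"offset":[0,0.014,0.004],"rot":[0,0,0],"gripper":0.1},
  {"offset":[0,0.0133,0.0062],"rot":[0,0,0],"gripper":0.1},
  {"offset":[0,0.012,0.0084],"rot":[0,0,0],"gripper":0.1},
  {"offset":[0,0,0],"rot":[0,0,0],"gripper":0.1},
  {"offset":[0,0,0],"rot":[0,0,0],"gripper":0.1},
])

```text
time: 65.1
position: [0.4581, -0.1928, 0.0987]
tool_rot: [3.138, 0.105, 0.0]
ft_force: [-0.1, -3.0, -0.1]
grip_width: 0.122
```

```bash
python3 -c "
from p import *
ang(); d=snap('scene','s42.png'); cv2.imwrite('pics/s42c.png',cv2.resize(d['img'][160:290,190:330,::-1],(646,600),interpolation=cv2.INTER_CUBIC))"
```

```text
t 65.1 pos [ 0.4581 -0.1928  0.0987] rv [3.138 0.105 0.   ] F [-0.1 -3.  -0.1] g 0.122
r 0.08319318807252622 ang 132.13893453751805
```

View pics/s42c.png

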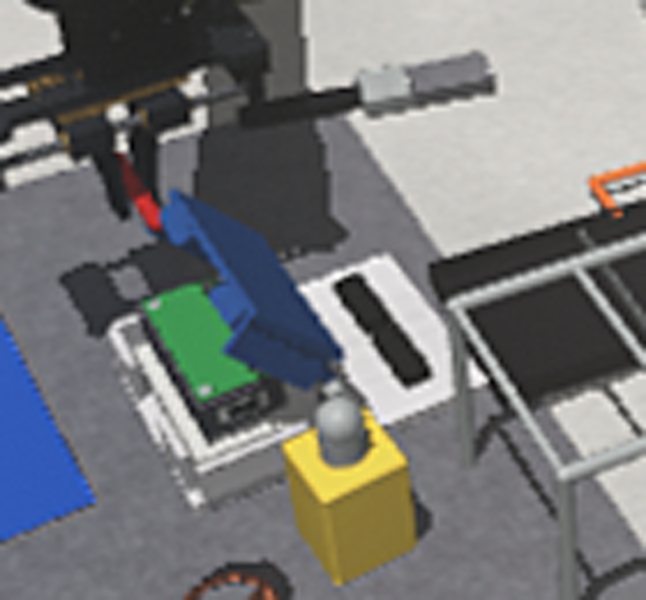

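Turned over. Close fully onto the stop.

>>> carry_out([
  {"offset":[0,0.0105,0.01],"rot":[0,0,0],"gripper":0.1},
  {"offset":[0,0.0085,0.012],"rot":[0,0,0],"gripper":0.1},
  {"offset":[0,0.006,0.0133],"rot":[0,0,0],"gripper":0.1},
  {"offset":[0,0.0035,0.014],"rot":[0,0,0],"gripper":0.1},
  {"offset":[0,0,0.013],"rot":[0,0,0],"gripper":0.1},
  {"offset":[0,0,0.004],"rot":[0,0,0],"gripper":0.1},
  {"offset":[0,0,0.003],"rot":[0,0,0],"gripper":0.1},
  {"offset":[0,0,0],"rot":[0,0,0],"gripper":0.1},
  {"offset":[0,0,0],"rot":[0,0,0],"gripper":0.1},
])

```text
time: 66.28
position: [0.4602, -0.2227, 0.0291]
tool_rot: [3.137, 0.103, 0.001]
ft_force: [-0.4, -5.0, 2.4]
grip_width: 0.117
```

>>> carry_out([
  {"offset":[0,0,0.003],"rot":[0,0,0],"gripper":0.1},
  {"offset":[0,0,0],"rot":[0,0,0],"gripper":0.1},
  {"offset":[0,0,0],"rot":[0,0,0],"gripper":0.1},
])

```text
time: 66.65
position: [0.4608, -0.2227, 0.0274]
tool_rot: [3.136, 0.104, 0.001]
ft_force: [-3.3, -3.8, 12.7]
grip_width: 0.115
```

>>> carry_out([
  {"offset":[0,0,0.002],"rot":[0,0,0],"gripper":0.1},
  {"offset":[0,0,0],"rot":[0,0,0],"gripper":0.1},
  {"offset":[0,0,0],"rot":[0,0,0],"gripper":0.1},
])

```text
time: 67.03
position: [0.4611, -0.2227, 0.0263]
tool_rot: [3.135, 0.104, 0.002]
ft_force: [-5.5, -2.9, 20.8]
grip_width: 0.109
```

>>> carry_out([
  {"offset":[0,0,0],"rot":[0,0,0],"gripper":0.35},
  {"offset":[0,0,0],"rot":[0,0,0],"gripper":0.35},
  {"offset":[0,0,0],"rot":[0,0,0],"gripper":0.35},
  {"offset":[0,0,-0.011],"rot":[0,0,0],"gripper":0.35},
  {"offset":[0,0,0],"rot":[0,0,0],"gripper":0.35},
])

```text
time: 67.65
position: [0.461, -0.2205, 0.0362]
tool_rot: [3.139, 0.105, 0.003]
ft_force: [-0.3, -0.1, 0.1]
grip_width: 0.349
```

```bash
python3 -c "
from p import *
plan([(.4612,-.2228,.037,3.9)]);d=snap('scene','s43.png'); cv2.imwrite('pics/s43c.png',cv2.resize(d['img'][160:290,190:330,::-1],(646,600),interpolation=cv2.INTER_CUBIC))"
```

```text
t 67.65 pos [ 0.461  -0.2205  0.0362] rv [3.139e+00 1.050e-01 3.000e-03] F [-0.3 -0.1  0.1] g 0.349
yaw 3.85 zaxis [ 0.0017 -0.001  -1.    ]
1 rows -> (0.4612, -0.2228, 0.037, 3.9)
   [0.0001, 0.0023, -0.0008] rz -0.05
```

View pics/s43c.png

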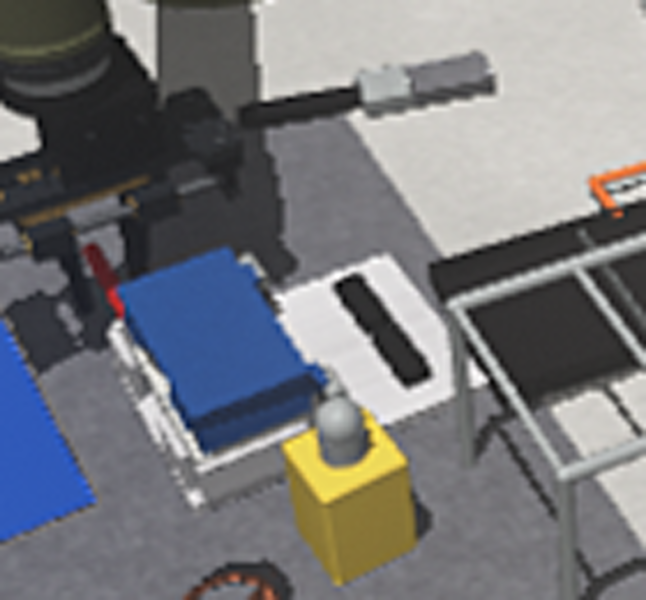

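Fully shut on the stop. Re-grip and open.

>>> carry_out([
  {"offset":[0,0.0025,-0.001],"rot":[0,0,0],"gripper":0.1},
  {"offset":[0,0,0],"rot":[0,0,0],"gripper":0.1},
  {"offset":[0,0,0],"rot":[0,0,0],"gripper":0.1},
  {"offset":[0,0,0],"rot":[0,0,0],"gripper":0.1},
  {"offset":[0,-0.0013,-0.0146],"rot":[0,0,0],"gripper":0.1},
  {"offset":[0,-0.0038,-0.014],"rot":[0,0,0],"gripper":0.1},
  {"offset":[0,-0.0062,-0.0133],"rot":[0,0,0],"gripper":0.1},
  {"offset":[0,-0.0084,-0.012],"rot":[0,0,0],"gripper":0.1},
  {"offset":[0,-0.0104,-0.0104],"rot":[0,0,0],"gripper":0.1},
  {"offset":[0,0,0],"rot":[0,0,0],"gripper":0.1},
])

```text
time: 68.95
position: [0.4583, -0.1947, 0.1033]
tool_rot: [3.134, 0.104, 0.0]
ft_force: [-2.5, -5.1, 6.7]
grip_width: 0.132
```

>>> carry_out([
  {"offset":[0,-0.012,-0.007],"rot":[0,0,0],"gripper":0.1},
  {"offset":[0,-0.0133,-0.006],"rot":[0,0,0],"gripper":0.1},
  {"offset":[0,-0.014,-0.0035],"rot":[0,0,0],"gripper":0.1},
  {"offset":[0,-0.0146,-0.001],"rot":[0,0,0],"gripper":0.1},
  {"offset":[0,-0.0146,0.0013],"rot":[0,0,0],"gripper":0.1},
  {"offset":[0,-0.014,0.0038],"rot":[0,0,0],"gripper":0.1},
  {"offset":[0,-0.0133,0.0062],"rot":[0,0,0],"gripper":0.1},
  {"offset":[0,-0.012,0.0084],"rot":[0,0,0],"gripper":0.1},
  {"offset":[0,0,0],"rot":[0,0,0],"gripper":0.1},
])

```text
time: 70.08
position: [0.4513, -0.0836, 0.0974]
tool_rot: [-3.138, -0.108, -0.002]
ft_force: [5.0, -1.2, -5.3]
grip_width: 0.122
```

```bash
python3 -c "
from p import *
ang()"
```

```text
t 70.08 pos [ 0.4513 -0.0836  0.0974] rv [-3.138e+00 -1.080e-01 -2.000e-03] F [ 5.  -1.2 -5.3] g 0.122
r 0.08072302544818498 ang 48.43289641279528
```

>>> carry_out([
  {"offset":[0,-0.0105,0.009],"rot":[0,0,0],"gripper":0.1},
  {"offset":[0,-0.0085,0.0115],"rot":[0,0,0],"gripper":0.1},
  {"offset":[0,-0.0062,0.0135],"rot":[0,0,0],"gripper":0.1},
  {"offset":[0,-0.004,0.014],"rot":[0,0,0],"gripper":0.1},
  {"offset":[0,-0.0013,0.013],"rot":[0,0,0],"gripper":0.1},
  {"offset":[0,0,0.006],"rot":[0,0,0],"gripper":0.1},
  {"offset":[0,0,0.005],"rot":[0,0,0],"gripper":0.1},
  {"offset":[0,0,0],"rot":[0,0,0],"gripper":0.1},
  {"offset":[0,0,0],"rot":[0,0,0],"gripper":0.1},
])

```text
time: 71.2
position: [0.4498, -0.0549, 0.027]
tool_rot: [3.139, 0.104, 0.001]
ft_force: [0.7, -3.8, 9.6]
grip_width: 0.107
```

>>> carry_out([
  {"offset":[0,0,0.003],"rot":[0,0,0],"gripper":0.1},
  {"offset":[0,0,0],"rot":[0,0,0],"gripper":0.1},
  {"offset":[0,0,0],"rot":[0,0,0],"gripper":0.1},
])

```text
time: 71.58
position: [0.4501, -0.0549, 0.0253]
tool_rot: [3.138, 0.104, 0.0]
ft_force: [-4.8, -2.8, 23.8]
grip_width: 0.109
```

>>> carry_out([
  {"offset":[0,0,0],"rot":[0,0,0],"gripper":0.5},
  {"offset":[0,0,0],"rot":[0,0,0],"gripper":0.5},
  {"offset":[0,0,0],"rot":[0,0,0],"gripper":0.5},
  {"offset":[0,0,-0.04],"rot":[0,0,0],"gripper":0.6},
  {"offset":[0,0.02,-0.06],"rot":[0,0,0],"gripper":0.74},
  {"offset":[0,0.04,-0.05],"rot":[0,0,0],"gripper":0.74},
  {"offset":[0,0.04,-0.03],"rot":[0,0,0],"gripper":0.74},
  {"offset":[0,0,0],"rot":[0,0,0],"gripper":0.74},
  {"offset":[0,0,0],"rot":[0,0,0],"gripper":0.74},
  {"offset":[0,0,0],"rot":[0,0,0],"gripper":0.74},
])

```text
time: 72.82
position: [0.4549, -0.1516, 0.2001]
tool_rot: [-3.138, -0.109, 0.003]
ft_force: [-0.9, -0.1, -0.7]
grip_width: 0.737
```

```bash
python3 - <<'E'
from p import *
st()
d=snap('wrist','w44.png')
cv2.imwrite('pics/w44c.png',cv2.resize(d['img'][0:240,180:460,::-1],(700,600),interpolation=cv2.INTER_CUBIC))
E
```

```text
t 72.83 pos [ 0.4549 -0.1516  0.2001] rv [-3.138e+00 -1.090e-01  3.000e-03] F [-0.9 -0.1 -0.7] g 0.737
```

View pics/w44c.png

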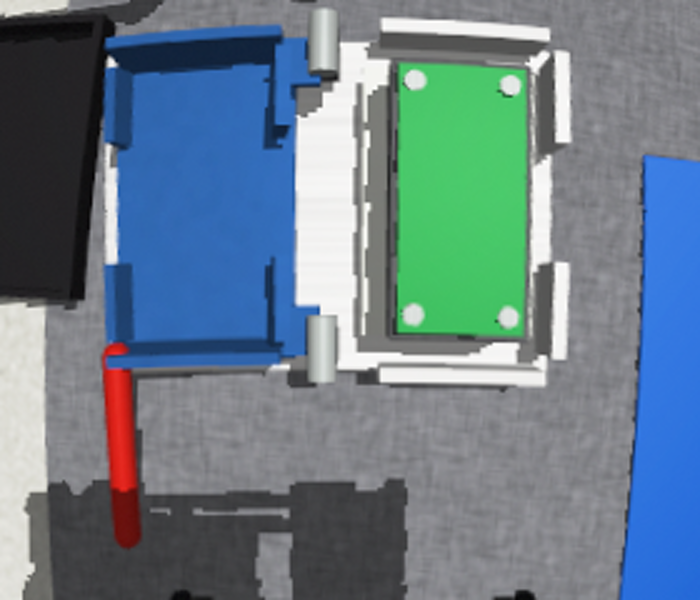

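>>> carry_out([
  {"offset":[0.0378,0.0132,0.027],"rot":[0,0,0],"gripper":0.74},
  {"offset":[0.0378,0.0132,0.027],"rot":[0,0,0],"gripper":0.74},
  {"offset":[0.0378,0.0132,0.026],"rot":[0,0,0],"gripper":0.74},
  {"offset":[0,0,0],"rot":[0,0,0],"gripper":0.74},
  {"offset":[0,0,0],"rot":[0,0,0],"gripper":0.74},
  {"offset":[0,0,0],"rot":[0,0,0],"gripper":0.74},
])

```text
time: 73.62
position: [0.5713, -0.1848, 0.1228]
tool_rot: [3.138, 0.106, 0.002]
ft_force: [-0.6, 0.1, -0.6]
grip_width: 0.734
```

```bash
python3 - <<'E'
from p import *
plan([(.5705,-.1848,.045,3.8)])
d=snap('wrist','w45.png')
E
```

```text
t 73.62 pos [ 0.5713 -0.1848  0.1228] rv [3.138e+00 1.060e-01 2.000e-03] F [-0.6  0.1 -0.6] g 0.734
yaw 3.88 zaxis [ 0.0013 -0.002  -1.    ]
2 rows -> (0.5705, -0.1848, 0.045, 3.8)
   [-0.0004, -0.0, 0.0389] rz 0.04
   [-0.0004, -0.0, 0.0389] rz 0.04
```

View pics/w45.png

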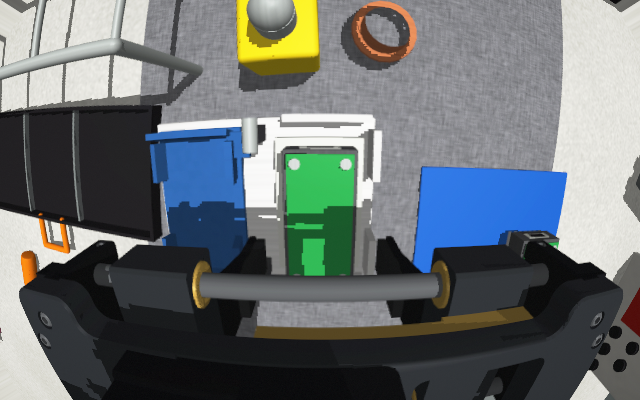

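>>> carry_out([
  {"offset":[0,0,0.039],"rot":[0,0,0],"gripper":0.74},
  {"offset":[0,0,0.038],"rot":[0,0,0],"gripper":0.74},
  {"offset":[0,0,0],"rot":[0,0,0],"gripper":0.74},
  {"offset":[0,0,0],"rot":[0,0,0],"gripper":0.4},
  {"offset":[0,0,0],"rot":[0,0,0],"gripper":0.4},
  {"offset":[0,0,0],"rot":[0,0,0],"gripper":0.4},
  {"offset":[0,0,0],"rot":[0,0,0],"gripper":0.4},
  {"offset":[0,0,0],"rot":[0,0,0],"gripper":0.4},
], grip_force=30)

```text
time: 74.68
position: [0.5728, -0.1852, 0.0468]
tool_rot: [3.139, 0.105, 0.004]
ft_force: [-1.2, 1.1, 7.6]
grip_width: 0.616
```

>>> carry_out([
  {"offset":[0,0,-0.02],"rot":[0,0,0],"gripper":0.4},
  {"offset":[0,0,-0.04],"rot":[0,0,0],"gripper":0.4},
  {"offset":[0,0,-0.04],"rot":[0,0,0],"gripper":0.4},
  {"offset":[0,0,0],"rot":[0,0,0],"gripper":0.4},
  {"offset":[0,0,0],"rot":[0,0,0],"gripper":0.4},
])

```text
time: 75.3
position: [0.5705, -0.1855, 0.1437]
tool_rot: [3.14, 0.105, -0.002]
ft_force: [-0.1, -1.0, -3.6]
grip_width: 0.617
```

```bash
python3 - <<'E'
from p import *
plan([(.497,-.333,.14,4)])
d=snap('wrist','w46.png'); snap('top','t46.png')
E
```

```text
t 75.3 pos [ 0.5705 -0.1855  0.1437] rv [ 3.14e+00  1.05e-01 -2.00e-03] F [-0.1 -1.  -3.6] g 0.617
yaw 3.82 zaxis [-1.5e-03 -4.0e-04 -1.0e+00]
3 rows -> (0.497, -0.333, 0.14, 4)
   [-0.0277, 0.0474, 0.0012] rz -0.06
   [-0.0278, 0.0474, 0.0012] rz -0.06
   [-0.0278, 0.0474, 0.0012] rz -0.06
```

View pics/w46.png

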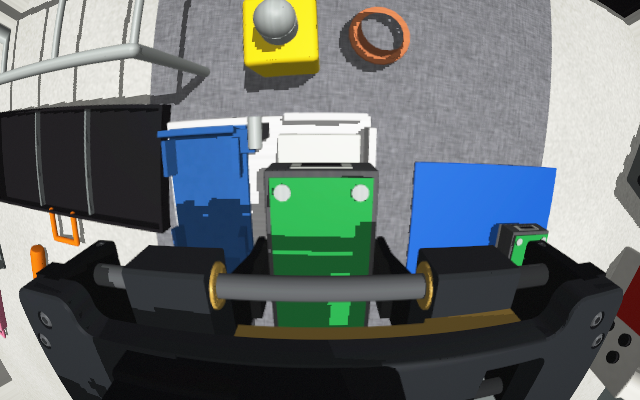

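View pics/t46.png

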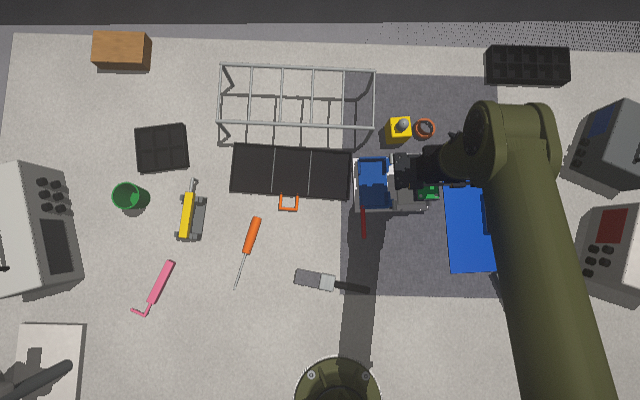

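>>> carry_out([
  {"offset":[-0.0277,0.0474,0],"rot":[0,0,0],"gripper":0.4},
  {"offset":[-0.0278,0.0474,0],"rot":[0,0,0],"gripper":0.4},
  {"offset":[-0.0278,0.0474,0],"rot":[0,0,0],"gripper":0.4},
  {"offset":[0,0,0.02],"rot":[0,0,0],"gripper":0.4},
  {"offset":[0,0,0.02],"rot":[0,0,0],"gripper":0.4},
  {"offset":[0,0,0],"rot":[0,0,0],"gripper":0.4},
  {"offset":[0,0,0],"rot":[0,0,0],"gripper":0.4},
])

```text
time: 76.28
position: [0.4987, -0.3312, 0.1045]
tool_rot: [-3.139, -0.109, -0.001]
ft_force: [-0.0, -0.2, -2.8]
grip_width: 0.62
```

```bash
python3 - <<'E'
from p import *
plan([(.497,-.333,.022,4)])
d=snap('wrist','w47.png')
E
```

```text
t 76.28 pos [ 0.4987 -0.3312  0.1045] rv [-3.139e+00 -1.090e-01 -1.000e-03] F [-0.  -0.2 -2.8] g 0.62
yaw 3.99 zaxis [ 3.e-04  5.e-04 -1.e+00]
2 rows -> (0.497, -0.333, 0.022, 4)
   [-0.0009, 0.0009, 0.0412] rz -0.0
   [-0.0009, 0.0009, 0.0412] rz -0.0
```

View pics/w47.png

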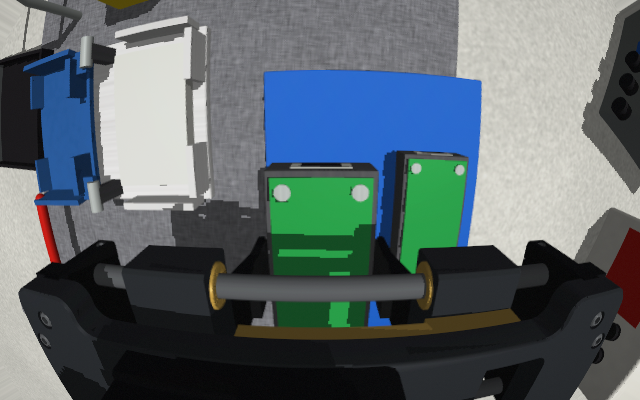

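```bash
python3 - <<'E'
from p import *
w=cams.get_image('wrist')
for u,v in [(404,157),(467,159),(400,240)]: print(onz(w,u,v,.039,True).round(4))
for u,v in [(265,100),(265,160)]: print('mat',onz(w,u,v,.003,True).round(4))
E
```

```text
[ 0.5519 -0.3882  0.039 ]
[ 0.5558 -0.4397  0.039 ]
[ 0.487  -0.3943  0.039 ]
mat [ 0.5868 -0.2792  0.003 ]
mat [ 0.5366 -0.2816  0.003 ]
```

>>> carry_out([
  {"offset":[0,0.0008,0.035],"rot":[0,0,0],"gripper":0.4},
  {"offset":[0,0,0.03],"rot":[0,0,0],"gripper":0.4},
  {"offset":[0,0,0.014],"rot":[0,0,0],"gripper":0.4},
  {"offset":[0,0,0],"rot":[0,0,0],"gripper":0.4},
  {"offset":[0,0,0],"rot":[0,0,0],"gripper":0.4},
])

```text
time: 77.0
position: [0.499, -0.3339, 0.0269]
tool_rot: [3.138, 0.105, 0.003]
ft_force: [-0.3, -0.3, -3.9]
grip_width: 0.618
```

>>> carry_out([
  {"offset":[0,0,0.002],"rot":[0,0,0],"gripper":0.4},
  {"offset":[0,0,0],"rot":[0,0,0],"gripper":0.4},
  {"offset":[0,0,0],"rot":[0,0,0],"gripper":0.4},
])

```text
time: 77.38
position: [0.4979, -0.3336, 0.0237]
tool_rot: [3.139, 0.105, 0.0]
ft_force: [-0.8, 0.5, -3.9]
grip_width: 0.616
```

>>> carry_out([
  {"offset":[0,0,0.002],"rot":[0,0,0],"gripper":0.4},
  {"offset":[0,0,0],"rot":[0,0,0],"gripper":0.4},
  {"offset":[0,0,0],"rot":[0,0,0],"gripper":0.4},
])

```text
time: 77.75
position: [0.4981, -0.3337, 0.0228]
tool_rot: [3.139, 0.105, -0.0]
ft_force: [-4.1, 1.3, 5.8]
grip_width: 0.623
```

Touchdown. Release, rise, withdraw and check everything.

>>> carry_out([
  {"offset":[0,0,0],"rot":[0,0,0],"gripper":0.72},
  {"offset":[0,0,0],"rot":[0,0,0],"gripper":0.72},
  {"offset":[0,0,0],"rot":[0,0,0],"gripper":0.72},
  {"offset":[0,0,-0.03],"rot":[0,0,0],"gripper":0.72},
  {"offset":[0,0,-0.05],"rot":[0,0,0],"gripper":0.72},
  {"offset":[0,0,-0.06],"rot":[0,0,0],"gripper":0.72},
  {"offset":[-0.03,-0.02,-0.05],"rot":[0,0,0],"gripper":0.72},
  {"offset":[-0.03,0,-0.02],"rot":[0,0,0],"gripper":0.72},
  {"offset":[0,0,0],"rot":[0,0,0],"gripper":0.72},
  {"offset":[0,0,0],"rot":[0,0,0],"gripper":0.72},
])

```text
time: 79.0
position: [0.4367, -0.3175, 0.2309]
tool_rot: [-3.14, -0.105, 0.0]
ft_force: [-0.7, 0.3, -0.5]
grip_width: 0.722
```

```bash
python3 - <<'E'
from p import *
st()
snap('wrist','w48.png'); snap('top','t48.png'); snap('scene','s48.png')
E
```

```text
t 79.0 pos [ 0.4367 -0.3175  0.2309] rv [-3.14  -0.105  0.   ] F [-0.7  0.3 -0.5] g 0.722
```

View pics/w48.png

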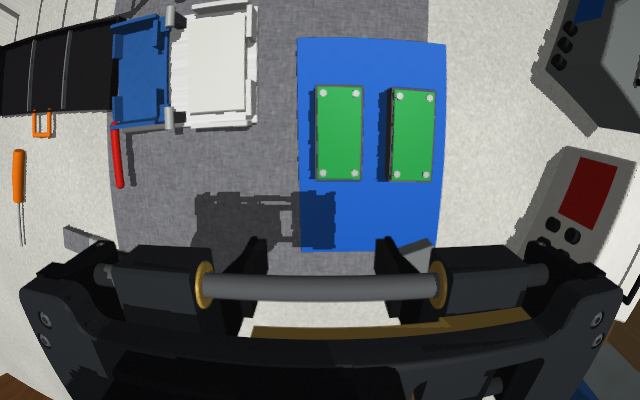

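View pics/t48.png

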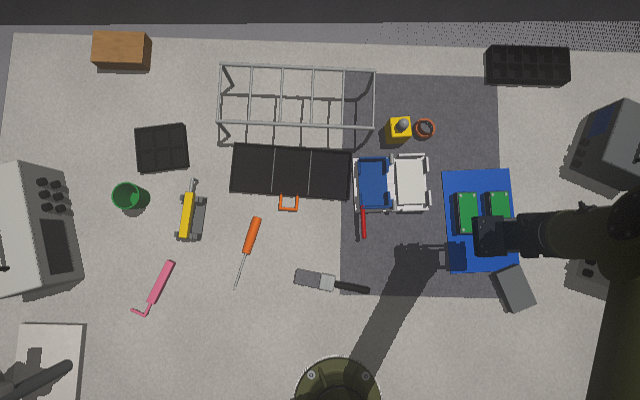

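View pics/s48.png

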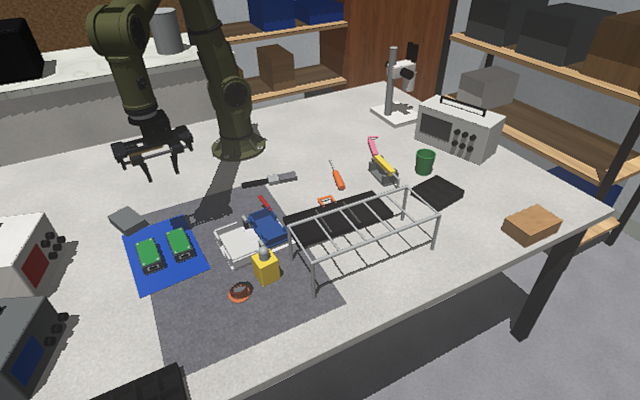

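```bash
python3 - <<'E'
from p import *
d=cams.get_image('top')
cv2.imwrite('pics/t49c.png',cv2.resize(d['img'][100:220,200:440,::-1],(800,400),interpolation=cv2.INTER_CUBIC))
for u,v in [(231.5,143.5),(352,151)]: print(onz(d,u,v,.02).round(4))
E
```

```text
[0.6667 0.3029 0.02  ]
[ 0.6556 -0.0262  0.02  ]
```

View pics/t49c.png

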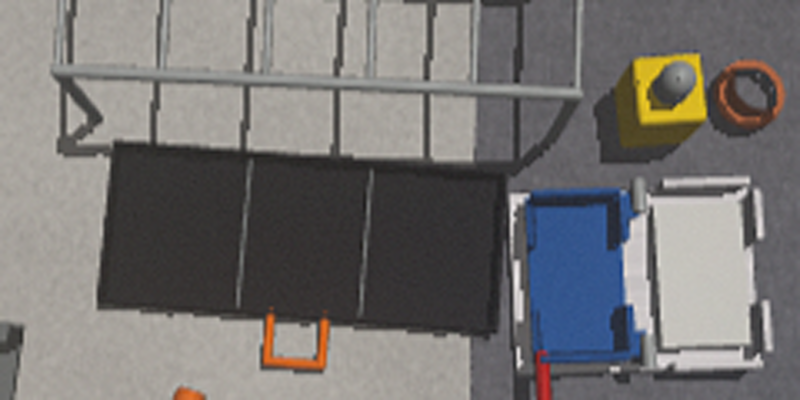

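```bash
python3 -c "
from h import *
st(); print(workorder.close_job())"
```

```text
t 79.2 pos [ 0.437  -0.3169  0.2304] rv [-3.138e+00 -1.070e-01  1.000e-03] F [ 0.1 -0.2 -0.1] g 0.72
the job is handed in; nothing more can be done
None
```

I pulled the tray out with the yellow hook, put the hook back on its rest, and turned both modules over in the cradle. The job is handed in at 79.2 s of the 210 s allowed. Only two modules were in the tray.

**Last checks, from the pictures just before handing in:**
- **Modules:** both lie flat on the mat, green plates up, clear of each other and of the mat's edges.
- **Leaf:** it was pressed to its end stop each time, shut with about 20 N and open with about 17 to 24 N, and it now lies fully open.
- **Tray:** empty, with its rear edge at x of about 0.656 to 0.667 m. The rack front is at about 0.685 to 0.691 m, so it is clear by about 2 cm.
- **Bystanders:** they show no visible shift.

**What went wrong and was mended:**
- **First hook grip:** I lifted before the fingers had closed, so only the fingertips held it. I set it back on the rest and gripped it again before using it.
- **Hinge position:** my first estimate was about 7 mm off. It pushed the rod sideways with 20 N on the first opening, and I measured it again.
- **Second module:** it was found shifted against a tray ridge, apparently the announced knock. It was still flat and fins up, so I picked it up 8 mm off its middle.
- **Tray:** it shifted by about 1 to 2 cm after I pulled it out. It is still clear of the rack but close to the cradle's base plate.

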